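# Charge a bench ball mill from a corner-tipping bin and lock its lid

### The job

Charge the ball mill: lift the white bin by its black handle to tip it on its hinge as far as it goes, so that the steel grinding balls gather in its near corner, then scoop every ball out of that corner with the green-handled scoop into the mill's steel bowl, without the fingers touching a ball. When the bowl is charged, let the bin back down flat, stand the scoop upright in the middle of its grey mat, shut the mill's lid, and lock it with the red knob: push it down, turn it clockwise as far as it goes and let go, so that it stays down. Leave the bottles and the timer where they are.

Things in the scene. Friction and masses are not known exactly. Their poses are not given: they have to be found in the camera images.
- bin (a joint): tilt of the bin, rad: 0 = flat, growing as its far (handle) end is lifted; hard stop at 0.37. A stiff torque hinge (about 1.1 N m; some 8 N at the handle to lift, 4 N to lower) holds the bin wherever it is left
- tipper: fixed base plate of the bin, about 210 (x) x 100 mm, 11 mm high; origin under its centre, x from the bin's low corner to its handle. On it, on a hinge along y, sits the bin: an open white square box set cornerwise, inside 135 x 135 mm, flat floor, walls 3.5 mm thick, 74 mm high above the floor; side corners at 95 mm either side of its middle
- bin_corner (a point): the low (near) inner corner of the bin, at floor level; axes are the bin's: x from this corner along the floor's diagonal to the far corner (191 mm) and the handle, z up from the floor, tilting with the bin. The hinge line runs along y, 6 mm to the +x side of this point and 7.5 mm below it (flat bin: this point is 25.5 mm above the bench)
- bin_handle (a point): middle of the bin's black handle, a tab 55 mm long (x), 12 mm thick (y), 20 mm high (z) that stands out from the far corner at rim height, free on both sides; 220 mm from bin_corner along x and 61.5 mm above it in z; axes as bin_corner. Grasp it from above across its 12 mm
- ball_0_center (a point): centre of a polished steel grinding ball, 20 mm in diameter, 32 g, loose in the bin (four to six balls are there; the others are absent). Rolls easily
- ball_1_center (a point): centre of a polished steel grinding ball, 20 mm in diameter, 32 g, loose in the bin (four to six balls are there; the others are absent). Rolls easily
- ball_2_center (a point): centre of a polished steel grinding ball, 20 mm in diameter, 32 g, loose in the bin (four to six balls are there; the others are absent). Rolls easily
- ball_3_center (a point): centre of a polished steel grinding ball, 20 mm in diameter, 32 g, loose in the bin (four to six balls are there; the others are absent). Rolls easily
- ball_4_center (a point): centre of a polished steel grinding ball, 20 mm in diameter, 32 g, loose in the bin (four to six balls are there; the others are absent). Rolls easily
- ball_5_center (a point): centre of a polished steel grinding ball, 20 mm in diameter, 32 g, loose in the bin (four to six balls are there; the others are absent). Rolls easily
- scoop: aluminium scoop with upright green handle, 90-140 g, standing on the mat. Origin under its flat floor (1.5 mm thick, 52 mm wide, x = -50 to 24 mm, a 20 mm wide heel to 42 mm); x from mouth to handle, z up. Front open: right-angled pointed nose, tip at x = -50, full width from x = -24 mm; side walls rising from x = -10 to 20 mm high at the back wall (x = 22 mm, 24 mm high). Handle 18 (x) x 12 (y) mm at x = 33 mm, top z = 134 mm
- scoop_grip (a point): point on the scoop's handle to hold it by, 112 mm above its underside; axes as the scoop. Grasp across y (12 mm)
- mat: grey mat, 160 x 120 x 3 mm, fixed to the bench, where the scoop stands; origin under its centre, x along the 160 mm side, z up
- mill: bench ball mill, fixed: white plinth 200 (x) x 190 (y) x 50 mm, steel bowl drum on it (outside 136 mm, rim at z = 106 mm). Origin under the centre of the plinth, x from its front (the robot's side) to the lid hinge at its back, z up
- bowl (a point): centre of the floor of the mill's bowl, 56 mm above the mill's underside; bowl open at the top, inside diameter 126 mm, wall 5 mm, 50 mm deep; axes as the mill
- lid (a joint): angle of the mill's lid, rad: 0 = shut, 2.0 = fully open, leaning back. Hinge along the mill's y at x = 88 mm, z = 112 mm. The lid is a disc of 142 mm, 9 mm thick, centred 88 mm from the hinge, with a tab for the knob to 192 mm from it. A damped friction hinge (0.16 N m) holds it when nearly upright; pushed forward to below about 0.9 rad it sinks shut by its own weight in about 2 s
- lid_edge (a point): middle of the lid, 145 mm from its hinge, next to the tab; axes are the lid's: x from here towards the hinge, z out of the outer face (up when shut, to the back when open)
- fastener_push (a joint): how far the red knob is pushed in, m: 0 = sprung out, 0.010 = stop; spring 3 N at 0 to 8 N at the stop. Lid shut, turn at 0: a cross-bar under the knob passes through the slot of a keeper plate; beyond about 0.007 it is below the plate and can be turned. Turned and let go, it hooks under the plate and stays at about 0.006; turned without pushing it cannot enter
- fastener_turn (a joint): turn of the red knob, rad: 0 = bar of the knob along the mill's x (starts there), growing clockwise seen from above, hard stop at 1.40; light friction only
- knob_grip (a point): middle of the red knob's bar, 40 mm long (x at turn 0), 14 mm wide (y), 25 mm high, on the knob's axis, 12.5 mm below its top; axes turn with the knob, z along the knob's axis outwards (up when the lid is shut). With the lid shut it is 84 mm in front (-x) of the mill's centre and 157 mm above the mill's underside, less the push
- reagent_a: brown reagent bottle, 60 mm across, 135 mm high, loose; origin under its centre. Leave alone
- reagent_c: small white reagent bottle with a red cap, 45 mm across, 88 mm high, loose; origin under its centre. Leave alone
- timer: white bench timer, 58 x 66 x 18 mm, loose; origin under its centre. Leave alone

How it is judged:
By the outcome, as a careful person would: the job done as asked, in the order asked, and still so for the second after the job is handed in, with the robot touching nothing.
Of ball_0, ball_1, ball_2, ball_3, ball_4, ball_5 only 4 to 6 are there at a start; the rules pass over those that are not, and their reading is None.
At some moment in a run one of scoop may be knocked a few centimetres aside while the robot is not near it.
It also fails if it takes over 210 s, if anything falls off the work surface, if the arm or the gripper's body presses on something with over 40 N, if the wrist force passes 120 N, or if a joint passes its speed limit or range.

### The arm

A 6-joint arm with a two-finger parallel gripper is mounted at the origin on a cart in front of the work surface, level with it; the furniture and walls round the work are solid. World frame = base frame: x ahead of the robot, y to its left, z up, the work surface at z = 0. Lengths are in m, angles in rad, forces in N, time in s.
With the tool pointing down it reaches from about 0.35 to 0.875 m from the base axis. Payload 4.2 kg.
Tool frame: the origin (TCP) lies between the finger pads; the fingertips stand 19 mm ahead of it and the grasp point (between the pads) is the TCP; z points along the fingers, y is the direction in which the jaws open and shut (so a half turn about z gives the same grasp; the last joint's range is limited). The gripper opens to 87 mm and grips with 3 to 60 N. Pads are 19 mm wide; open, the fingers measure 117 mm over their backs; the gripper's body (75 mm by 190 mm) begins 51 mm behind the grasp point.
Start: joints at [-0.919, 0.385, 0.008, 0, -1.194, -0.259], TCP at [0.239, -0.577, 0.242] pointing down, gripper open.
Joint ranges: [-3.14, 3.14], [-1.21, 2.06], [-1.07, 1.41], [-3.16, 2.05], [-2.99, -0.16], [-3.1, 3.1]. Speed limits (rad/s): [2.79, 2.79, 3.14, 3.14, 3.14, 3.14].

### API

Orientations are given as a unit quaternion [x, y, z, w].
In Python, from station import arm gives the robot as it stands.
- The arm moves only by the tool send_rows, never from a script. Its argument "rows" is one flat list of numbers, 6 for each row, row after row: the shift along the tool's x, y, z each as a share of 3 cm, from -1 to 1, then the turn, a rotation vector about the tool's x, y, z each as a share of 0.12 rad, from -1 to 1. In form: [dx, dy, dz, wx, wy, wz, dx, dy, dz, wx, wy, wz, ...]. A call has 1 to 12 rows; each row shifts and turns the pose as measured when the row begins, along the tool's axes as they then stand; what a row does not reach is not made up. A row lasts 1/12 s, in which the tool goes at most 41.7 mm and 7.16 degrees, less where a joint would pass 70% of its speed; a pose out of reach is approached as far as the arm can. A call with a number of a shift or a turn outside -1 to 1 is refused whole. A call with a gripper value outside its range is refused whole. "claw" is the finger opening in mm, from 0 to 87, set as the call begins (left out, the last holds). The fingers move at their own pace and stop on an object; "grip_force" is the grip in N (left out, the last holds). Time passes only in rows, so rows that do not move let the fingers close. It gives the time, the measured TCP pose, the force and the opening at its end, in the units of the state.
- arm.get_obs(): the state, without advancing time (a new reading comes with each control period).
- arm.grab_frame(name): name is "scene" or "top"; returns the picture (420x560x3 uint8, blue, green, red); there is no depth.
- arm.camera_model(name): a dict with "K" (3x3 intrinsics, pixels), "dist_coeffs" ([k1, k2, p1, p2, k3] as OpenCV has them; the pictures are not rectified), "R" (3x3) and "t" (3): a world point X has camera coordinates R X + t. Camera axes: x right, y down, z forward; pixel columns grow to the right and rows downward; lengths in m; the calibration is good to about 2 mm. A picture is of the moment at which its call begins. camera_model takes no time and is no camera call.
- arm.job_done(): hands the job in, once; it reports no verdict.
The state is a dict: "time_s": time; "joint_pos": joint angles; "joint_velocities": joint speeds; "effort": joint torques, N m; "tcp_pos": TCP position; "orientation": TCP orientation; "contact_force": force on the tool from outside, world axes, zero at the start; "moment": the same for the moment, N m; "width": finger opening in m.
Only numpy, scipy, OpenCV 4.12 (cv2) and the standard library are available. Lean on these libraries where they do the work, as an engineer would, in place of code of your own. Each camera call takes 0.05 s, during which the arm holds its last target.

## Working session

There is one attempt and no reset: what is moved stays moved. The work goes in short steps, Python scripts to look and compute and a tool call to move; the robot and the scene stay as the last step left them, time stands still between calls to the robot, and variables do not carry over. Pictures are saved under pics/ and viewed, and the job is handed in when it is done.

Besides the shell and the picture viewer there is one more tool, called after "Request:" in YAML: its name, and indented under it one key for each argument. send_rows: Moves the arm, as the interface text tells. Its arguments: {"type":"object","properties":{"rows":{"type":"array"},"claw":{"type":"number"},"grip_force":{"type":"number"}},"required":["rows"]}

```bash
ls -la; mkdir -p pics; python3 - <<'E'
from station import arm
import cv2,numpy as np
o=arm.get_obs()
for k,v in o.items(): print(k,np.round(v,4))
for n in ("scene","top"):
    im=arm.grab_frame(n); cv2.imwrite(f"pics/{n}0.png",im)
    c=arm.camera_model(n); print(n,{k:np.round(v,4).tolist() for k,v in c.items()})
E
```

```text
total 12
drwxr-xr-x  3 agent agent 4096 Dec  7 05:59 .
drwxr-xr-x 23 root  root  4096 Dec  7 05:59 ..
drwxr-xr-x  2 agent agent 4096 Dec  7 05:59 pics
time_s 0.0
joint_pos [-9.194e-01  3.856e-01  6.600e-03 -5.000e-04 -1.194e+00 -2.586e-01]
joint_velocities [-0.0004  0.0002  0.0001 -0.0001  0.0003 -0.0001]
effort [ 2.00000e-04 -3.90664e+01  1.87405e+01  4.22010e+00  1.09000e-02
 -2.00000e-04]
tcp_pos [ 0.2391 -0.5769  0.2404]
orientation [-1.950e-01  9.808e-01  1.100e-03 -3.000e-04]
contact_force [ 0.2099  0.3782 -0.4414]
moment [ 0.0111 -0.0568 -0.0253]
width 0.0874
scene {'K': [[546.0444, 0.0, 275.5248], [0.0, 546.0444, 203.7393], [0.0, 0.0, 1.0]], 'dist_coeffs': [-0.0674, 0.0, 0.0, 0.0, 0.0], 'R': [[0.4982, -0.867, -0.0021], [-0.5932, -0.3391, -0.7301], [0.6324, 0.365, -0.6833]], 't': [-0.3512, 0.3731, 1.2687]}
top {'K': [[421.2106, 0.0, 282.3168], [0.0, 421.2106, 216.5373], [0.0, 0.0, 1.0]], 'dist_coeffs': [-0.0813, 0.0, 0.0, 0.0, 0.0], 'R': [[-0.0041, -1.0, 0.0085], [-0.9909, 0.0029, -0.1346], [0.1346, -0.009, -0.9909]], 't': [-0.0899, 0.5674, 1.1896]}
```

The top view shows the mill at left (~160,230), the mat and scoop at (245,245), the bin with 6 visible balls at (323,222), and the bottles at (227,180) and (250,178). Next I'll enlarge crops of these.

```bash
cat > h.py <<'E'
import numpy as np, cv2, json
from scipy.spatial.transform import Rotation as Ro
from station import arm
def cam(n):
    c=arm.camera_model(n); return np.array(c["K"]),np.array(c["dist_coeffs"]),np.array(c["R"]),np.array(c["t"])
def proj(n,X):
    K,d,R,t=cam(n); X=np.atleast_2d(np.array(X,float))
    p,_=cv2.projectPoints(X,cv2.Rodrigues(R)[0],t,K,d); return p[:,0]
def onz(n,px,z):
    K,d,R,t=cam(n); px=np.atleast_2d(np.array(px,float))
    u=cv2.undistortPoints(px[:,None],K,d)[:,0]
    D=np.c_[u,np.ones(len(u))]@R; C=-R.T@t
    s=(z-C[2])/D[:,2]; return C+D*s[:,None]
def crop(n,name,x0,y0,x1,y1,s,im=None,pts=None):
    if im is None: im=arm.grab_frame(n)
    c=cv2.resize(im[y0:y1,x0:x1],None,fx=s,fy=s,interpolation=cv2.INTER_CUBIC)
    st=20 if s<6 else 10
    for v in range((x0+st-1)//st*st,x1,st):
        cv2.line(c,(int((v-x0+.5)*s),0),(int((v-x0+.5)*s),5),(0,255,255),1); cv2.putText(c,str(v),(int((v-x0+.5)*s)-8,15),0,.35,(0,255,255),1)
    for v in range((y0+st-1)//st*st,y1,st):
        cv2.line(c,(0,int((v-y0+.5)*s)),(5,int((v-y0+.5)*s)),(0,255,255),1); cv2.putText(c,str(v),(6,int((v-y0+.5)*s)+4),0,.35,(0,255,255),1)
    if pts is not None:
        for p in pts: cv2.circle(c,(int((p[0]-x0+.5)*s),int((p[1]-y0+.5)*s)),2,(255,0,255),-1)
    cv2.imwrite("pics/"+name,c); return im
E
python3 - <<'E'
from h import *
im=cv2.imread("pics/top0.png"); 
crop("top","t_bin.png",280,170,370,270,6,im)
crop("top","t_mill.png",95,125,215,275,4,im)
crop("top","t_mat.png",210,130,280,280,4,im)
im=cv2.imread("pics/scene0.png"); 
crop("scene","s_a.png",140,140,360,290,3.6,im)
E
cat > fit.py <<'E'
from h import *
from scipy.optimize import least_squares
def fit(n,loc,px,z,x0):
    loc=np.array(loc,float); px=np.array(px,float)
    def X(p):
        c,s=np.cos(p[2]),np.sin(p[2]); return np.c_[p[0]+c*loc[:,0]-s*loc[:,1],p[1]+s*loc[:,0]+c*loc[:,1],loc[:,2]+z]
    r=least_squares(lambda p:(proj(n,X(p))-px).ravel(),x0)
    return r.x,np.abs(r.fun).max()
E
python3 - <<'E'
from fit import *
h=.142/np.sqrt(2); 
loc=[[-.00495,0,0],[-.00495+h,h,0],[-.00495+2*h,0,0],[-.00495+h,-h,0]]
g=onz("top",[[317,259.5],[329,187]],.0995); print(g)
p,e=fit("top",loc,[[317,259.5],[287,216],[329,187],[356,228]],.0995,[g[0][0],g[0][1],0]); print("bin",p,e)
px=[[125,207],[184,192],[200.5,256],[138.5,271]]; loc=[[.1,.095,.05],[.1,-.095,.05],[-.1,-.095,.05],[-.1,.095,.05]]
print(onz("top",px,.05))
p,e=fit("top",loc,px,0,[.5,.3,0]); print("mill",p,e)
px=[[230,218],[268,223],[261,274.5],[222.5,269]]; loc=[[.08,.06,.003],[.08,-.06,.003],[-.08,-.06,.003],[-.08,.06,.003]]
p,e=fit("top",loc,px,0,[.5,.1,0]); print("mat",p,e, onz("top",px,.003))
print("scoop tip",onz("top",[[240.5,265.5]],.0045),"handle top",onz("top",[[232.3,234]],.137), onz("scene",[[334,188]],.137))
for q in [(323,207),(313,214),(300,224),(322,225.5),(332,219),(342.5,231)]: print(onz("top",[q],.0355))
E
```

```text
[[ 0.43978437 -0.18589697  0.0995    ]
 [ 0.64199611 -0.22265381  0.0995    ]]
bin [ 0.44805234 -0.1852433  -0.17761551] 1.9642941300821803
[[0.59502515 0.36788112 0.05      ]
 [0.63869552 0.19498596 0.05      ]
 [0.45235905 0.14254357 0.05      ]
 [0.40942614 0.32046696 0.05      ]]
mill [0.52407592 0.25655567 0.25266684] 2.0777753109751416
mat [ 0.48405747  0.01800731 -0.13568857] 1.1519667910741873 [[ 0.56794435  0.0647504   0.003     ]
 [ 0.55250054 -0.049317    0.003     ]
 [ 0.3994967  -0.02866604  0.003     ]
 [ 0.41588214  0.08524601  0.003     ]]
scoop tip [[0.42606917 0.03190082 0.0045    ]] handle top [[0.50711311 0.04250944 0.137     ]] [[ 0.65673158 -0.21486652  0.137     ]]
[[ 0.59541479 -0.21162825  0.0355    ]]
[[ 0.57472766 -0.18190704  0.0355    ]]
[[ 0.54535977 -0.14350535  0.0355    ]]
[[ 0.5407359  -0.20776233  0.0355    ]]
[[ 0.55978392 -0.23743344  0.0355    ]]
[[ 0.52436453 -0.26749978  0.0355    ]]
```

```bash
cat >> h.py <<'E'
def T2(p,loc,z=0):
    loc=np.atleast_2d(np.array(loc,float)); c,s=np.cos(p[2]),np.sin(p[2])
    return np.c_[p[0]+c*loc[:,0]-s*loc[:,1],p[1]+s*loc[:,0]+c*loc[:,1],loc[:,2]+z]
def overlay(n,name,x0,y0,x1,y1,s,polys,im):
    c=cv2.resize(im[y0:y1,x0:x1],None,fx=s,fy=s,interpolation=cv2.INTER_CUBIC)
    for P,col in polys:
        q=(proj(n,P)-[x0,y0]+.5)*s
        cv2.polylines(c,[np.round(q).astype(int)],True,col,1)
    cv2.imwrite("pics/"+name,c)
def models(bin=None,mill=None,mat=None,scoop=None):
    L=[]; M=(255,0,255);G=(0,200,0)
    if bin is not None:
        for d,z,col in((.142,.0995,M),(.135,.0995,M),(.135,.0255,G)):
            h=d/np.sqrt(2); x=.0955-h; L.append((T2(bin,[[x,0,z],[x+h,h,z],[x+2*h,0,z],[x+h,-h,z]]),col))
        L.append((T2(bin,[[.1925,.006,.097],[.2475,.006,.097],[.2475,-.006,.097],[.1925,-.006,.097]]),(0,0,255)))
    a=np.linspace(0,2*np.pi,40,endpoint=False)
    if mill is not None:
        L.append((T2(mill,[[.1,.095,.05],[.1,-.095,.05],[-.1,-.095,.05],[-.1,.095,.05]]),M))
        for r,z in((.063,.106),(.068,.106),(.063,.056)): L.append((T2(mill,np.c_[r*np.cos(a),r*np.sin(a),a*0+z]),G))
    if mat is not None: L.append((T2(mat,[[.08,.06,.003],[.08,-.06,.003],[-.08,-.06,.003],[-.08,.06,.003]]),M))
    if scoop is not None:
        z=.003
        L.append((T2(scoop,[[-.05,0,z+.0015],[-.024,.026,z+.0015],[.022,.026,z+.0015],[.022,-.026,z+.0015],[-.024,-.026,z+.0015]]),G))
        L.append((T2(scoop,[[.024,.006,z+.134],[.042,.006,z+.134],[.042,-.006,z+.134],[.024,-.006,z+.134]]),M))
    return L
E
python3 - <<'E'
from h import *
im=cv2.imread("pics/top0.png")
sc=np.array([.4955,.041]); t=np.array([.426,.0319]); hd=np.array([.5071,.0425]); a=np.arctan2(*(hd-t)[::-1])
s0=[*(t+.05*np.array([np.cos(a),np.sin(a)])),a]; print(s0,np.linalg.norm(hd-t))
L=models([.44805,-.18524,-.1776],[.52408,.25656,.25267],[.484,.018,-.1357],s0)
overlay("top","o1.png",280,170,370,270,6,L,im)
overlay("top","o2.png",110,180,280,290,4.5,L,im)
E
```

```text
[np.float64(0.4755783144044859), np.float64(0.03838002629701048), np.float64(0.1299660973205965)] 0.08178979153904233
```

```bash
python3 - <<'E'
from h import *
for n in("top","scene"):
    K,d,R,t=cam(n); print(n,-R.T@t)
im=cv2.imread("pics/top0.png")
crop("top","t_b2.png",284,165,364,265,8,im) if 0 else crop("top","t_b2.png",284,165,360,239,8,im)
crop("top","t_b3.png",284,205,364,275,8,im)
crop("scene","s_b.png",270,190,350,265,8,cv2.imread("pics/scene0.png"))
E
```

```text
top [ 0.40175456 -0.08089112  1.25589131]
scene [-0.40595833 -0.64105223  1.13859265]
```

```bash
python3 - <<'E'
from h import *
from scipy.optimize import least_squares
t=np.array([[317.2,259.3],[286,216.5],[329,186],[358.2,228.4]]); s=np.array([[284.5,243.7],[279.2,204],[332,200.5],[341.7,240.2]])
def X(p):
    h=p[3]/np.sqrt(2); x=.0955; L=np.array([[x-h,0,.074],[x,h,.074],[x+h,0,.074],[x,-h,.074]])
    # tilt about hinge (x=.006,z=-.0075)
    d=L-[.006,0,-.0075]; c,q=np.cos(p[4]),np.sin(p[4])
    L=np.c_[c*d[:,0]-q*d[:,2],d[:,1],q*d[:,0]+c*d[:,2]]+[.006,0,-.0075]
    return T2(p,L,.0255)
f=lambda p:np.r_[(proj("top",X(p))-t).ravel(),(proj("scene",X(p))-s).ravel()]
r=least_squares(f,[.448,-.185,-.18,.142,0]); print(r.x,np.round(r.fun,1))
r=least_squares(lambda p:f(np.r_[p,0]),[.448,-.185,-.18,.142]); print(r.x,np.round(r.fun,1))
p=r.x
print("handle",T2(p,[[.220,0,.087]]),proj("top",T2(p,[[.2475,0,.097]])),proj("scene",T2(p,[[.2475,0,.097]])))
L=models(p)
overlay("top","o1.png",280,165,370,265,6,L,cv2.imread("pics/top0.png"))
overlay("scene","o3.png",265,185,355,265,7,L,cv2.imread("pics/scene0.png"))
E
```

```text
[ 0.44796035 -0.18512517 -0.17431492  0.14677388  0.01625156] [-1.1  0.7 -0.8 -0.  -1.   0.5  0.9  0.8  1.1 -0.2  1.   0.3  0.5  0.1
  0.  -1. ]
[ 0.4472254  -0.18486059 -0.17327529  0.14728075] [-1.1  0.6 -1.  -0.1 -1.2  0.3  0.8  0.6  1.2 -0.3  1.   0.5  0.5  0.7
  0.2 -0.7]
handle [[ 0.66393098 -0.22279068  0.087     ]] [[330.25793987 170.17953843]] [[342.18636637 193.06497234]]
```

```bash
python3 - <<'E'
from h import *
crop("top","t_s.png",215,210,275,280,8,cv2.imread("pics/top0.png"))
crop("scene","s_s.png",195,180,265,260,8,cv2.imread("pics/scene0.png"))
crop("top","t_lid.png",100,130,185,210,8,cv2.imread("pics/top0.png"))
E
cat > sfit.py <<'E'
from h import *
from scipy.optimize import least_squares
def sfit(tip,hd,shd=None,z=.003,x0=(.475,.03,0)):
    def f(p):
        X=T2(p,[[-.05,0,z+.0015],[.033,0,z+.134]]); r=(proj("top",X)-[tip,hd]).ravel()
        if shd is not None: r=np.r_[r,(proj("scene",X[1])-shd).ravel()]
        return r
    r=least_squares(f,x0); return r.x,np.round(r.fun,1)
E
python3 - <<'E'
from sfit import *
p,e=sfit([240,265.5],[242.2,234],[232.3,191.5]); print(p,e)
q,e=sfit([240,265.5],[242.2,234]); print(q,e)
mat=[.484,.018,-.1357]
overlay("top","o2.png",215,210,275,280,8,models(mat=mat,scoop=p),cv2.imread("pics/top0.png"))
overlay("scene","o4.png",195,180,265,260,8,models(mat=mat,scoop=p),cv2.imread("pics/scene0.png"))
E
```

```text
[ 0.47390912  0.02463471 -0.18060567] [-0.1  0.5 -1.   0.3  1.3  0. ]
[ 0.4748615   0.02296052 -0.21037385] [-0.  0.  0. -0.]
```

```bash
cat > plan.py <<'E'
from h import *
def down(a,pitch=0):
    """tool x at world yaw a+pi (tool down), then pitched: tool tilts. returns R"""
    x=np.array([np.cos(a+np.pi),np.sin(a+np.pi),0]); z=np.array([0,0,-1.]); y=np.cross(z,x)
    R=np.c_[x,y,z]
    return R@Ro.from_rotvec([0,pitch,0]).as_matrix()
def rows(p0,R0,path,step=.03,rstep=.12,minrows=1):
    """path: list of (pos,R) ; linear interp"""
    out=[]; p,R=np.array(p0),R0
    for P,Q in path:
        P=np.array(P); w=Ro.from_matrix(R.T@Q).as_rotvec()
        n=max(minrows,int(np.ceil(max(np.linalg.norm(P-p)/step,np.linalg.norm(w)/rstep)-1e-6)))
        for i in range(n):
            Ri=R@Ro.from_rotvec(w*i/n).as_matrix()
            out.append(np.r_[Ri.T@(P-p)/n/.03,w/n/.12])
        p,R=P,Q
    return np.array(out)
def show(r):
    r=np.round(r,2)+0.
    for k in range(0,len(r),12):
        print("call",k//12,len(r[k:k+12])); 
        print(",".join(" ".join(["%g,"%v for v in q]).rstrip(",").replace(" ","") for q in r[k:k+12]))
def cur():
    o=arm.get_obs(); return np.array(o["tcp_pos"]),Ro.from_quat(o["orientation"]).as_matrix(),o
def go(*path,**k):
    p,R,o=cur(); r=rows(p,R,path,**k); show(r)
def st():
    p,R,o=cur()
    print("t",round(o["time_s"],2),"p",np.round(p,4),"z",np.round(R[:,2],3),"x",np.round(R[:,0],3),"yaw a",round(float(np.arctan2(-R[1,0],-R[0,0])),4),"q",np.round(o["joint_pos"],2),"F",np.round(o["contact_force"],1),"w",round(o["width"],4))
E
python3 - <<'E'
from plan import *
print(onz("top",[[330,180],[331,172.8],[329,187]],.097))
st()
go(([.664,-.224,.24],down(-.175)))
E
```

```text
[[ 0.66262375 -0.22619824  0.097     ]
 [ 0.68342086 -0.22947196  0.097     ]
 [ 0.64251548 -0.22296029  0.097     ]]
t 0.1 p [ 0.2391 -0.5769  0.2406] z [-0.001  0.002 -1.   ] x [-0.924 -0.383  0.   ] yaw a 0.3926 q [-0.92  0.39  0.01 -0.   -1.19 -0.26] F [ 1.3 -0.2 -0.4] w 0.0873
call 0 12
-0.93,0.29,0,0,0,0.25,-0.92,0.31,0,0,0,0.25,-0.91,0.34,0,0,0,0.25,-0.9,0.37,0,0,0,0.25,-0.88,0.4,0,0,0,0.25,-0.87,0.42,0,0,0,0.25,-0.86,0.45,0,0,0,0.25,-0.85,0.47,0,0,0,0.25,-0.83,0.5,0,0,0,0.25,-0.82,0.52,0,0,0,0.25,-0.8,0.55,0,0,0,0.25,-0.78,0.57,0,0,0,0.25
call 1 7
-0.77,0.59,0,0,0,0.25,-0.75,0.62,0,0,0,0.25,-0.73,0.64,0,0,0,0.25,-0.71,0.66,0,0,0,0.25,-0.69,0.68,0,0,0,0.25,-0.67,0.7,0,0,0,0.25,-0.65,0.72,0,0,0,0.25
```

Request:
send_rows:
  rows: [-0.93,0.29,0,0,0,0.25,-0.92,0.31,0,0,0,0.25,-0.91,0.34,0,0,0,0.25,-0.9,0.37,0,0,0,0.25,-0.88,0.4,0,0,0,0.25,-0.87,0.42,0,0,0,0.25,-0.86,0.45,0,0,0,0.25,-0.85,0.47,0,0,0,0.25,-0.83,0.5,0,0,0,0.25,-0.82,0.52,0,0,0,0.25,-0.8,0.55,0,0,0,0.25,-0.78,0.57,0,0,0,0.25]
  claw: 60
  grip_force: 40

```text
time_s: 1.1
tcp_pos: [0.5149, -0.3481, 0.2331]
orientation: [-0.002, 1.0, 0.006, -0.006]
contact_force: [-0.4, -0.6, -0.3]
width: 0.0599
```

```bash
python3 - <<'E'
from plan import *
st()
go(([.664,-.225,.19],down(-.175)))
E
```

```text
t 1.1 p [ 0.5149 -0.3481  0.2331] z [-0.011  0.012 -1.   ] x [-1.    -0.003  0.011] yaw a 0.0031 q [-0.34  0.39  0.   -0.01 -1.19 -1.23] F [-0.4 -0.6 -0.3] w 0.0599
call 0 7
-0.71,0.58,0.2,0.01,-0.01,0.21,-0.7,0.6,0.2,0.01,-0.01,0.21,-0.68,0.62,0.2,0.01,-0.01,0.21,-0.67,0.64,0.2,0.01,-0.01,0.21,-0.65,0.65,0.21,0.01,-0.01,0.21,-0.63,0.67,0.21,0.01,-0.01,0.21,-0.62,0.68,0.21,0.01,-0.01,0.21
```

Request:
send_rows:
  rows: [-0.71,0.58,0.2,0.01,-0.01,0.21,-0.7,0.6,0.2,0.01,-0.01,0.21,-0.68,0.62,0.2,0.01,-0.01,0.21,-0.67,0.64,0.2,0.01,-0.01,0.21,-0.65,0.65,0.21,0.01,-0.01,0.21,-0.63,0.67,0.21,0.01,-0.01,0.21,-0.62,0.68,0.21,0.01,-0.01,0.21,0,0,0,0,0,0]

```text
time_s: 1.77
tcp_pos: [0.6728, -0.2135, 0.1827]
orientation: [0.089, 0.996, 0.002, -0.005]
contact_force: [-0.1, 0.2, -0.8]
width: 0.0605
```

```bash
python3 - <<'E'
from plan import *
st()
im=crop("top","a1.png",270,130,370,230,6)
crop("scene","a2.png",250,100,430,260,4)
go(([.664,-.225,.087],down(-.175)))
E
```

```text
t 1.77 p [ 0.6728 -0.2135  0.1827] z [-0.009  0.005 -1.   ] x [-0.984  0.178  0.01 ] yaw a -0.1789 q [-0.08  0.57  0.16 -0.   -1.18 -1.67] F [-0.1  0.2 -0.8] w 0.0605
call 0 4
0.03,-0.08,0.81,0,-0.02,-0.01,0.03,-0.08,0.81,0,-0.02,-0.01,0.04,-0.08,0.81,0,-0.02,-0.01,0.04,-0.08,0.81,0,-0.02,-0.01
```

Request:
send_rows:
  rows: [0.06,-0.1,0.81,0,-0.02,0,0.06,-0.1,0.81,0,-0.02,0,0.06,-0.1,0.81,0,-0.02,0,0.04,-0.1,0.75,0,-0.02,0,0,0,0,0,0,0]

```text
time_s: 2.28
tcp_pos: [0.6593, -0.2312, 0.0903]
orientation: [0.091, 0.996, 0.001, 0.003]
contact_force: [-1.5, 0.7, -1.3]
width: 0.0599
```

```bash
python3 - <<'E'
from plan import *
st()
E
```

```text
t 2.28 p [ 0.6593 -0.2312  0.0903] z [ 0.006  0.    -1.   ] x [-0.983  0.181 -0.006] yaw a -0.1824 q [-0.11  0.63  0.02 -0.   -0.96 -1.65] F [-1.5  0.7 -1.3] w 0.0599
```

Request:
send_rows:
  rows: [-0.1,0.2,0.1,0,0,0,0,0,0,0,0,0,0,0,0,0,0,0]
  claw: 25

```text
time_s: 2.53
tcp_pos: [0.6632, -0.2281, 0.0901]
orientation: [0.092, 0.996, -0.0, 0.004]
contact_force: [-1.1, 0.5, 0.3]
width: 0.0473
```

Request:
send_rows:
  rows: [0,0,0,0,0,0,0,0,0,0,0,0,0,0,0,0,0,0,0,0,0,0,0,0]
  claw: 0

```text
time_s: 2.87
tcp_pos: [0.666, -0.2283, 0.0956]
orientation: [0.092, 0.996, -0.001, 0.008]
contact_force: [-0.3, 0.3, -0.2]
width: 0.0211
```

```bash
python3 - <<'E'
from plan import *
st()
E
```

```text
t 2.87 p [ 0.666  -0.2283  0.0956] z [ 0.017 -0.003 -1.   ] x [-0.983  0.182 -0.017] yaw a -0.1834 q [-0.1   0.63  0.03  0.   -0.96 -1.65] F [-0.3  0.3 -0.2] w 0.0211
```

Request:
send_rows:
  rows: [0,0,0.15,0,0,0,0,0,0.15,0,0,0,0,0,0.1,0,0,0,0,0,0,0,0,0]

```text
time_s: 3.2
tcp_pos: [0.6674, -0.2274, 0.0912]
orientation: [0.089, 0.996, -0.002, 0.011]
contact_force: [2.8, -3.3, -7.4]
width: 0.0121
```

```bash
python3 - <<'E'
from plan import *
st()
E
```

```text
t 3.2 p [ 0.6674 -0.2274  0.0912] z [ 0.021 -0.005 -1.   ] x [-0.984  0.178 -0.021] yaw a -0.1792 q [-0.1   0.63  0.03  0.   -0.95 -1.65] F [ 2.8 -3.3 -7.4] w 0.0121
```

```bash
cat > tilt.py <<'E'
from plan import *
import sys
BIN=np.array([.4475,-.185,-.177])
def tilt(dth,n):
    p,R,o=cur()
    H=T2(BIN,[[.006,0,.018]])[0]; yb=np.array([-np.sin(BIN[2]),np.cos(BIN[2]),0])
    path=[]
    for i in range(1,n+1):
        Q=Ro.from_rotvec(-yb*dth*i/n).as_matrix(); path.append((H+Q@(p-H),Q@R))
    show(rows(p,R,path))
st(); tilt(float(sys.argv[1]),int(sys.argv[2]))
E
python3 tilt.py .36 24
```

```text
t 3.2 p [ 0.6674 -0.2274  0.0912] z [ 0.021 -0.005 -1.   ] x [-0.984  0.178 -0.021] yaw a -0.1792 q [-0.1   0.63  0.03  0.   -0.95 -1.65] F [ 2.8 -3.3 -7.4] w 0.0121
call 0 12
0.04,0,-0.11,0,-0.12,0,0.04,0,-0.11,0,-0.12,0,0.04,0,-0.11,0,-0.12,0,0.04,0,-0.11,0,-0.12,0,0.04,0,-0.11,0,-0.12,0,0.04,0,-0.11,0,-0.12,0,0.04,0,-0.11,0,-0.12,0,0.04,0,-0.11,0,-0.12,0,0.04,0,-0.11,0,-0.12,0,0.04,0,-0.11,0,-0.12,0,0.04,0,-0.11,0,-0.12,0,0.04,0,-0.11,0,-0.12,0
call 1 12
0.04,0,-0.11,0,-0.12,0,0.04,0,-0.11,0,-0.12,0,0.04,0,-0.11,0,-0.12,0,0.04,0,-0.11,0,-0.12,0,0.04,0,-0.11,0,-0.12,0,0.04,0,-0.11,0,-0.12,0,0.04,0,-0.11,0,-0.12,0,0.04,0,-0.11,0,-0.12,0,0.04,0,-0.11,0,-0.12,0,0.04,0,-0.11,0,-0.12,0,0.04,0,-0.11,0,-0.12,0,0.04,0,-0.11,0,-0.12,0
```

Request:
send_rows:
  rows: [0.08,0,-0.22,0,-0.24,0,0.08,0,-0.22,0,-0.24,0,0.08,0,-0.22,0,-0.24,0,0.08,0,-0.22,0,-0.24,0,0.08,0,-0.22,0,-0.24,0,0.08,0,-0.22,0,-0.24,0]
  grip_force: 50

```text
time_s: 3.7
tcp_pos: [0.6547, -0.2252, 0.1216]
orientation: [0.088, 0.991, -0.01, 0.103]
contact_force: [4.6, -2.1, -4.1]
width: 0.0116
```

```bash
python3 tilt.py .2 7
```

```text
t 3.7 p [ 0.6547 -0.2252  0.1216] z [ 0.202 -0.038 -0.979] x [-0.963  0.173 -0.206] yaw a -0.1778 q [-0.09  0.51 -0.14  0.03 -0.72 -1.68] F [ 4.6 -2.1 -4.1] w 0.0116
call 0 7
0.06,0,-0.21,0,-0.24,0,0.06,0,-0.21,0,-0.24,0,0.06,0,-0.21,0,-0.24,0,0.06,0,-0.21,0,-0.24,0,0.06,0,-0.21,0,-0.24,0,0.06,0,-0.21,0,-0.24,0,0.06,0,-0.21,0,-0.24,0
```

Request:
send_rows:
  rows: [0.08,0,-0.24,0,-0.2,0,0.08,0,-0.24,0,-0.2,0,0.08,0,-0.24,0,-0.2,0,0.08,0,-0.24,0,-0.2,0,0.08,0,-0.24,0,-0.2,0,0.08,0,-0.24,0,-0.2,0]

```text
time_s: 4.2
tcp_pos: [0.6341, -0.2215, 0.1556]
orientation: [0.087, 0.979, -0.017, 0.181]
contact_force: [5.2, -2.6, -5.2]
width: 0.0114
```

```bash
python3 tilt.py .05 2
```

```text
t 4.2 p [ 0.6341 -0.2215  0.1556] z [ 0.352 -0.065 -0.934] x [-0.919  0.164 -0.358] yaw a -0.1766 q [-0.08  0.39 -0.3   0.07 -0.52 -1.72] F [ 5.2 -2.6 -5.2] w 0.0114
call 0 2
0.05,0,-0.18,0,-0.21,0,0.05,0,-0.18,0,-0.21,0
```

Request:
send_rows:
  rows: [0.08,0,-0.22,0,-0.2,0,0.08,0,-0.22,0,-0.15,0,0.08,0,-0.22,0,0,0]

```text
time_s: 4.45
tcp_pos: [0.6252, -0.2198, 0.1661]
orientation: [0.086, 0.974, -0.018, 0.208]
contact_force: [46.7, -22.6, -54.2]
width: 0.0113
```

```bash
python3 tilt.py .05 2
```

```text
t 4.45 p [ 0.6252 -0.2198  0.1661] z [ 0.403 -0.072 -0.912] x [-0.898  0.161 -0.409] yaw a -0.1771 q [-0.08  0.35 -0.36  0.09 -0.44 -1.75] F [ 46.7 -22.6 -54.2] w 0.0113
call 0 2
0.06,0,-0.18,0,-0.21,0,0.06,0,-0.18,0,-0.21,0
```

Request:
send_rows:
  rows: [0,0,0.05,0,0,0,0,0,0,0,0,0]

```text
time_s: 4.62
tcp_pos: [0.6279, -0.2205, 0.1626]
orientation: [0.086, 0.974, -0.018, 0.209]
contact_force: [-2.5, 2.3, 5.2]
width: 0.0117
```

Request:
send_rows:
  rows: [0,0,0.03,0,0,0,0,0,0,0,0,0]

```text
time_s: 4.78
tcp_pos: [0.6284, -0.2205, 0.1619]
orientation: [0.086, 0.974, -0.019, 0.209]
contact_force: [3.3, -1.8, -1.4]
width: 0.0114
```

```bash
python3 - <<'E'
from plan import *
st()
im=crop("top","a3.png",270,160,370,280,5)
im=crop("scene","a4.png",260,150,360,280,5)
E
```

```text
t 4.78 p [ 0.6284 -0.2205  0.1619] z [ 0.403 -0.072 -0.912] x [-0.898  0.159 -0.41 ] yaw a -0.1758 q [-0.08  0.36 -0.36  0.1  -0.44 -1.75] F [ 3.3 -1.8 -1.4] w 0.0114
```

Request:
send_rows:
  rows: [0,0,0.05,0,0,0,0,0,0.05,0,0,0,0,0,0.03,0,0,0,0,0,0,0,0,0]
  claw: 45

```text
time_s: 5.22
tcp_pos: [0.6289, -0.2205, 0.1578]
orientation: [0.086, 0.974, -0.018, 0.208]
contact_force: [-0.7, 0.6, 0.4]
width: 0.0304
```

Request:
send_rows:
  rows: [0,0,-0.7,0,0,0,0,0,-1,0,0,0,0,0,-1,0,0,0,0,0,-1,0,0,0,0,0,0,0,0,0]

```text
time_s: 5.63
tcp_pos: [0.5812, -0.2122, 0.2591]
orientation: [0.086, 0.975, -0.018, 0.204]
contact_force: [0.1, -0.6, 0.8]
width: 0.0449
```

```bash
python3 - <<'E'
from plan import *
st()
a=-.20
go(([.59,-.12,.28],down(a)),([.507,.018,.26],down(a)),step=.029)
E
```

```text
t 5.63 p [ 0.5812 -0.2122  0.2591] z [ 0.394 -0.071 -0.916] x [-0.902  0.161 -0.401] yaw a -0.1768 q [-0.07  0.19 -0.32  0.07 -0.66 -1.73] F [ 0.1 -0.6  0.8] w 0.0449
call 0 10
-0.01,0.77,-0.18,0.01,0.86,0.05,0.01,0.77,-0.19,0.01,0.86,0.05,0.03,0.77,-0.18,0.01,0.86,0.05,0.06,0.77,-0.18,0.01,0.86,0.05,0.6,0.66,0.11,0,0,0,0.6,0.66,0.11,0,0,0,0.6,0.66,0.11,0,0,0,0.6,0.66,0.11,0,0,0,0.6,0.66,0.11,0,0,0,0.6,0.66,0.11,0,0,0
```

Request:
send_rows:
  rows: [0,0.77,-0.18,0,0.86,0.05,0,0.77,-0.18,0,0.86,0.05,0.03,0.77,-0.18,0,0.86,0.05,0.06,0.77,-0.18,0,0.8,0.05,0.6,0.66,0.11,0,0,0,0.6,0.66,0.11,0,0,0,0.6,0.66,0.11,0,0,0,0.6,0.66,0.11,0,0,0,0.6,0.66,0.11,0,0,0,0.6,0.66,0.11,0,0,0,0,0,0,0,0,0]

```text
time_s: 6.55
tcp_pos: [0.5037, 0.0282, 0.2606]
orientation: [0.104, 0.995, 0.004, -0.006]
contact_force: [-0.2, -0.9, -0.2]
width: 0.045
```

```bash
python3 - <<'E'
from plan import *
st()
im=arm.grab_frame("top")
crop("top","b1.png",215,210,275,280,8,im)
crop("top","b1b.png",280,210,360,280,7,im)
crop("scene","b2.png",195,100,345,260,5)
a=-.20
go(([.507,.018,.20],down(a)),step=.029)
E
```

```text
t 6.55 p [0.5037 0.0282 0.2606] z [-0.011  0.009 -1.   ] x [-0.978  0.206  0.013] yaw a -0.2079 q [ 0.37  0.17 -0.24 -0.01 -1.17 -2.14] F [-0.2 -0.9 -0.2] w 0.045
call 0 3
-0.04,-0.09,0.68,0.02,-0.03,-0.03,-0.04,-0.09,0.68,0.02,-0.03,-0.03,-0.04,-0.09,0.68,0.02,-0.03,-0.03
```

```bash
cat > binf.py <<'E'
from plan import *
def Bpts(p,L,th):
    L=np.atleast_2d(np.array(L,float)); d=L-[.006,0,-.0075]; c,q=np.cos(th),np.sin(th)
    L=np.c_[c*d[:,0]-q*d[:,2],d[:,1],q*d[:,0]+c*d[:,2]]+[.006,0,-.0075]
    return T2(p,L,.0255)
def Brot(p,th):
    return Ro.from_euler('z',p[2]).as_matrix()@Ro.from_rotvec([0,-th,0]).as_matrix()
E
python3 - <<'E'
from binf import *
from scipy.optimize import least_squares
B=np.array([[14.14,0,10],[28.28,14.14,10],[28.28,-14.14,10],[42.4,28.3,10],[42.4,0,10],[42.4,-28.3,10]])/1000
px=np.array([[316.3,254.5],[312.5,249],[322,250.7],[308.5,243.7],[318.2,245],[327.7,247]])
f=lambda p:(proj("top",Bpts(p,B,.37))-px).ravel()
r=least_squares(f,[.448,-.185,-.177]); print(r.x,np.round(r.fun,1))
h=.146/np.sqrt(2);x=.0955
rim=[[x-h,0,.074],[x,h,.074],[x,-h,.074]]; pr=np.array([[315.5,269],[284.5,226.8],[357.2,239]])
g=lambda p:(proj("top",Bpts(p,rim,.37))-pr).ravel()
r2=least_squares(g,[.448,-.185,-.177]); print(r2.x,np.round(r2.fun,1))
print(Bpts(r.x,[[.22,0,.0615]],.37))
E
```

```text
[ 0.44922803 -0.18855617 -0.17656482] [ 0.  -0.  -0.1  0.   0.1 -0.  -0.1 -0.1 -0.1  0.2  0.1 -0.1]
[ 0.45071619 -0.18627979 -0.16114865] [-0.7 -0.3 -1.1  0.3  1.8  0. ]
[[ 0.62698733 -0.22027248  0.15971629]]
```

Request:
send_rows:
  rows: [-0.05,-0.12,0.68,0.02,-0.03,-0.03,-0.05,-0.12,0.68,0.02,-0.03,-0.03,-0.05,-0.12,0.6,0.02,-0.03,-0.03,0,0,0.3,0,0,0,0,0,0,0,0,0]

```text
time_s: 7.07
tcp_pos: [0.5119, 0.0124, 0.1933]
orientation: [0.1, 0.995, 0.0, 0.004]
contact_force: [0.5, 0.9, 0.3]
width: 0.045
```

```bash
python3 - <<'E'
from plan import *
st()
a=-.20
go(([.507,.0163,.115],down(a)),step=.02)
crop("scene","b3.png",195,130,275,250,6)
E
```

```text
t 7.07 p [0.5119 0.0124 0.1933] z [ 0.008 -0.001 -1.   ] x [-0.98   0.199 -0.008] yaw a -0.2007 q [ 0.34  0.23 -0.34  0.   -0.99 -2.12] F [0.5 0.9 0.3] w 0.045
call 0 4
0.05,0.02,0.65,0,0.02,0,0.05,0.02,0.65,0,0.02,0,0.05,0.02,0.65,0,0.02,0,0.05,0.02,0.65,0,0.02,0
```

Request:
send_rows:
  rows: [0.05,0.03,0.65,0,0.02,0,0.05,0.03,0.65,0,0.02,0,0.05,0.03,0.65,0,0,0,0.03,0.02,0.5,0,0,0,0,0,0,0,0,0]

```text
time_s: 7.53
tcp_pos: [0.5155, 0.0166, 0.125]
orientation: [0.101, 0.995, 0.003, 0.01]
contact_force: [0.2, -0.6, 0.4]
width: 0.045
```

```bash
python3 - <<'E'
from plan import *
st()
a=-.20
go(([.507,.0163,.115],down(a)),step=.02)
E
```

```text
t 7.53 p [0.5155 0.0166 0.125 ] z [ 0.02   0.003 -1.   ] x [-0.979  0.201 -0.019] yaw a -0.2027 q [ 0.35  0.31 -0.43  0.01 -0.81 -2.13] F [ 0.2 -0.6  0.4] w 0.045
call 0 1
0.28,-0.07,0.33,0.06,0.15,-0.02
```

Request:
send_rows:
  rows: [0.28,-0.06,0.33,0.06,0.18,0,0,0,0.05,0,0,0,0,0,0.03,0,0,0]

```text
time_s: 7.78
tcp_pos: [0.5094, 0.0168, 0.1149]
orientation: [0.101, 0.995, 0.001, 0.0]
contact_force: [-0.1, 0.6, 0.3]
width: 0.0451
```

```bash
python3 - <<'E'
from plan import *
st()
a=-.20
go(([.507,.0163,.115],down(a)),step=.02)
E
```

```text
t 7.78 p [0.5094 0.0168 0.1149] z [ 0.001  0.001 -1.   ] x [-0.98   0.201 -0.   ] yaw a -0.2023 q [ 0.35  0.33 -0.44 -0.   -0.8  -2.12] F [-0.1  0.6  0.3] w 0.0451
call 0 1
0.07,-0.03,0,0.01,0,-0.02
```

Request:
send_rows:
  rows: [0.06,0,0.02,0,0,0,0,0,0.02,0,0,0,0,0,0.02,0,0,0,0,0,0.02,0,0,0,0,0,0.02,0,0,0,0,0,0.02,0,0,0]
  claw: 0
  grip_force: 15

```text
time_s: 8.28
tcp_pos: [0.5096, 0.0178, 0.1144]
orientation: [0.101, 0.995, 0.002, 0.003]
contact_force: [-0.6, -0.2, -0.4]
width: 0.0131
```

```bash
python3 - <<'E'
from plan import *
st()
crop("top","b5.png",215,210,275,280,8)
E
```

```text
t 8.28 p [0.5096 0.0178 0.1144] z [ 0.007  0.003 -1.   ] x [-0.98   0.2   -0.006] yaw a -0.2017 q [ 0.35  0.32 -0.45 -0.   -0.79 -2.13] F [-0.6 -0.2 -0.4] w 0.0131
```

Request:
send_rows:
  rows: [0,0,0.02,0,0,0,0,0,0.02,0,0,0,0,0,0,0,0,0]
  grip_force: 50

```text
time_s: 8.58
tcp_pos: [0.5097, 0.0178, 0.1143]
orientation: [0.1, 0.995, 0.002, 0.003]
contact_force: [-0.6, -0.2, -0.9]
width: 0.0116
```

Request:
send_rows:
  rows: [0,0,-0.4,0,0,0,0,0,-0.6,0,0,0,0,0,-0.6,0,0,0,0,0,0,0,0,0]

```text
time_s: 8.92
tcp_pos: [0.5078, 0.0174, 0.1613]
orientation: [0.101, 0.995, 0.001, 0.001]
contact_force: [0.6, -0.0, -0.1]
width: 0.0117
```

```bash
cat > scoop.py <<'E'
from binf import *
BIN=np.array([.4492,-.1886,-.1766]); TH=.37
G=np.array([.035,0,.1114])   # grip in scoop frame
D=np.diag([-1.,1,-1])
def pose_from(Rs,ref_local,ref_world,G=G):
    """TCP pose s.t. scoop point ref_local is at ref_world with scoop rot Rs"""
    return ref_world+Rs@(G-np.array(ref_local)), Rs@D
def inbin(tip,delta,y=0,th=TH,ref=(-.05,0,0)):
    """tip=(x,z) bin coordinates of scoop underside tip; delta nose-up rad"""
    W=Bpts(BIN,[[tip[0],y,tip[1]]],th)[0]
    Rs=Brot(BIN,th)@Ro.from_rotvec([0,delta,0]).as_matrix()
    return pose_from(Rs,ref,W)
def where(th=TH):
    """current scoop tip & heel in bin coords"""
    p,R,o=cur(); Rs=R@D
    B=Brot(BIN,th); O=Bpts(BIN,[[0,0,0]],th)[0]
    tip=B.T@(p+Rs@(np.array([-.05,0,0])-G)-O); heel=B.T@(p+Rs@(np.array([.042,0,0])-G)-O)
    Rr=B.T@Rs
    print("tip",np.round(tip*1e3,1),"heel",np.round(heel*1e3,1),"noseup",round(float(np.arctan2(-Rr[2,0],Rr[0,0])),3),"roll",round(float(Rr[2,1]),3),"yaw",round(float(Rr[1,0]),3))
E
python3 - <<'E'
from scoop import *
st()
P1,R1=inbin((.068,.11),0); print(P1)
p,R,o=cur()
go(([.52,-.03,.25],R),([.55,-.12,.27],R1),(P1,R1),step=.029)
crop("scene","b6.png",195,130,275,250,6)
E
```

```text
t 8.92 p [0.5078 0.0174 0.1613] z [ 0.001  0.001 -1.   ] x [-0.98   0.201 -0.001] yaw a -0.2019 q [ 0.35  0.26 -0.39 -0.   -0.91 -2.13] F [ 0.6 -0.  -0.1] w 0.0117
[ 0.50854082 -0.19918991  0.2845672 ]
call 0 12
-0.18,-0.37,-0.74,0,0,0,-0.18,-0.37,-0.74,0,0,0,-0.18,-0.37,-0.74,0,0,0,-0.18,-0.37,-0.74,0,0,0,-0.4,-0.68,-0.17,-0.01,-0.77,-0.05,-0.4,-0.69,-0.13,-0.01,-0.77,-0.05,-0.41,-0.69,-0.09,-0.01,-0.77,-0.05,-0.41,-0.69,-0.06,-0.01,-0.77,-0.05,0.17,-0.71,-0.19,0,0,0,0.17,-0.71,-0.19,0,0,0,0.17,-0.71,-0.19,0,0,0,0.17,-0.71,-0.19,0,0,0
```

```bash
python3 - <<'E'
from scoop import *
P1,R1=inbin((.072,.12),0); print(P1)
p,R,o=cur()
go(([.52,-.03,.29],R),([.54,-.10,.32],R1),(P1,R1),step=.029)
E
```

```text
[ 0.50865222 -0.19920979  0.29533693]
call 0 12
-0.15,-0.29,-0.87,0,0,0,-0.15,-0.29,-0.87,0,0,0,-0.15,-0.29,-0.87,0,0,0,-0.15,-0.29,-0.87,0,0,0,-0.15,-0.29,-0.87,0,0,0,-0.28,-0.54,-0.25,-0.01,-0.77,-0.05,-0.3,-0.54,-0.22,-0.01,-0.77,-0.05,-0.31,-0.54,-0.2,-0.01,-0.77,-0.05,-0.33,-0.54,-0.17,-0.01,-0.77,-0.05,0.18,-0.86,0.15,0,0,0,0.18,-0.86,0.15,0,0,0,0.18,-0.86,0.15,0,0,0
call 1 1
0.18,-0.86,0.15,0,0,0
```

Request:
send_rows:
  rows: [-0.15,-0.29,-0.87,0,0,0,-0.15,-0.29,-0.87,0,0,0,-0.15,-0.29,-0.87,0,0,0,-0.15,-0.29,-0.87,0,0,0,-0.15,-0.29,-0.87,0,0,0,-0.28,-0.54,-0.25,0,-0.77,-0.05,-0.3,-0.54,-0.22,0,-0.77,-0.05,-0.31,-0.54,-0.2,0,-0.77,-0.05,-0.33,-0.54,-0.17,0,-0.77,-0.05,0.18,-0.86,0.15,0,0,0,0.18,-0.86,0.15,0,0,0,0.18,-0.86,0.15,0,0,0]

```text
time_s: 9.97
tcp_pos: [0.5136, -0.1776, 0.2915]
orientation: [0.084, 0.98, -0.02, 0.178]
contact_force: [0.6, -0.2, -0.7]
width: 0.0114
```

```bash
python3 - <<'E'
from scoop import *
st(); where()
P1,R1=inbin((.072,.12),0)
go((P1,R1),step=.029)
E
```

```text
t 9.97 p [ 0.5136 -0.1776  0.2915] z [ 0.346 -0.068 -0.936] x [-0.922  0.157 -0.353] yaw a -0.1685 q [ 0.    0.04 -0.39  0.1  -0.78 -1.8 ] F [ 0.6 -0.2 -0.7] w 0.0114
tip [ 70.5  20.8 116.9] heel [162.5  21.5 116. ] noseup 0.01 roll -0.006 yaw 0.008
call 0 1
-0.01,-0.74,-0.13,-0.05,-0.08,0.06
```

Request:
send_rows:
  rows: [0,-0.72,-0.1,-0.05,-0.08,0.06,0,0,0,0,0,0]

```text
time_s: 10.13
tcp_pos: [0.5048, -0.2017, 0.2891]
orientation: [0.089, 0.98, -0.016, 0.179]
contact_force: [0.7, -0.5, -0.5]
width: 0.0117
```

```bash
python3 - <<'E'
from scoop import *
st(); where()
crop("top","c1.png",270,170,370,280,5.5)
crop("scene","c2.png",240,100,360,270,4.5)
P1,R1=inbin((.072,.04),0)
go((P1,R1),step=.025)
E
```

```text
t 10.13 p [ 0.5048 -0.2017  0.2891] z [ 0.348 -0.063 -0.935] x [-0.92   0.168 -0.354] yaw a -0.1809 q [-0.06  0.05 -0.38  0.06 -0.78 -1.73] F [ 0.7 -0.5 -0.5] w 0.0117
tip [ 65.6  -2.8 116.2] heel [157.6  -3.2 115.4] noseup 0.009 roll -0.001 yaw -0.004
call 0 4
-0.05,0.01,0.62,0,-0.02,-0.01,-0.05,0.01,0.62,0,-0.02,-0.01,-0.05,0.01,0.62,0,-0.02,-0.01,-0.05,0.01,0.62,0,-0.02,-0.01
```

Request:
send_rows:
  rows: [-0.05,0.04,0.62,0,-0.02,0,-0.05,0.04,0.62,0,-0.02,0,-0.05,0.02,0.62,0,-0.02,0,-0.05,0.01,0.62,0,-0.02,0,0,0,0,0,0,0]

```text
time_s: 10.65
tcp_pos: [0.5393, -0.1985, 0.2169]
orientation: [0.086, 0.979, -0.015, 0.183]
contact_force: [-0.4, -0.8, -1.4]
width: 0.0116
```

```bash
python3 - <<'E'
from scoop import *
st(); where()
P1,R1=inbin((.070,.006),0)
go((P1,R1),step=.015)
E
```

```text
t 10.65 p [ 0.5393 -0.1985  0.2169] z [ 0.355 -0.061 -0.933] x [-0.918  0.163 -0.361] yaw a -0.1755 q [-0.05  0.17 -0.45  0.08 -0.59 -1.75] F [-0.4 -0.8 -1.4] w 0.0116
tip [71.6  6.2 36.1] heel [163.6   6.3  36. ] noseup 0.001 roll 0.002 yaw 0.001
call 0 3
0.02,-0.07,0.33,0.01,0,0,0.02,-0.07,0.33,0.01,0,0,0.02,-0.07,0.33,0.01,0,0
```

Request:
send_rows:
  rows: [0.02,-0.1,0.3,0,0,0,0.02,-0.1,0.3,0,0,0,0.02,-0.05,0.25,0,0,0,0,0,0.1,0,0,0,0,0,0,0,0,0]

```text
time_s: 11.07
tcp_pos: [0.5478, -0.2058, 0.1876]
orientation: [0.084, 0.98, -0.015, 0.182]
contact_force: [0.6, 0.3, -0.9]
width: 0.0118
```

```bash
python3 - <<'E'
from scoop import *
st(); where()
P1,R1=inbin((.060,.002),-.02)
go((P1,R1),step=.015)
crop("scene","c3.png",260,150,350,270,6)
E
```

```text
t 11.07 p [ 0.5478 -0.2058  0.1876] z [ 0.355 -0.06  -0.933] x [-0.919  0.159 -0.36 ] yaw a -0.1712 q [-0.06  0.22 -0.46  0.07 -0.52 -1.73] F [ 0.6  0.3 -0.9] w 0.0118
tip [69.9  0.3  5.3] heel [161.9   0.8   5.2] noseup 0.002 roll 0.003 yaw 0.005
call 0 1
0.41,-0.01,0.05,0.03,-0.18,0.04
```

Request:
send_rows:
  rows: [0,0,0.12,0.02,-0.25,0.04,0,0,0.08,0,0,0,0,0,0.05,0,0,0]

```text
time_s: 11.37
tcp_pos: [0.5514, -0.2067, 0.1839]
orientation: [0.086, 0.976, -0.018, 0.199]
contact_force: [-3.7, 2.1, 8.6]
width: 0.0117
```

```bash
python3 - <<'E'
from scoop import *
st(); where()
P1,R1=inbin((.060,.002),-.02)
go((P1,R1),step=.015)
E
```

```text
t 11.37 p [ 0.5514 -0.2067  0.1839] z [ 0.386 -0.069 -0.92 ] x [-0.906  0.161 -0.392] yaw a -0.1762 q [-0.06  0.22 -0.5   0.1  -0.46 -1.77] F [-3.7  2.1  8.6] w 0.0117
tip [75.9  0.1 -2.3] heel [1.678e+02 1.000e-01 7.000e-01] noseup -0.033 roll 0.0 yaw 0.0
call 0 1
0.48,0,-0.12,0,0.11,0
```

Request:
send_rows:
  rows: [0.25,0,-0.04,0,0.03,0,0.3,0,0,0,0,0,0.3,0,0,0,0,0]

```text
time_s: 11.62
tcp_pos: [0.53, -0.2028, 0.1781]
orientation: [0.086, 0.976, -0.018, 0.201]
contact_force: [-0.2, -0.6, -0.9]
width: 0.0117
```

```bash
python3 - <<'E'
from scoop import *
st(); where()
E
```

```text
t 11.62 p [ 0.53   -0.2028  0.1781] z [ 0.389 -0.069 -0.919] x [-0.905  0.16  -0.395] yaw a -0.1752 q [-0.06  0.19 -0.56  0.11 -0.42 -1.78] F [-0.2 -0.6 -0.9] w 0.0117
tip [53.8  0.2 -0.1] heel [145.8   0.3   3.1] noseup -0.036 roll 0.0 yaw 0.001
```

Request:
send_rows:
  rows: [0.3,0,0.05,0,0.03,0,0.3,0,0.03,0,0.03,0,0.3,0,0.02,0,0.03,0]

```text
time_s: 11.87
tcp_pos: [0.5126, -0.1989, 0.1715]
orientation: [0.083, 0.975, -0.018, 0.207]
contact_force: [1.5, -0.7, 2.9]
width: 0.0115
```

```bash
python3 - <<'E'
from scoop import *
st(); where()
crop("scene","c4.png",260,150,350,270,6)
E
```

```text
t 11.87 p [ 0.5126 -0.1989  0.1715] z [ 0.4   -0.069 -0.914] x [-0.901  0.155 -0.406] yaw a -0.1702 q [-0.05  0.17 -0.62  0.13 -0.37 -1.8 ] F [ 1.5 -0.7  2.9] w 0.0115
tip [36.2  0.8 -0.7] heel [128.1   1.3   3.7] noseup -0.048 roll 0.002 yaw 0.006
```

Request:
send_rows:
  rows: [0.33,0,0.01,0,0.06,-0.03,0.33,0,0.01,0,0.04,0,0.33,0,0.01,0,0.04,0]

```text
time_s: 12.17
tcp_pos: [0.4905, -0.194, 0.1636]
orientation: [0.08, 0.975, -0.017, 0.207]
contact_force: [4.6, -0.7, 5.4]
width: 0.0115
```

```bash
python3 - <<'E'
from scoop import *
st(); where()
E
```

```text
t 12.17 p [ 0.4905 -0.194   0.1636] z [ 0.401 -0.067 -0.914] x [-0.901  0.148 -0.407] yaw a -0.1628 q [-0.04  0.14 -0.69  0.15 -0.33 -1.82] F [ 4.6 -0.7  5.4] w 0.0115
tip [12.4  1.4 -0.1] heel [104.3   2.6   4.4] noseup -0.049 roll 0.004 yaw 0.013
```

Request:
send_rows:
  rows: [0.3,-0.04,0.01,0,0.06,-0.06,0.25,-0.02,0.01,0,0.04,-0.04]

```text
time_s: 12.33
tcp_pos: [0.4831, -0.193, 0.1622]
orientation: [0.071, 0.974, -0.018, 0.213]
contact_force: [9.0, -1.3, 4.7]
width: 0.0116
```

```bash
python3 - <<'E'
from scoop import *
st(); where()
crop("scene","c5.png",250,170,340,270,6)
E
```

```text
t 12.33 p [ 0.4831 -0.193   0.1622] z [ 0.412 -0.065 -0.909] x [-0.899  0.132 -0.417] yaw a -0.1454 q [-0.04  0.13 -0.71  0.15 -0.31 -1.81] F [ 9.  -1.3  4.7] w 0.0116
tip [6.3 0.2 0.5] heel [98.1  2.8  6. ] noseup -0.061 roll 0.007 yaw 0.028
```

Request:
send_rows:
  rows: [0.22,0,0,0,0.25,0.25,0.22,0,0.02,0,0.1,0.1]

```text
time_s: 12.55
tcp_pos: [0.4787, -0.191, 0.1616]
orientation: [0.09, 0.975, -0.011, 0.203]
contact_force: [7.0, -5.5, 4.5]
width: 0.0116
```

```bash
python3 - <<'E'
from scoop import *
st(); where()
E
```

```text
t 12.55 p [ 0.4787 -0.191   0.1616] z [ 0.394 -0.058 -0.917] x [-0.901  0.171 -0.398] yaw a -0.1874 q [-0.04  0.13 -0.7   0.12 -0.34 -1.82] F [ 7.  -5.5  4.5] w 0.0116
tip [-0.7  5.1  3.2] heel [91.2  4.1  6.9] noseup -0.04 roll 0.013 yaw -0.01
```

Request:
send_rows:
  rows: [0,-0.14,0.06,0,0.15,-0.06,0.08,-0.06,0.06,0,0.1,0]

```text
time_s: 12.72
tcp_pos: [0.4817, -0.1957, 0.1609]
orientation: [0.086, 0.977, -0.009, 0.196]
contact_force: [3.3, 3.6, 12.9]
width: 0.0119
```

```bash
python3 - <<'E'
from scoop import *
st(); where()
crop("scene","c6.png",250,170,340,270,6)
E
```

```text
t 12.72 p [ 0.4817 -0.1957  0.1609] z [ 0.381 -0.052 -0.923] x [-0.909  0.163 -0.384] yaw a -0.1779 q [-0.06  0.14 -0.66  0.08 -0.38 -1.76] F [ 3.3  3.6 12.9] w 0.0119
tip [0.8 0.6 2.4] heel [92.8  0.5  4.7] noseup -0.024 roll 0.016 yaw -0.001
```

```bash
cat > lift.py <<'E'
from scoop import *
import sys
d1=float(sys.argv[1]); n=int(sys.argv[2]); hz=float(sys.argv[3]); tx=float(sys.argv[4])
st(); where()
p,R,o=cur(); Rr=Brot(BIN,TH).T@R@D; d0=float(np.arctan2(-Rr[2,0],Rr[0,0]))
path=[]
for i in range(1,n+1):
    d=d0+(d1-d0)*i/n; path.append(inbin((tx,hz+.092*np.sin(d)),d))
show(rows(p,R,path))
E
python3 lift.py .5 6 .005 .002
```

```text
t 12.77 p [ 0.4817 -0.1958  0.1609] z [ 0.381 -0.052 -0.923] x [-0.909  0.164 -0.384] yaw a -0.1784 q [-0.06  0.14 -0.66  0.08 -0.38 -1.76] F [3.1 4.6 9.4] w 0.0115
tip [0.8 0.6 2.5] heel [92.8  0.4  4.7] noseup -0.024 roll 0.016 yaw -0.002
call 0 6
-0.36,0.05,-0.02,0.13,0.73,-0.01,-0.3,0,0,0,0.73,0,-0.27,0,0,0,0.73,0,-0.25,0,0.01,0,0.73,0,-0.23,0,0.02,0,0.73,0,-0.22,0,0.04,0,0.73,0
```

Request:
send_rows:
  rows: [-0.36,0.02,-0.08,0.1,0.73,0,-0.3,0,-0.02,0,0.73,0,-0.27,0,0,0,0.73,0]

```text
time_s: 13.02
tcp_pos: [0.5024, -0.1975, 0.1705]
orientation: [0.088, 0.994, -0.001, 0.062]
contact_force: [3.3, 0.0, -3.5]
width: 0.0118
```

```bash
python3 lift.py .6 5 .007 .002; python3 -c "
from h import *
crop('scene','c7.png',250,170,340,270,6)"
```

```text
t 13.02 p [ 0.5024 -0.1975  0.1705] z [ 0.123 -0.013 -0.992] x [-0.977  0.175 -0.124] yaw a -0.1768 q [-0.07  0.25 -0.39  0.01 -0.8  -1.68] F [ 3.3  0.  -3.5] w 0.0118
tip [-3.7  1.6 30.1] heel [85.5  1.6  7.7] noseup 0.246 roll 0.008 yaw -0.0
call 0 5
-0.4,-0.02,-0.02,0.07,0.59,0,-0.19,0,0.02,0,0.59,0,-0.18,0,0.03,0,0.59,0,-0.17,0,0.04,0,0.59,0,-0.16,0,0.05,0,0.59,0
```

Request:
send_rows:
  rows: [-0.4,-0.02,-0.04,0.05,0.6,0,-0.2,0,0.0,0,0.6,0,-0.2,0,0.02,0,0.6,0,-0.18,0,0.03,0,0.6,0,-0.18,0,0.0,0,0.6,0]

```text
time_s: 13.48
tcp_pos: [0.5354, -0.204, 0.1619]
orientation: [0.087, 0.988, 0.013, -0.129]
contact_force: [4.8, -2.4, -3.7]
width: 0.0118
```

```bash
python3 lift.py .75 2 .01 .004; python3 -c "
from h import *
crop('scene','c8.png',250,170,340,270,6)"
```

```text
t 13.48 p [ 0.5354 -0.204   0.1619] z [-0.253  0.048 -0.966] x [-0.951  0.169  0.258] yaw a -0.1755 q [-0.09  0.49 -0.05 -0.03 -1.29 -1.64] F [ 4.8 -2.4 -3.7] w 0.0118
tip [-0.3  0.2 57.3] heel [74.1  0.3  3. ] noseup 0.631 roll 0.003 yaw 0.001
call 0 2
-0.11,0,-0.21,0.02,0.5,0.01,-0.13,0,0.07,0,0.5,0
```

```bash
python3 - <<'E'
from scoop import *
B=np.array([[14.14,0,10],[28.28,14.14,10],[28.28,-14.14,10],[42.4,28.3,10],[42.4,0,10],[42.4,-28.3,10]])/1000
print("floor",np.round(proj("scene",Bpts(BIN,B,TH)),0).tolist())
p,R,o=cur(); Rs=R@D
S=np.array([[12,12,11.5],[12,-12,11.5],[-8,12,11.5],[-8,-12,11.5],[-28,0,11.5]])/1000
print("scoop",np.round(proj("scene",p+(S-G)@Rs.T),0).tolist())
E
```

```text
floor [[291.0, 256.0], [290.0, 249.0], [298.0, 254.0], [289.0, 243.0], [297.0, 248.0], [305.0, 253.0]]
scoop [[295.0, 238.0], [302.0, 243.0], [291.0, 241.0], [298.0, 245.0], [290.0, 246.0]]
```

Request:
send_rows:
  rows: [-0.15,0,-0.15,0,0.6,0,0.05,0,-0.3,0,0.3,0,0.1,0,-0.4,0,0,0,0.12,0,-0.5,0,0,0,0.12,0,-0.5,0,0,0,0.12,0,-0.5,0,0,0,0.1,0,-0.4,0,0,0]

```text
time_s: 14.12
tcp_pos: [0.5437, -0.2041, 0.2224]
orientation: [0.087, 0.973, 0.024, -0.212]
contact_force: [0.1, 0.6, -1.6]
width: 0.0118
```

```bash
python3 -c "
from scoop import *
st();where()
crop('scene','c9.png',250,120,350,270,5)
crop('top','c10.png',270,190,370,290,5)"
```

```text
t 14.12 p [ 0.5437 -0.2041  0.2224] z [-0.409  0.083 -0.909] x [-0.895  0.16   0.417] yaw a -0.1768 q [-0.1   0.54  0.16 -0.04 -1.62 -1.64] F [ 0.1  0.6 -1.6] w 0.0118
tip [ 24.4   2.5 134. ] heel [88.5  2.5 68. ] noseup 0.8 roll 0.007 yaw -0.0
```

```bash
cat > mill.py <<'E'
from scoop import *
MILL=np.array([.5241,.2566,.2527])
def inmill(tip,delta,y=0):
    """tip (x,z) in mill frame, delta nose-up world"""
    W=T2(MILL,[[tip[0],y,tip[1]]])[0]
    Rs=Ro.from_euler('z',MILL[2]).as_matrix()@Ro.from_rotvec([0,delta,0]).as_matrix()
    return pose_from(Rs,(-.05,0,0),W)
def wherem():
    p,R,o=cur(); Rs=R@D; M=Ro.from_euler('z',MILL[2]).as_matrix(); O=np.r_[MILL[:2],0]
    tip=M.T@(p+Rs@(np.array([-.05,0,0])-G)-O); Rr=M.T@Rs; tc=M.T@(p-O)
    print("mill tip",np.round(tip*1e3,1),"tcp",np.round(tc*1e3,1),"noseup",round(float(np.arctan2(-Rr[2,0],Rr[0,0])),3),"roll",round(float(Rr[2,1]),3),"yaw",round(float(Rr[1,0]),3))
E
python3 - <<'E'
from mill import *
st(); where(); wherem()
PA,RA=inmill((-.025,.19),.25); print(PA)
p,R,o=cur()
P0=np.array([.53,-.17,.32]); Rm=Ro.from_euler('z',0).as_matrix()
R0=Ro.from_euler('z',-.1766).as_matrix()@Ro.from_rotvec([0,.3,0]).as_matrix()@D
go((P0,R0),(PA+[0,-.12,.03],RA),step=.015)
E
```

```text
t 14.22 p [ 0.5446 -0.2043  0.2234] z [-0.405  0.082 -0.911] x [-0.897  0.16   0.413] yaw a -0.1768 q [-0.1   0.54  0.17 -0.04 -1.62 -1.64] F [-0.1  1.5 -1.7] w 0.0117
tip [ 25.8   2.4 134. ] heel [90.1  2.3 68.3] noseup 0.796 roll 0.007 yaw -0.0
mill tip [-207.2 -399.1  157. ] tcp [ -95.4 -451.4  223.4] noseup 0.463 roll 0.009 yaw -0.379
[0.60632143 0.27783121 0.27690751]
call 0 12
0.28,0.15,-0.38,0.01,-0.15,0,0.27,0.15,-0.38,0.01,-0.15,0,0.26,0.15,-0.39,0.01,-0.15,0,0.26,0.15,-0.39,0.01,-0.15,0,0.25,0.15,-0.4,0.01,-0.15,0,0.24,0.15,-0.4,0.01,-0.15,0,0.24,0.15,-0.41,0.01,-0.15,0,-0.03,0.49,0.01,0.04,-0.02,-0.15,-0.04,0.49,0.01,0.04,-0.02,-0.15,-0.05,0.49,0.01,0.04,-0.02,-0.15,-0.06,0.48,0,0.04,-0.02,-0.15,-0.06,0.48,0,0.04,-0.02,-0.15
call 1 12
-0.07,0.48,0,0.04,-0.02,-0.15,-0.08,0.48,0,0.04,-0.02,-0.15,-0.09,0.48,-0.01,0.04,-0.02,-0.15,-0.1,0.48,-0.01,0.04,-0.02,-0.15,-0.11,0.48,-0.01,0.04,-0.02,-0.15,-0.12,0.47,-0.01,0.04,-0.02,-0.15,-0.13,0.47,-0.01,0.04,-0.02,-0.15,-0.13,0.47,-0.02,0.04,-0.02,-0.15,-0.14,0.47,-0.02,0.04,-0.02,-0.15,-0.15,0.46,-0.02,0.04,-0.02,-0.15,-0.16,0.46,-0.02,0.04,-0.02,-0.15,-0.17,0.46,-0.02,0.04,-0.02,-0.15
call 2 6
-0.18,0.45,-0.03,0.04,-0.02,-0.15,-0.18,0.45,-0.03,0.04,-0.02,-0.15,-0.19,0.45,-0.03,0.04,-0.02,-0.15,-0.2,0.44,-0.03,0.04,-0.02,-0.15,-0.21,0.44,-0.03,0.04,-0.02,-0.15,-0.22,0.44,-0.04,0.04,-0.02,-0.15
```

Request:
send_rows:
  rows: [0.12,0.03,-0.18,0,-0.1,0,0.2,0.05,-0.3,0,-0.15,0,0.26,0.1,-0.39,0,-0.15,0,0.26,0.15,-0.39,0,-0.15,0,0.25,0.15,-0.4,0,-0.15,0,0.24,0.15,-0.4,0,-0.15,0,0.2,0.2,-0.35,0,-0.15,0,0.05,0.3,-0.1,0.04,-0.1,-0.1]

```text
time_s: 14.88
tcp_pos: [0.5277, -0.1655, 0.3148]
orientation: [0.083, 0.986, 0.017, -0.146]
contact_force: [0.9, 0.3, -1.0]
width: 0.0116
```

```bash
python3 - <<'E'
from mill import *
st(); where(); wherem()
PA,RA=inmill((-.025,.19),.25)
go((PA+[0,-.12,.03],RA),step=.018)
E
```

```text
t 14.88 p [ 0.5277 -0.1655  0.3148] z [-0.284  0.059 -0.957] x [-0.944  0.159  0.29 ] yaw a -0.1674 q [-0.04  0.37  0.16 -0.05 -1.65 -1.7 ] F [ 0.9  0.3 -1. ] w 0.0116
tip [ 40.3  36.7 209.6] heel [112.8  37.5 152.9] noseup 0.664 roll 0.012 yaw 0.009
mill tip [-205.4 -362.1  232.8] tcp [-102.1 -409.6  314.8] noseup 0.321 roll 0.01 yaw -0.39
call 0 12
-0.04,0.58,0.01,0.05,-0.02,-0.18,-0.06,0.58,0,0.05,-0.02,-0.18,-0.07,0.58,0,0.05,-0.02,-0.18,-0.08,0.58,0,0.05,-0.02,-0.18,-0.09,0.58,-0.01,0.05,-0.02,-0.18,-0.11,0.57,-0.01,0.05,-0.02,-0.18,-0.12,0.57,-0.01,0.05,-0.02,-0.18,-0.13,0.57,-0.02,0.05,-0.02,-0.18,-0.14,0.57,-0.02,0.05,-0.02,-0.18,-0.15,0.56,-0.02,0.05,-0.02,-0.18,-0.17,0.56,-0.03,0.05,-0.02,-0.18,-0.18,0.56,-0.03,0.05,-0.02,-0.18
call 1 7
-0.19,0.55,-0.03,0.05,-0.02,-0.18,-0.2,0.55,-0.04,0.05,-0.02,-0.18,-0.21,0.54,-0.04,0.05,-0.02,-0.18,-0.22,0.54,-0.04,0.05,-0.02,-0.18,-0.24,0.53,-0.05,0.05,-0.02,-0.18,-0.25,0.53,-0.05,0.05,-0.02,-0.18,-0.26,0.52,-0.05,0.05,-0.02,-0.18
```

Request:
send_rows:
  rows: [-0.04,0.4,0.01,0.05,-0.02,-0.18,-0.06,0.5,0,0.05,-0.02,-0.18,-0.07,0.58,0,0.05,-0.02,-0.18,-0.08,0.58,0,0.05,-0.02,-0.18,-0.09,0.58,0,0.05,-0.02,-0.18,-0.11,0.57,0,0.05,-0.02,-0.18,-0.12,0.57,0,0.05,-0.02,-0.18,-0.13,0.57,-0.02,0.05,-0.02,-0.18,-0.14,0.57,-0.02,0.05,-0.02,-0.18,-0.15,0.56,-0.02,0.05,-0.02,-0.18,-0.17,0.5,-0.02,0.05,-0.02,-0.18,-0.18,0.4,-0.02,0.05,-0.02,-0.18]

```text
time_s: 15.88
tcp_pos: [0.5729, 0.0473, 0.3082]
orientation: [-0.066, 0.989, -0.001, -0.129]
contact_force: [0.3, -1.3, -1.0]
width: 0.012
```

```bash
python3 - <<'E'
from mill import *
st(); wherem()
im=arm.grab_frame("scene"); crop("scene","d1.png",140,80,340,260,4,im)
im=arm.grab_frame("top"); crop("top","d2.png",90,120,310,280,3.6,im)
PA,RA=inmill((-.025,.19),.25)
go((PA+[0,-.12,.03],RA),(PA,RA),step=.018)
E
```

```text
t 15.88 p [0.5729 0.0473 0.3082] z [-0.256 -0.019 -0.967] x [-0.958 -0.13   0.256] yaw a 0.1344 q [ 0.33  0.4   0.19 -0.06 -1.62 -1.76] F [ 0.3 -1.3 -1. ] w 0.012
mill tip [-114.8 -200.1  222.3] tcp [  -5.1 -214.8  308.2] noseup 0.261 roll 0.014 yaw -0.114
call 0 12
-0.22,0.5,-0.05,0.05,-0.01,-0.14,-0.23,0.49,-0.05,0.05,-0.01,-0.14,-0.24,0.49,-0.05,0.05,-0.01,-0.14,-0.24,0.49,-0.06,0.05,-0.01,-0.14,-0.25,0.48,-0.06,0.05,-0.01,-0.14,-0.26,0.48,-0.06,0.05,-0.01,-0.14,-0.27,0.47,-0.06,0.05,-0.01,-0.14,-0.17,0.55,0.1,0,0,0,-0.17,0.55,0.1,0,0,0,-0.17,0.55,0.1,0,0,0,-0.17,0.55,0.1,0,0,0,-0.17,0.55,0.1,0,0,0
call 1 2
-0.17,0.55,0.1,0,0,0,-0.17,0.55,0.1,0,0,0
```

Request:
send_rows:
  rows: [-0.22,0.45,-0.05,0.05,0,-0.14,-0.23,0.49,-0.05,0.05,0,-0.14,-0.24,0.49,-0.05,0.05,0,-0.14,-0.24,0.49,-0.06,0.05,0,-0.14,-0.25,0.48,-0.06,0.05,0,-0.14,-0.26,0.48,-0.06,0.05,0,-0.14,-0.25,0.47,-0.06,0.05,0,-0.14,-0.17,0.5,0.05,0,0,0,-0.17,0.5,0.05,0,0,0,-0.17,0.5,0.05,0,0,0,-0.15,0.4,0.05,0,0,0,-0.12,0.3,0,0,0,0]

```text
time_s: 16.98
tcp_pos: [0.6098, 0.2425, 0.2916]
orientation: [-0.133, 0.982, -0.017, -0.13]
contact_force: [0.4, -0.4, -2.3]
width: 0.0113
```

```bash
python3 - <<'E'
from mill import *
st(); wherem()
im=arm.grab_frame("scene"); crop("scene","d3.png",120,60,280,230,4,im)
PA,RA=inmill((-.025,.19),.25)
go((PA,RA),step=.015)
E
```

```text
t 16.98 p [0.6098 0.2425 0.2916] z [-0.251 -0.067 -0.966] x [-0.931 -0.256  0.26 ] yaw a 0.2685 q [ 0.59  0.55  0.41 -0.08 -1.68 -1.89] F [ 0.4 -0.4 -2.3] w 0.0113
mill tip [-31.6 -36.6 206.1] tcp [ 79.4 -35.1 291.6] noseup 0.263 roll 0.002 yaw 0.015
call 0 3
-0.1,0.37,0.14,0,-0.04,0.05,-0.1,0.37,0.14,0,-0.04,0.05,-0.09,0.37,0.14,0,-0.04,0.05
```

```bash
cat > dump.py <<'E'
from mill import *
st(); wherem()
go(inmill((-.02,.175),.2),inmill((-.012,.145),0),inmill((-.012,.12),-.25),inmill((-.012,.1),-.8),step=.012,rstep=.07)
E
python3 dump.py
```

```text
t 17.03 p [0.6099 0.2442 0.291 ] z [-0.251 -0.067 -0.966] x [-0.931 -0.258  0.26 ] yaw a 0.27 q [ 0.59  0.56  0.42 -0.08 -1.68 -1.89] F [ 0.7  0.5 -2.8] w 0.0115
mill tip [-31.1 -35.1 205.4] tcp [ 79.9 -33.5 291. ] noseup 0.263 roll 0.003 yaw 0.017
call 0 12
-0.1,0.28,0.18,0,-0.13,0.03,-0.1,0.28,0.18,0,-0.13,0.03,-0.09,0.28,0.18,0,-0.13,0.03,-0.09,0.28,0.18,0,-0.13,0.03,0.11,0,0.15,0,-0.56,0,0.12,0,0.14,0,-0.56,0,0.13,0,0.13,0,-0.56,0,0.25,0,0.06,0,-0.52,0,0.26,0,0.05,0,-0.52,0,0.26,0,0.03,0,-0.52,0,0.26,0,0.01,0,-0.52,0,0.32,0,-0.04,0,-0.57,0
call 1 7
0.31,0,-0.06,0,-0.57,0,0.31,0,-0.08,0,-0.57,0,0.3,0,-0.1,0,-0.57,0,0.29,0,-0.12,0,-0.57,0,0.28,0,-0.14,0,-0.57,0,0.27,0,-0.16,0,-0.57,0,0.26,0,-0.18,0,-0.57,0
```

Request:
send_rows:
  rows: [-0.1,0.28,0.18,0,-0.13,0.03,-0.1,0.28,0.18,0,-0.13,0.03,-0.09,0.28,0.18,0,-0.13,0.03,-0.09,0.26,0.18,0,-0.13,0.03,0.05,0,0.1,0,-0.3,0]

```text
time_s: 17.45
tcp_pos: [0.6064, 0.2795, 0.2627]
orientation: [-0.126, 0.989, -0.011, -0.08]
contact_force: [-0.2, 0.0, -2.3]
width: 0.0118
```

```bash
python3 dump.py
```

```text
t 17.45 p [0.6064 0.2795 0.2627] z [-0.155 -0.042 -0.987] x [-0.956 -0.247  0.161] yaw a 0.2526 q [ 0.65  0.53  0.31 -0.06 -1.5  -1.96] F [-0.2  0.  -2.3] w 0.0118
mill tip [-16.4   1.3 166.5] tcp [ 85.4   1.6 262.7] noseup 0.162 roll -0.002 yaw -0.0
call 0 12
0.02,-0.05,-0.15,-0.02,0.32,0,0.11,0,0.15,0,-0.56,0,0.12,0,0.14,0,-0.56,0,0.13,0,0.13,0,-0.56,0,0.25,0,0.06,0,-0.52,0,0.26,0,0.05,0,-0.52,0,0.26,0,0.03,0,-0.52,0,0.26,0,0.01,0,-0.52,0,0.32,0,-0.04,0,-0.57,0,0.31,0,-0.06,0,-0.57,0,0.31,0,-0.08,0,-0.57,0,0.3,0,-0.1,0,-0.57,0
call 1 4
0.29,0,-0.12,0,-0.57,0,0.28,0,-0.14,0,-0.57,0,0.27,0,-0.16,0,-0.57,0,0.26,0,-0.18,0,-0.57,0
```

Request:
send_rows:
  rows: [0.11,0,0.15,0,-0.5,0,0.12,0,0.14,0,-0.5,0,0.13,0,0.13,0,-0.5,0,0.24,0,0.08,0,-0.4,0,0.24,0,0.08,0,-0.4,0,0.22,0,0.06,0,-0.35,0]

```text
time_s: 17.95
tcp_pos: [0.5745, 0.2698, 0.2417]
orientation: [-0.124, 0.989, 0.008, 0.083]
contact_force: [-1.3, 0.4, -2.6]
width: 0.0114
```

```bash
cat > dump2.py <<'E'
from mill import *
st(); wherem()
go(inmill((-.012,.1),-.8),step=.012,rstep=.07)
import sys
im=arm.grab_frame("scene"); crop("scene",sys.argv[1]+"s.png",120,60,240,220,4,im)
im=arm.grab_frame("top"); crop("top",sys.argv[1]+"t.png",110,160,220,290,5,im)
E
python3 dump2.py d4
```

```text
t 17.95 p [0.5745 0.2698 0.2417] z [ 0.163  0.038 -0.986] x [-0.955 -0.244 -0.167] yaw a 0.2505 q [ 0.73  0.32 -0.13  0.1  -0.97 -2.1 ] F [-1.3  0.4 -2.6] w 0.0114
mill tip [-1.310e+01 -1.000e-01  1.177e+02] tcp [5.210e+01 2.000e-01 2.417e+02] noseup -0.168 roll -0.004 yaw -0.002
call 0 10
0.28,0,-0.04,0,-0.53,0,0.28,0,-0.05,0,-0.53,0,0.27,0,-0.07,0,-0.53,0,0.27,0,-0.09,0,-0.53,0,0.26,0,-0.11,0,-0.53,0,0.26,0,-0.12,0,-0.53,0,0.25,0,-0.14,0,-0.53,0,0.24,0,-0.15,0,-0.53,0,0.23,0,-0.17,0,-0.53,0,0.22,0,-0.18,0,-0.53,0
```

Request:
send_rows:
  rows: [0.25,0,0.1,0,-0.35,0,0.27,0,0.05,0,-0.4,0,0.27,0,-0.03,0,-0.5,0,0.27,0,-0.07,0,-0.53,0,0.26,0,-0.09,0,-0.53,0,0.26,0,-0.11,0,-0.53,0]

```text
time_s: 18.55
tcp_pos: [0.5367, 0.2611, 0.2401]
orientation: [-0.118, 0.96, 0.03, 0.253]
contact_force: [2.1, -1.4, -0.3]
width: 0.0115
```

```bash
python3 dump2.py d5
```

```text
t 18.55 p [0.5367 0.2611 0.2401] z [ 0.478  0.117 -0.87 ] x [-0.844 -0.212 -0.492] yaw a 0.2465 q [ 0.79  0.13 -0.66  0.7  -0.41 -2.71] F [ 2.1 -1.4 -0.3] w 0.0115
mill tip [ -5.8   0.9 101.3] tcp [ 13.3   1.2 240.1] noseup -0.515 roll -0.003 yaw -0.005
call 0 5
0.27,-0.01,-0.14,-0.01,-0.48,-0.01,0.26,-0.01,-0.16,-0.01,-0.48,-0.01,0.25,-0.01,-0.17,-0.01,-0.48,-0.01,0.24,-0.01,-0.19,-0.01,-0.48,-0.01,0.23,-0.01,-0.2,-0.01,-0.48,-0.01
```

Request:
send_rows:
  rows: [0,0,0,0,0,0,0,0,0,0,0,0,-0.27,0,-0.05,0,0.5,0,-0.27,0,-0.1,0,0.5,0,-0.27,0,-0.2,0,0.5,0,-0.2,0,-0.4,0,0.5,0,-0.1,0,-0.5,0,0.5,0,-0.1,0,-0.5,0,0.5,0]

```text
time_s: 19.32
tcp_pos: [0.5539, 0.2661, 0.302]
orientation: [-0.123, 0.99, 0.008, 0.062]
contact_force: [0.9, 0.2, -1.4]
width: 0.0114
```

```bash
python3 dump2.py d6
```

```text
t 19.32 p [0.5539 0.2661 0.302 ] z [ 0.121  0.031 -0.992] x [-0.962 -0.243 -0.125] yaw a 0.2479 q [ 0.74  0.27 -0.03  0.06 -1.15 -2.08] F [ 0.9  0.2 -1.4] w 0.0114
mill tip [-39.2   2.1 180.8] tcp [ 31.3   1.8 302. ] noseup -0.125 roll 0.0 yaw -0.005
call 0 10
0.24,-0.01,0.18,0,-0.56,0,0.25,-0.01,0.17,0,-0.56,0,0.26,-0.01,0.15,0,-0.56,0,0.27,-0.01,0.13,0,-0.56,0,0.28,-0.01,0.11,0,-0.56,0,0.29,-0.01,0.09,0,-0.56,0,0.29,-0.01,0.07,0,-0.56,0,0.3,-0.01,0.05,0,-0.56,0,0.3,-0.01,0.03,0,-0.56,0,0.3,-0.01,0.01,0,-0.56,0
```

```bash
python3 - <<'E'
from mill import *
im=arm.grab_frame("top"); crop("top","e1.png",280,180,370,280,6,im)
R0=Ro.from_euler('z',-.0).as_matrix()@D
P1,R1=inbin((.070,.125),0)
go(([.56,.05,.32],R0),([.54,-.10,.33],R1),(P1,R1),step=.0295)
E
```

```text
call 0 12
0.19,-0.88,-0.1,0.02,0.14,0.26,0.16,-0.88,-0.1,0.02,0.14,0.26,0.14,-0.89,-0.09,0.02,0.14,0.26,0.11,-0.89,-0.09,0.02,0.14,0.26,0.09,-0.9,-0.09,0.02,0.14,0.26,0.06,-0.9,-0.08,0.02,0.14,0.26,0.03,-0.9,-0.08,0.02,0.14,0.26,0.01,-0.9,-0.08,0.02,0.14,0.26,0.11,-0.83,-0.06,0.05,-0.51,0.24,0.08,-0.84,-0.06,0.05,-0.51,0.24,0.06,-0.84,-0.06,0.05,-0.51,0.24,0.03,-0.84,-0.05,0.05,-0.51,0.24
call 1 6
0,-0.84,-0.05,0.05,-0.51,0.24,-0.03,-0.84,-0.05,0.05,-0.51,0.24,0.23,-0.86,0.19,0,0,0,0.23,-0.86,0.19,0,0,0,0.23,-0.86,0.19,0,0,0,0.23,-0.86,0.19,0,0,0
```

Request:
send_rows:
  rows: [0.19,-0.88,-0.1,0.02,0.14,0.26,0.16,-0.88,-0.1,0.02,0.14,0.26,0.14,-0.89,-0.09,0.02,0.14,0.26,0.11,-0.89,-0.09,0.02,0.14,0.26,0.09,-0.9,-0.09,0.02,0.14,0.26,0.06,-0.9,-0.08,0.02,0.14,0.26,0.03,-0.9,-0.08,0.02,0.14,0.26,0.01,-0.9,-0.08,0.02,0.14,0.26,0.11,-0.83,-0.06,0.05,-0.51,0.24,0.08,-0.84,-0.06,0.05,-0.51,0.24,0.06,-0.84,-0.06,0.05,-0.51,0.24,0.03,-0.84,-0.05,0.05,-0.51,0.24]

```text
time_s: 20.47
tcp_pos: [0.5418, -0.0537, 0.3099]
orientation: [0.062, 0.992, -0.01, 0.113]
contact_force: [0.7, -0.3, -2.1]
width: 0.0117
```

```bash
python3 - <<'E'
from mill import *
st(); where()
P1,R1=inbin((.070,.12),0)
go(([.54,-.10,.33],R1),(P1,R1),step=.0295)
E
```

```text
t 20.47 p [ 0.5418 -0.0537  0.3099] z [ 0.224 -0.034 -0.974] x [-0.967  0.121 -0.226] yaw a -0.125 q [ 0.25  0.09 -0.27  0.1  -1.   -1.99] F [ 0.7 -0.3 -2.1] w 0.0117
tip [ 69.  145.5 144.1] heel [160.  150.1 131.2] noseup 0.142 roll 0.013 yaw 0.05
call 0 6
-0.14,-0.77,-0.31,0.04,-0.59,0.21,-0.18,-0.77,-0.29,0.04,-0.59,0.21,0.23,-0.86,0.23,0,0,0,0.23,-0.86,0.23,0,0,0,0.23,-0.86,0.23,0,0,0,0.23,-0.86,0.23,0,0,0
```

Request:
send_rows:
  rows: [-0.1,-0.77,-0.31,0.04,-0.59,0.21,-0.1,-0.77,-0.29,0.04,-0.59,0.21,0.23,-0.86,0.1,0,0,0,0.2,-0.86,0.15,0,0,0,0.2,-0.8,0.2,0,0,0,0.2,-0.6,0.2,0,0,0,0,0,0,0,0,0]

```text
time_s: 21.05
tcp_pos: [0.4921, -0.1939, 0.2932]
orientation: [0.089, 0.979, -0.013, 0.184]
contact_force: [0.2, 0.6, -1.6]
width: 0.0115
```

```bash
python3 - <<'E'
from mill import *
st(); where()
P1,R1=inbin((.065,.03),0)
go((P1,R1),step=.025)
E
```

```text
t 21.05 p [ 0.4921 -0.1939  0.2932] z [ 0.358 -0.059 -0.932] x [-0.916  0.169 -0.363] yaw a -0.1824 q [-0.04  0.01 -0.41  0.06 -0.78 -1.74] F [ 0.2  0.6 -1.6] w 0.0115
tip [ 55.3   3.3 124.1] heel [147.3   2.8 124.2] noseup -0.001 roll 0.005 yaw -0.005
call 0 4
-0.08,-0.02,0.79,0.01,0,-0.01,-0.08,-0.02,0.79,0.01,0,-0.01,-0.08,-0.02,0.79,0.01,0,-0.01,-0.08,-0.02,0.79,0.01,0,-0.01
```

Request:
send_rows:
  rows: [-0.08,-0.03,0.7,0,0,0,-0.08,-0.03,0.75,0,0,0,-0.08,-0.03,0.75,0,0,0,-0.05,-0.02,0.6,0,0,0,0,0,0.2,0,0,0,0,0,0,0,0,0]

```text
time_s: 21.55
tcp_pos: [0.5312, -0.202, 0.2079]
orientation: [0.09, 0.979, -0.011, 0.185]
contact_force: [-0.1, -0.1, -0.5]
width: 0.0117
```

```bash
python3 - <<'E'
from mill import *
st(); where()
P1,R1=inbin((.062,.004),-.02)
go((P1,R1),step=.012)
crop("scene","e2.png",250,150,350,270,6)
E
```

```text
t 21.55 p [ 0.5312 -0.202   0.2079] z [ 0.36  -0.055 -0.931] x [-0.915  0.172 -0.364] yaw a -0.1854 q [-0.06  0.17 -0.47  0.06 -0.57 -1.74] F [-0.1 -0.1 -0.5] w 0.0117
tip [61.9  2.9 30. ] heel [153.9   2.1  30.3] noseup -0.003 roll 0.009 yaw -0.008
call 0 3
0.02,-0.02,0.27,0.02,-0.05,-0.02,0.02,-0.01,0.27,0.02,-0.05,-0.02,0.02,-0.01,0.27,0.02,-0.05,-0.02
```

Request:
send_rows:
  rows: [0.02,-0.04,0.3,0,-0.06,-0.02,0.02,-0.02,0.28,0,-0.06,-0.02,0.02,-0.02,0.22,0,-0.06,-0.02,0,0,0.1,0,0,0,0,0,0.03,0,0,0]

```text
time_s: 22.02
tcp_pos: [0.5416, -0.2038, 0.1875]
orientation: [0.084, 0.976, -0.013, 0.201]
contact_force: [-0.2, -1.0, -0.5]
width: 0.0118
```

```bash
python3 - <<'E'
from mill import *
st(); where()
E
```

```text
t 22.02 p [ 0.5416 -0.2038  0.1875] z [ 0.391 -0.059 -0.919] x [-0.905  0.159 -0.395] yaw a -0.1743 q [-0.06  0.2  -0.51  0.08 -0.47 -1.74] F [-0.2 -1.  -0.5] w 0.0118
tip [68.1  2.3  4.5] heel [160.    2.5   7.8] noseup -0.036 roll 0.011 yaw 0.002
```

Request:
send_rows:
  rows: [0.2,-0.05,0.1,-0.04,0.05,0,0.3,0,0.08,-0.04,0.05,0,0.3,0,0.04,0,0.05,0]

```text
time_s: 22.27
tcp_pos: [0.5338, -0.2026, 0.1849]
orientation: [0.08, 0.975, -0.008, 0.209]
contact_force: [-0.8, -0.5, -0.3]
width: 0.0115
```

```bash
python3 - <<'E'
from mill import *
st(); where()
E
```

```text
t 22.27 p [ 0.5338 -0.2026  0.1849] z [ 0.407 -0.05  -0.912] x [-0.9    0.152 -0.41 ] yaw a -0.1669 q [-0.07  0.18 -0.53  0.05 -0.44 -1.71] F [-0.8 -0.5 -0.3] w 0.0115
tip [61.6  2.9  3.7] heel [153.5   3.7   8.5] noseup -0.052 roll 0.022 yaw 0.009
```

Request:
send_rows:
  rows: [0.35,-0.06,0.1,0.1,0.12,0.04,0.35,-0.03,0.08,0.08,0.1,0.04,0.35,0,0.05,0,0.08,0.02]

```text
time_s: 22.52
tcp_pos: [0.5197, -0.2013, 0.1799]
orientation: [0.086, 0.974, -0.017, 0.21]
contact_force: [1.0, -0.2, 2.3]
width: 0.0119
```

```bash
python3 - <<'E'
from mill import *
st(); where()
E
```

```text
t 22.52 p [ 0.5197 -0.2013  0.1799] z [ 0.405 -0.069 -0.912] x [-0.898  0.16  -0.411] yaw a -0.1759 q [-0.06  0.17 -0.59  0.12 -0.4  -1.79] F [ 1.  -0.2  2.3] w 0.0119
tip [46.8  0.2  3.9] heel [138.7   0.3   8.9] noseup -0.054 roll 0.003 yaw 0.001
```

Request:
send_rows:
  rows: [0.35,0,0.03,0,0.06,0,0.35,0,0.02,0,0.06,0,0.35,0,0.02,0,0.06,0]

```text
time_s: 22.77
tcp_pos: [0.4953, -0.1962, 0.1705]
orientation: [0.084, 0.975, -0.016, 0.206]
contact_force: [2.4, 0.1, 6.2]
width: 0.0117
```

```bash
python3 - <<'E'
from mill import *
st(); where()
crop("scene","e3.png",250,170,350,270,6)
E
```

```text
t 22.77 p [ 0.4953 -0.1962  0.1705] z [ 0.399 -0.066 -0.915] x [-0.901  0.158 -0.404] yaw a -0.1737 q [-0.05  0.14 -0.66  0.13 -0.36 -1.81] F [2.4 0.1 6.2] w 0.0117
tip [19.4  1.   4.7] heel [111.3   1.2   9. ] noseup -0.046 roll 0.005 yaw 0.003
```

Request:
send_rows:
  rows: [0.33,-0.02,-0.02,0,0.1,0.03,0.3,-0.02,0,0,0.1,0.03]

```text
time_s: 22.98
tcp_pos: [0.4727, -0.1937, 0.1611]
orientation: [0.089, 0.977, -0.014, 0.191]
contact_force: [0.8, -0.5, -2.0]
width: 0.0117
```

```bash
python3 - <<'E'
from mill import *
st(); where()
E
```

```text
t 22.98 p [ 0.4727 -0.1937  0.1611] z [ 0.371 -0.061 -0.927] x [-0.911  0.169 -0.375] yaw a -0.1834 q [-0.05  0.13 -0.69  0.12 -0.38 -1.81] F [ 0.8 -0.5 -2. ] w 0.0117
tip [-8.8  0.2  6.8] heel [83.2 -0.4  8.1] noseup -0.015 roll 0.005 yaw -0.006
```

```bash
sed -i 's/^D=np.diag.*/PHI=-.07\nD=np.diag([-1.,1,-1])@Ro.from_rotvec([0,PHI,0]).as_matrix()\nDI=D.T/; s/Rs@D$/Rs@DI/' scoop.py; python3 lift.py .4 5 .005 .001; python3 -c "
from h import *
crop('scene','e4.png',250,170,350,270,6)"
```

```text
lift.py:5:p,R,o=cur(); Rr=Brot(BIN,TH).T@R@D; d0=float(np.arctan2(-Rr[2,0],Rr[0,0]))
mill.py:9:    p,R,o=cur(); Rs=R@D; M=Ro.from_euler('z',MILL[2]).as_matrix(); O=np.r_[MILL[:2],0]
scoop.py:4:PHI=-.07
scoop.py:5:D=np.diag([-1.,1,-1])@Ro.from_rotvec([0,PHI,0]).as_matrix()
scoop.py:6:DI=D.T
scoop.py:9:    return ref_world+Rs@(G-np.array(ref_local)), Rs@DI
scoop.py:17:    p,R,o=cur(); Rs=R@D
t 22.98 p [ 0.4727 -0.1937  0.1611] z [ 0.371 -0.061 -0.927] x [-0.911  0.169 -0.375] yaw a -0.1834 q [-0.05  0.13 -0.69  0.12 -0.38 -1.81] F [ 0.8 -0.5 -2. ] w 0.0117
tip [-0.7  0.2  1.2] heel [90.9 -0.4  9. ] noseup -0.085 roll 0.005 yaw -0.007
call 0 5
-0.43,0.03,0.1,0.05,0.81,-0.05,-0.34,0,-0.03,0,0.81,0,-0.31,0,-0.02,0,0.81,0,-0.29,0,-0.01,0,0.81,0,-0.26,0,0.01,0,0.81,0
```

Request:
send_rows:
  rows: [-0.25,0.02,0.05,0.04,0.75,-0.03,-0.34,0,-0.02,0,0.8,0,-0.31,0,-0.02,0,0.8,0,-0.29,0,0,0,0.8,0,-0.26,0,0,0,0.8,0]

```text
time_s: 23.45
tcp_pos: [0.5136, -0.2002, 0.1701]
orientation: [0.087, 0.995, 0.007, -0.046]
contact_force: [2.9, -0.8, -3.6]
width: 0.0118
```

```bash
python3 lift.py .75 5 .008 .002; python3 -c "
from h import *
crop('scene','e5.png',250,170,350,270,6)"
```

```text
t 23.45 p [ 0.5136 -0.2002  0.1701] z [-0.09   0.021 -0.996] x [-0.981  0.173  0.092] yaw a -0.1745 q [-0.08  0.37 -0.21 -0.02 -1.09 -1.65] F [ 2.9 -0.8 -3.6] w 0.0118
tip [-4.7  0.3 42.4] heel [80.3  0.4  7.2] noseup 0.392 roll 0.005 yaw 0.002
call 0 5
-0.37,0,-0.11,0.04,0.6,0.02,-0.17,0,0.03,0,0.6,0,-0.17,0,0.04,0,0.6,0,-0.16,0,0.06,0,0.6,0,-0.16,0,0.07,0,0.6,0
```

Request:
send_rows:
  rows: [-0.35,0,-0.1,0.04,0.6,0,-0.18,0,0,0,0.6,0,-0.17,0,0,0,0.6,0,-0.16,0,0.02,0,0.6,0,-0.12,0,-0.1,0,0.6,0,0.02,0,-0.3,0,0.3,0,0.1,0,-0.4,0,0,0,0.12,0,-0.5,0,0,0,0.12,0,-0.5,0,0,0,0.12,0,-0.5,0,0,0,0.1,0,-0.4,0,0,0]

```text
time_s: 24.42
tcp_pos: [0.5636, -0.2074, 0.22]
orientation: [0.086, 0.958, 0.028, -0.273]
contact_force: [0.5, 0.1, -0.8]
width: 0.0119
```

```bash
python3 -c "
from scoop import *
st();where()
crop('scene','e6.png',250,150,350,270,5)
crop('top','e7.png',270,190,370,290,5)"
```

```text
t 24.42 p [ 0.5636 -0.2074  0.22  ] z [-0.519  0.1   -0.849] x [-0.836  0.149  0.529] yaw a -0.1759 q [-0.11  0.64  0.3  -0.05 -1.78 -1.64] F [ 0.5  0.1 -0.8] w 0.0119
tip [ 41.7   2.4 132.4] heel [102.    2.4  62.8] noseup 0.857 roll 0.005 yaw 0.0
```

```bash
python3 - <<'E'
from mill import *
PA,RA=inmill((-.025,.19),.25); print(PA)
P0=np.array([.53,-.17,.32])
R0=Ro.from_euler('z',-.1766).as_matrix()@Ro.from_rotvec([0,.3,0]).as_matrix()@DI
go((P0,R0),(PA+[0,-.12,.03],RA),step=.018)
E
```

```text
[0.60632143 0.27783121 0.27690751]
call 0 12
0.41,0.15,-0.3,0.01,-0.22,0,0.4,0.15,-0.31,0.01,-0.22,0,0.4,0.15,-0.32,0.01,-0.22,0,0.39,0.15,-0.33,0.01,-0.22,0,0.38,0.15,-0.34,0.01,-0.22,0,0.37,0.15,-0.35,0.01,-0.22,0,0.36,0.15,-0.36,0.01,-0.22,0,-0.04,0.59,0.01,0.06,-0.02,-0.18,-0.05,0.59,0.01,0.06,-0.02,-0.18,-0.06,0.59,0,0.06,-0.02,-0.18,-0.07,0.59,0,0.06,-0.02,-0.18,-0.09,0.58,-0.01,0.06,-0.02,-0.18
call 1 12
-0.1,0.58,-0.01,0.06,-0.02,-0.18,-0.11,0.58,-0.02,0.06,-0.02,-0.18,-0.12,0.58,-0.02,0.06,-0.02,-0.18,-0.14,0.57,-0.02,0.06,-0.02,-0.18,-0.15,0.57,-0.03,0.06,-0.02,-0.18,-0.16,0.57,-0.03,0.06,-0.02,-0.18,-0.17,0.56,-0.04,0.06,-0.02,-0.18,-0.19,0.56,-0.04,0.06,-0.02,-0.18,-0.2,0.56,-0.04,0.06,-0.02,-0.18,-0.21,0.55,-0.05,0.06,-0.02,-0.18,-0.22,0.55,-0.05,0.06,-0.02,-0.18,-0.23,0.54,-0.05,0.06,-0.02,-0.18
call 2 2
-0.24,0.54,-0.06,0.06,-0.02,-0.18,-0.26,0.53,-0.06,0.06,-0.02,-0.18
```

Request:
send_rows:
  rows: [0.2,0.03,-0.2,0,-0.1,0,0.35,0.05,-0.35,0,-0.2,0,0.4,0.1,-0.35,0,-0.22,0,0.39,0.1,-0.35,0,-0.22,0,0.38,0.15,-0.35,0,-0.22,0,0.37,0.15,-0.35,0,-0.22,0,0.3,0.2,-0.35,0,-0.22,0,0.15,0.35,-0.2,0.03,-0.1,-0.1,-0.05,0.5,-0.05,0.06,-0.02,-0.18,-0.06,0.55,0,0.06,-0.02,-0.18,-0.07,0.55,0,0.06,-0.02,-0.18,-0.09,0.55,0,0.06,-0.02,-0.18]

```text
time_s: 25.52
tcp_pos: [0.5414, -0.1009, 0.3279]
orientation: [0.036, 0.983, 0.015, -0.178]
contact_force: [-0.2, 0.1, -2.1]
width: 0.0119
```

```bash
python3 - <<'E'
from mill import *
st(); wherem()
PA,RA=inmill((-.025,.19),.25)
go((PA+[0,-.10,.03],RA),(PA,RA),step=.018)
E
```

```text
t 25.52 p [ 0.5414 -0.1009  0.3279] z [-0.349  0.042 -0.936] x [-0.934  0.066  0.351] yaw a -0.0707 q [ 0.07  0.4   0.22 -0.07 -1.75 -1.72] F [-0.2  0.1 -2.1] w 0.0119
mill tip [-179.4 -312.6  245.4] tcp [ -72.7 -350.5  327.9] noseup 0.304 roll 0.016 yaw -0.306
call 0 12
-0.1,0.59,0.02,0.07,-0.02,-0.16,-0.11,0.59,0.01,0.07,-0.02,-0.16,-0.13,0.58,0.01,0.07,-0.02,-0.16,-0.14,0.58,0.01,0.07,-0.02,-0.16,-0.15,0.58,0,0.07,-0.02,-0.16,-0.16,0.58,0,0.07,-0.02,-0.16,-0.17,0.57,-0.01,0.07,-0.02,-0.16,-0.18,0.57,-0.01,0.07,-0.02,-0.16,-0.19,0.57,-0.02,0.07,-0.02,-0.16,-0.2,0.56,-0.02,0.07,-0.02,-0.16,-0.21,0.56,-0.02,0.07,-0.02,-0.16,-0.22,0.55,-0.03,0.07,-0.02,-0.16
call 1 10
-0.23,0.55,-0.03,0.07,-0.02,-0.16,-0.24,0.54,-0.03,0.07,-0.02,-0.16,-0.26,0.54,-0.04,0.07,-0.02,-0.16,-0.27,0.53,-0.04,0.07,-0.02,-0.16,-0.18,0.54,0.11,0,0,0,-0.18,0.54,0.11,0,0,0,-0.18,0.54,0.11,0,0,0,-0.18,0.54,0.11,0,0,0,-0.18,0.54,0.11,0,0,0,-0.18,0.54,0.11,0,0,0
```

Request:
send_rows:
  rows: [-0.1,0.58,0.02,0.07,-0.02,-0.16,-0.11,0.58,0.01,0.07,-0.02,-0.16,-0.13,0.58,0,0.07,-0.02,-0.16,-0.14,0.58,0,0.07,-0.02,-0.16,-0.15,0.58,0,0.07,-0.02,-0.16,-0.16,0.58,0,0.07,-0.02,-0.16,-0.17,0.57,0,0.07,-0.02,-0.16,-0.18,0.57,0,0.07,-0.02,-0.16,-0.19,0.57,0,0.07,-0.02,-0.16,-0.2,0.56,-0.02,0.07,-0.02,-0.16,-0.21,0.56,-0.02,0.07,-0.02,-0.16,-0.22,0.55,-0.02,0.07,-0.02,-0.16]

```text
time_s: 26.52
tcp_pos: [0.577, 0.1244, 0.3118]
orientation: [-0.097, 0.981, -0.015, -0.165]
contact_force: [0.7, -0.1, -1.9]
width: 0.0116
```

```bash
python3 - <<'E'
from mill import *
st(); wherem()
PA,RA=inmill((-.025,.19),.25)
go((PA+[0,-.08,.03],RA),(PA,RA),step=.018)
E
```

```text
t 26.52 p [0.577  0.1244 0.3118] z [-0.32  -0.062 -0.945] x [-0.927 -0.186  0.326] yaw a 0.1983 q [ 0.44  0.46  0.29 -0.08 -1.73 -1.82] F [ 0.7 -0.1 -1.9] w 0.0116
mill tip [ -92.6 -134.9  226.2] tcp [  18.2 -141.2  311.8] noseup 0.262 roll 0.002 yaw -0.053
call 0 10
-0.28,0.44,-0.06,0.03,-0.02,-0.09,-0.29,0.44,-0.06,0.03,-0.02,-0.09,-0.29,0.44,-0.06,0.03,-0.02,-0.09,-0.3,0.43,-0.07,0.03,-0.02,-0.09,-0.3,0.43,-0.07,0.03,-0.02,-0.09,-0.19,0.52,0.15,0,0,0,-0.19,0.52,0.15,0,0,0,-0.19,0.52,0.15,0,0,0,-0.19,0.52,0.15,0,0,0,-0.19,0.52,0.15,0,0,0
```

Request:
send_rows:
  rows: [-0.28,0.44,-0.06,0.03,-0.02,-0.09,-0.29,0.44,-0.06,0.03,-0.02,-0.09,-0.29,0.44,-0.06,0.03,-0.02,-0.09,-0.3,0.43,-0.05,0.03,-0.02,-0.09,-0.3,0.43,-0.05,0.03,-0.02,-0.09,-0.19,0.5,0.1,0,0,0,-0.19,0.5,0.12,0,0,0,-0.17,0.45,0.12,0,0,0,-0.1,0.3,0.1,0,-0.1,0,0,0.1,0.1,0,-0.1,0]

```text
time_s: 27.35
tcp_pos: [0.6028, 0.2701, 0.28]
orientation: [-0.13, 0.98, -0.018, -0.148]
contact_force: [-0.4, 0.3, -1.9]
width: 0.0113
```

```bash
python3 dump.py
```

```text
t 27.35 p [0.6028 0.2701 0.28  ] z [-0.285 -0.073 -0.956] x [-0.923 -0.25   0.294] yaw a 0.2642 q [ 0.62  0.58  0.44 -0.11 -1.71 -1.92] F [-0.4  0.3 -1.9] w 0.0113
mill tip [-28.4  -7.4 190.7] tcp [ 79.6  -6.6 280. ] noseup 0.228 roll 0.004 yaw 0.011
call 0 12
-0.16,0.11,0.17,0,-0.12,0.05,-0.15,0.11,0.18,0,-0.12,0.05,0.1,0,0.15,0,-0.56,0,0.11,0,0.15,0,-0.56,0,0.12,0,0.14,0,-0.56,0,0.25,0,0.08,0,-0.52,0,0.25,0,0.06,0,-0.52,0,0.25,0,0.05,0,-0.52,0,0.26,0,0.03,0,-0.52,0,0.32,0,-0.01,0,-0.57,0,0.32,0,-0.04,0,-0.57,0,0.31,0,-0.06,0,-0.57,0
call 1 5
0.31,0,-0.08,0,-0.57,0,0.3,0,-0.1,0,-0.57,0,0.29,0,-0.12,0,-0.57,0,0.29,0,-0.14,0,-0.57,0,0.27,0,-0.16,0,-0.57,0
```

Request:
send_rows:
  rows: [-0.16,0.1,0.17,0,-0.12,0.05,-0.15,0.08,0.18,0,-0.12,0.03,0.1,0,0.15,0,-0.5,0,0.11,0,0.15,0,-0.5,0,0.12,0,0.14,0,-0.5,0,0.25,0,0.08,0,-0.45,0,0.25,0,0.08,0,-0.45,0,0.25,0,0.06,0,-0.4,0]

```text
time_s: 28.02
tcp_pos: [0.5704, 0.2673, 0.2451]
orientation: [-0.126, 0.991, 0.004, 0.04]
contact_force: [-0.2, -0.5, -1.8]
width: 0.0114
```

```bash
python3 dump2.py f1
```

```text
t 28.02 p [0.5704 0.2673 0.2451] z [ 0.078  0.019 -0.997] x [-0.965 -0.249 -0.081] yaw a 0.2526 q [ 0.71  0.35 -0.05  0.04 -1.1  -2.05] F [-0.2 -0.5 -1.8] w 0.0114
mill tip [-19.8  -1.4 122.2] tcp [ 47.5  -1.3 245.1] noseup -0.151 roll -0.001 yaw -0.0
call 0 10
0.27,0,0,0,-0.54,0,0.27,0,-0.02,0,-0.54,0,0.27,0,-0.03,0,-0.54,0,0.26,0,-0.05,0,-0.54,0,0.26,0,-0.07,0,-0.54,0,0.25,0,-0.09,0,-0.54,0,0.25,0,-0.1,0,-0.54,0,0.24,0,-0.12,0,-0.54,0,0.23,0,-0.13,0,-0.54,0,0.22,0,-0.15,0,-0.54,0
```

Request:
send_rows:
  rows: [0.22,0,0.1,0,-0.35,0,0.24,0,0.05,0,-0.4,0,0.26,0,0,0,-0.5,0,0.26,0,-0.03,0,-0.5,0,0.26,0,-0.05,0,-0.5,0,0.26,0,-0.07,0,-0.5,0,0,0,0,0,-0.1,0,0,0,0,0,0,0]

```text
time_s: 28.78
tcp_pos: [0.525, 0.2534, 0.2391]
orientation: [-0.123, 0.968, 0.027, 0.215]
contact_force: [0.2, -0.0, -0.0]
width: 0.0111
```

```bash
python3 dump2.py f2
```

```text
t 28.78 p [0.525  0.2534 0.2391] z [ 0.41   0.104 -0.906] x [-0.877 -0.227 -0.423] yaw a 0.2529 q [ 0.81  0.13 -0.58  0.46 -0.53 -2.5 ] F [ 0.2 -0.  -0. ] w 0.0111
mill tip [-20.2  -3.5 100.4] tcp [  0.   -3.3 239.1] noseup -0.507 roll -0.002 yaw 0.0
call 0 5
0.2,0.02,-0.09,0,-0.49,0,0.19,0.02,-0.1,0,-0.49,0,0.19,0.02,-0.11,0,-0.49,0,0.18,0.02,-0.12,0,-0.49,0,0.17,0.02,-0.13,0,-0.49,0
```

Reversing the pitch and lifting away to check the bowl.

Request:
send_rows:
  rows: [-0.27,0,-0.05,0,0.5,0,-0.27,0,-0.1,0,0.5,0,-0.27,0,-0.2,0,0.5,0,-0.2,0,-0.4,0,0.5,0,-0.1,0,-0.5,0,0.4,0,-0.1,-0.2,-0.5,0,0.3,0,0,-0.5,-0.3,0,0,0,0,-0.8,0,0,0,0.1,0,-0.8,0,0,0,0.2,0,-0.8,0,0,0,0.2,0,-0.8,0,0,0,0.2,0,-0.8,0,0,0,0.2]

```text
time_s: 29.88
tcp_pos: [0.5912, 0.1282, 0.3146]
orientation: [-0.074, 0.996, 0.016, 0.046]
contact_force: [0.3, -0.8, 0.3]
width: 0.0119
```

```bash
python3 dump2.py f3; python3 -c "
from h import *
crop('top','f3b.png',200,170,370,290,4.5)
crop('scene','f3c.png',120,80,340,270,3.6)"
```

```text
t 29.88 p [0.5912 0.1282 0.3146] z [ 0.09   0.038 -0.995] x [-0.985 -0.146 -0.094] yaw a 0.1472 q [ 0.49  0.26  0.01  0.01 -1.22 -1.91] F [ 0.3 -0.8  0.3] w 0.0119
mill tip [ -32.1 -131.3  190.8] tcp [  32.8 -141.   314.6] noseup -0.165 roll 0.024 yaw -0.106
call 0 12
0.19,0.29,0.16,-0.01,-0.35,-0.06,0.2,0.29,0.15,-0.01,-0.35,-0.06,0.2,0.29,0.14,-0.01,-0.35,-0.06,0.21,0.3,0.13,-0.01,-0.35,-0.06,0.21,0.3,0.13,-0.01,-0.35,-0.06,0.21,0.3,0.12,-0.01,-0.35,-0.06,0.21,0.3,0.11,-0.01,-0.35,-0.06,0.22,0.3,0.1,-0.01,-0.35,-0.06,0.22,0.3,0.09,-0.01,-0.35,-0.06,0.22,0.3,0.08,-0.01,-0.35,-0.06,0.22,0.31,0.07,-0.01,-0.35,-0.06,0.22,0.31,0.06,-0.01,-0.35,-0.06
call 1 3
0.22,0.31,0.06,-0.01,-0.35,-0.06,0.22,0.31,0.05,-0.01,-0.35,-0.06,0.22,0.31,0.04,-0.01,-0.35,-0.06
```

```bash
python3 -c "
from h import *
im=crop('top','f4.png',130,200,195,265,11)"
cat > place.py <<'E'
from mill import *
MAT=np.array([.484,.018,-.1357])
def pl(off,yaw,z):
    W=T2(MAT,[[off[0],off[1],0]])[0]; W[2]=z
    return pose_from(Ro.from_euler('z',yaw).as_matrix(),(0,0,0),W)
def wherep(yaw=MAT[2]):
    p,R,o=cur(); Rs=R@D; M=Ro.from_euler('z',MAT[2]).as_matrix(); O=np.r_[MAT[:2],0]
    og=M.T@(p-Rs@G-O); Rr=M.T@Rs
    print("mat origin",np.round(og*1e3,1),"noseup",round(float(np.arctan2(-Rr[2,0],Rr[0,0])),3),"roll",round(float(Rr[2,1]),3),"yaw rel",round(float(Rr[1,0]),3))
E
python3 - <<'E'
from place import *
st(); wherep()
P,R1=pl((0,.027),-.15,.10); print(P)
go((P,R1),step=.025)
E
```

```text
t 30.13 p [0.5902 0.1291 0.3141] z [ 0.089  0.037 -0.995] x [-0.985 -0.147 -0.093] yaw a 0.148 q [ 0.49  0.26  0.    0.01 -1.22 -1.91] F [-1.1  0.5 -0.5] w 0.0115
mat origin [ 73.7 122.4 198.5] noseup -0.17 roll 0.024 yaw rel 0.275
[0.52225965 0.03952145 0.2114    ]
call 0 7
0.43,-0.38,0.44,0.03,0.19,0.36,0.4,-0.4,0.45,0.03,0.19,0.36,0.37,-0.42,0.46,0.03,0.19,0.36,0.34,-0.43,0.47,0.03,0.19,0.36,0.31,-0.44,0.48,0.03,0.19,0.36,0.28,-0.45,0.49,0.03,0.19,0.36,0.25,-0.46,0.5,0.03,0.19,0.36
```

Request:
send_rows:
  rows: [0.43,-0.38,0.4,0.03,0.19,0.36,0.4,-0.4,0.43,0.03,0.19,0.36,0.37,-0.42,0.44,0.03,0.19,0.36,0.34,-0.43,0.45,0.03,0.19,0.36,0.31,-0.44,0.46,0.03,0.19,0.36,0.28,-0.45,0.47,0.03,0.19,0.36,0.25,-0.46,0.45,0.03,0.19,0.36,0,0,0,0,0,0]

```text
time_s: 30.8
tcp_pos: [0.5233, 0.0486, 0.2154]
orientation: [0.075, 0.997, 0.007, -0.036]
contact_force: [-0.5, 0.1, -0.3]
width: 0.0116
```

```bash
python3 - <<'E'
from place import *
st(); wherep()
P,R1=pl((0,.027),-.15,.02); print(P)
go((P,R1),step=.02)
crop("scene","g1.png",180,120,290,250,6)
crop("top","g2.png",200,190,290,290,6)
E
```

```text
t 30.8 p [0.5233 0.0486 0.2154] z [-0.071  0.019 -0.997] x [-0.986  0.148  0.073] yaw a -0.1493 q [ 0.38  0.27 -0.21 -0.05 -1.15 -2.08] F [-0.5  0.1 -0.3] w 0.0116
mat origin [ -0.5  37.  104.1] noseup 0.003 roll 0.008 yaw rel -0.014
[0.52225965 0.03952145 0.1314    ]
call 0 5
-0.04,-0.07,0.56,0.01,-0.01,0,-0.04,-0.06,0.56,0.01,-0.01,0,-0.04,-0.06,0.56,0.01,-0.01,0,-0.04,-0.06,0.56,0.01,-0.01,0,-0.04,-0.06,0.56,0.01,-0.01,0
```

```bash
python3 - <<'E'
from place import *
import scoop
p,R,o=cur()
for ph in (0,-.07,-.12):
    Rs=R@np.diag([-1.,1,-1])@Ro.from_rotvec([0,ph,0]).as_matrix()
    for L in ([-.05,0,0.0015],[-.024,-.026,.0015],[.033,0,.134],[.022,-.026,.02]):
        X=p+Rs@(np.array(L)-G); print(ph,L,np.round(X,4),np.round(proj("top",X),1),np.round(proj("scene",X),1))
E
```

```text
0 [-0.05, 0, 0.0015] [0.4353 0.0643 0.1141] [[224.9 261.3]] [[205.8 207.3]]
0 [-0.024, -0.026, 0.0015] [0.4571 0.0349 0.1121] [[235.9 253.2]] [[219.3 206.8]]
0 [0.033, 0, 0.134] [0.5256 0.0498 0.2409] [[224.7 222.4]] [[225.7 154.5]]
0 [0.022, -0.026, 0.02] [0.5037 0.0278 0.1276] [[238.1 235.6]] [[230.5 193.5]]
-0.07 [-0.05, 0, 0.0015] [0.4427 0.0633 0.1079] [[225.6 258.6]] [[207.9 207.5]]
-0.07 [-0.024, -0.026, 0.0015] [0.4646 0.0338 0.1078] [[236.5 250.5]] [[221.3 206.4]]
-0.07 [0.033, 0, 0.134] [0.5241 0.05   0.2408] [[224.6 223.1]] [[225.3 154.8]]
-0.07 [0.022, -0.026, 0.02] [0.51   0.0269 0.1265] [[238.5 233.3]] [[232.  192.6]]
-0.12 [-0.05, 0, 0.0015] [0.4482 0.0625 0.1038] [[226.1 256.6]] [[209.4 207.4]]
-0.12 [-0.024, -0.026, 0.0015] [0.4701 0.033  0.105 ] [[236.9 248.6]] [[222.7 206.1]]
-0.12 [0.033, 0, 0.134] [0.5229 0.0502 0.2406] [[224.6 223.5]] [[225. 155.]]
-0.12 [0.022, -0.026, 0.02] [0.5146 0.0262 0.126 ] [[238.8 231.6]] [[233.1 191.9]]
```

```bash
sed -i 's/^PHI=.*/PHI=-.12/' scoop.py; python3 - <<'E'
from place import *
st(); wherep()
P,R1=pl((0,.025),-.15,.02); print(P)
go((P,R1),step=.02)
E
```

```text
t 30.9 p [0.5262 0.0499 0.2182] z [-0.064  0.019 -0.998] x [-0.987  0.145  0.066] yaw a -0.1459 q [ 0.38  0.27 -0.21 -0.05 -1.15 -2.08] F [ 0.7 -0.8 -0. ] w 0.0119
mat origin [  8.6  38.7 105.1] noseup -0.054 roll 0.01 yaw rel -0.011
[0.52198909 0.03753984 0.1314    ]
call 0 5
-0.02,-0.09,0.58,0.02,0.09,0.01,-0.03,-0.09,0.58,0.02,0.09,0.01,-0.04,-0.09,0.58,0.02,0.09,0.01,-0.04,-0.09,0.58,0.02,0.09,0.01,-0.05,-0.09,0.58,0.02,0.09,0.01
```

Request:
send_rows:
  rows: [-0.02,-0.1,0.58,0.02,0.09,0,-0.03,-0.1,0.58,0.02,0.09,0,-0.04,-0.09,0.58,0.02,0.09,0,-0.04,-0.09,0.55,0.02,0.09,0,0,-0.05,0.4,0,0.05,0,0,0,0,0,0,0]

```text
time_s: 31.4
tcp_pos: [0.5321, 0.0466, 0.1431]
orientation: [0.065, 0.997, 0.008, -0.046]
contact_force: [-1.4, 0.1, -1.5]
width: 0.0117
```

```bash
python3 - <<'E'
from place import *
st(); wherep()
P,R1=pl((0,.025),-.15,.004); print(P)
go((P,R1),step=.01)
E
```

```text
t 31.4 p [0.5321 0.0466 0.1431] z [-0.091  0.022 -0.996] x [-0.987  0.128  0.093] yaw a -0.1289 q [ 0.36  0.37 -0.27 -0.06 -1.01 -2.03] F [-1.4  0.1 -1.5] w 0.0117
mat origin [11.8 35.8 30.8] noseup -0.027 roll 0.01 yaw rel 0.006
[0.52198909 0.03753984 0.1154    ]
call 0 4
0.05,-0.09,0.24,0.02,0.06,0.04,0.05,-0.09,0.24,0.02,0.06,0.04,0.05,-0.09,0.24,0.02,0.06,0.04,0.05,-0.09,0.24,0.02,0.06,0.04
```

Request:
send_rows:
  rows: [0.1,-0.12,0.24,0.02,0.06,0.04,0.08,-0.1,0.24,0.02,0.06,0.04,0.05,-0.09,0.2,0.02,0.06,0.04,0.05,-0.05,0.1,0.02,0.06,0.04,0,0,0,0,0,0]

```text
time_s: 31.82
tcp_pos: [0.5221, 0.0391, 0.122]
orientation: [0.073, 0.996, 0.004, -0.058]
contact_force: [0.0, 0.3, -0.3]
width: 0.0117
```

```bash
python3 - <<'E'
from place import *
st(); wherep()
P,R1=pl((0,.025),-.15,.003); print(P)
go((P,R1),step=.01)
crop("scene","g3.png",180,150,280,250,7)
E
```

```text
t 31.82 p [0.5221 0.0391 0.122 ] z [-0.115  0.017 -0.993] x [-0.983  0.144  0.117] yaw a -0.1454 q [ 0.35  0.39 -0.3  -0.07 -0.99 -2.03] F [ 0.   0.3 -0.3] w 0.0117
mat origin [ 0.2 26.4 10.5] noseup -0.003 roll 0.0 yaw rel -0.01
[0.52198909 0.03753984 0.1144    ]
call 0 1
-0.03,-0.05,0.25,0,0.03,0.04
```

Request:
send_rows:
  rows: [0,-0.03,0.15,0,0.02,0.03,0,0,0.12,0,0,0,0,0,0.05,0,0,0]

```text
time_s: 32.12
tcp_pos: [0.5228, 0.0384, 0.1144]
orientation: [0.074, 0.996, 0.005, -0.057]
contact_force: [1.6, -0.0, 8.6]
width: 0.0114
```

```bash
python3 - <<'E'
from place import *
st(); wherep()
E
```

```text
t 32.12 p [0.5228 0.0384 0.1144] z [-0.113  0.018 -0.993] x [-0.983  0.147  0.114] yaw a -0.1482 q [ 0.35  0.4  -0.31 -0.07 -0.97 -2.03] F [ 1.6 -0.   8.6] w 0.0114
mat origin [ 1.3 26.   2.8] noseup -0.006 roll 0.001 yaw rel -0.013
```

Request:
send_rows:
  rows: [0,0,-0.03,0,0,0,0,0,0,0,0,0,0,0,0,0,0,0,0,0,0,0,0,0]
  claw: 45

```text
time_s: 32.45
tcp_pos: [0.5234, 0.0385, 0.1158]
orientation: [0.074, 0.996, 0.005, -0.056]
contact_force: [-0.4, -0.3, -0.5]
width: 0.0305
```

Request:
send_rows:
  rows: [0,0,-0.4,0,0,0,0,0,-0.8,0,0,0,0,0,-1,0,0,0,0,0,-1,0,0,0,0,-0.3,-0.8,0,0,0]

```text
time_s: 32.87
tcp_pos: [0.5314, 0.0272, 0.2322]
orientation: [0.074, 0.995, 0.002, -0.065]
contact_force: [0.1, -0.5, 0.4]
width: 0.0446
```

```bash
python3 - <<'E'
from tilt import *
E
python3 - <<'E'
from scoop import *
st()
H=Bpts(BIN,[[.22,0,.0615]],.37)[0]; print(H)
Rh=Brot(BIN,.37)@np.diag([-1.,1,-1])
up=Rh@np.array([0,0,-.08])
go(([.56,-.10,.26],Rh),(H+up,Rh),step=.0295)
crop("scene","g4.png",180,150,290,260,6)
E
```

```text
t 32.87 p [0.5314 0.0272 0.2322] z [-0.129  0.014 -0.992] x [-0.981  0.147  0.129] yaw a -0.1487 q [ 0.32  0.3  -0.13 -0.06 -1.26 -2.02] F [ 0.1 -0.5  0.4] w 0.0446
t 32.87 p [0.5314 0.0272 0.2322] z [-0.129  0.014 -0.992] x [-0.981  0.147  0.129] yaw a -0.1487 q [ 0.32  0.3  -0.13 -0.06 -1.26 -2.02] F [ 0.1 -0.5  0.4] w 0.0446
[ 0.62695818 -0.22032257  0.15971629]
call 0 10
-0.29,-0.81,-0.22,0,-0.83,0.05,-0.31,-0.81,-0.19,0,-0.83,0.05,-0.33,-0.81,-0.16,0,-0.83,0.05,-0.35,-0.81,-0.12,0,-0.83,0.05,-0.37,-0.8,-0.09,0,-0.83,0.05,-0.3,-0.71,0.3,0,0,0,-0.3,-0.71,0.3,0,0,0,-0.3,-0.71,0.3,0,0,0,-0.3,-0.71,0.3,0,0,0,-0.3,-0.71,0.3,0,0,0Traceback (most recent call last):
  File "<stdin>", line 1, in <module>
  File "tilt.py", line 11, in <module>
    st(); tilt(float(sys.argv[1]),int(sys.argv[2]))
                     ~~~~~~~~^^^
IndexError: list index out of range
```

Request:
send_rows:
  rows: [-0.29,-0.81,-0.25,0,-0.83,0.05,-0.31,-0.81,-0.22,0,-0.83,0.05,-0.33,-0.81,-0.18,0,-0.83,0.05,-0.35,-0.81,-0.14,0,-0.83,0.05,-0.37,-0.8,-0.1,0,-0.83,0.05,-0.3,-0.71,0.25,0,0,0,-0.3,-0.71,0.28,0,0,0,-0.3,-0.71,0.28,0,0,0,-0.3,-0.71,0.28,0,0,0,-0.3,-0.71,0.28,0,0,0,0,0,0,0,0,0]

```text
time_s: 33.83
tcp_pos: [0.5989, -0.2249, 0.2497]
orientation: [0.086, 0.976, -0.015, 0.201]
contact_force: [0.3, 0.0, 1.4]
width: 0.0451
```

```bash
cat > hand.py <<'E'
from scoop import *
import sys
st()
H=Bpts(BIN,[[.222,0,.0615]],.37)[0]
Rh=Brot(BIN,.37)@np.diag([-1.,1,-1])
p,R,o=cur(); print("rel handle (bin axes)",np.round(Rh.T@(p-H)*1e3,1)*[-1,1,-1])
go((H+Rh@np.array([0,0,-float(sys.argv[1])]),Rh),step=.02)
E
python3 hand.py .03
```

```text
t 33.83 p [ 0.5989 -0.2249  0.2497] z [ 0.39  -0.065 -0.919] x [-0.905  0.161 -0.395] yaw a -0.1761 q [-0.09  0.23 -0.27  0.04 -0.67 -1.68] F [0.3 0.  1.4] w 0.0451
rel handle (bin axes) [ 5.6 -9.4 93.6]
call 0 4
0.07,0.08,0.53,0.01,0.07,0,0.06,0.08,0.53,0.01,0.07,0,0.06,0.08,0.53,0.01,0.07,0,0.05,0.08,0.53,0.01,0.07,0
```

Request:
send_rows:
  rows: [0.07,0.1,0.5,0,0.07,0,0.06,0.08,0.53,0,0.07,0,0.06,0.08,0.53,0,0.07,0,0.05,0.06,0.5,0,0,0,0,0,0,0,0,0]

```text
time_s: 34.25
tcp_pos: [0.6175, -0.2183, 0.1851]
orientation: [0.088, 0.978, -0.014, 0.187]
contact_force: [-0.2, 0.4, -0.8]
width: 0.0447
```

```bash
python3 hand.py 0; python3 -c "
from h import *
crop('scene','h1.png',260,130,370,260,6)"
```

```text
t 34.25 p [ 0.6175 -0.2183  0.1851] z [ 0.364 -0.061 -0.93 ] x [-0.915  0.166 -0.369] yaw a -0.1794 q [-0.08  0.33 -0.31  0.06 -0.56 -1.71] F [-0.2  0.4 -0.8] w 0.0447
rel handle (bin axes) [-1.9  0.3 27.1]
call 0 2
-0.03,-0.01,0.45,0.02,0.03,-0.01,-0.03,-0.01,0.45,0.02,0.03,-0.01
```

Request:
send_rows:
  rows: [-0.03,0,0.4,0,0.03,0,-0.03,0,0.4,0,0.03,0,0,0,0.15,0,0,0]

```text
time_s: 34.55
tcp_pos: [0.6319, -0.2194, 0.1613]
orientation: [0.086, 0.979, -0.014, 0.186]
contact_force: [0.0, -0.5, -0.1]
width: 0.0453
```

Request:
send_rows:
  rows: [0,0,0.02,0,0,0,0,0,0.02,0,0,0,0,0,0.02,0,0,0,0,0,0.02,0,0,0,0,0,0.02,0,0,0]
  claw: 0

```text
time_s: 34.97
tcp_pos: [0.6337, -0.2197, 0.1577]
orientation: [0.086, 0.979, -0.014, 0.186]
contact_force: [-0.4, 0.7, 1.0]
width: 0.0195
```

```bash
sed -i 's/^BIN=.*/BIN=np.array([.4492,-.1886,-.1766])/' tilt.py; python3 tilt.py -.37 9
```

```text
t 34.97 p [ 0.6337 -0.2197  0.1577] z [ 0.362 -0.06  -0.93 ] x [-0.916  0.163 -0.367] yaw a -0.1759 q [-0.08  0.38 -0.3   0.06 -0.51 -1.71] F [-0.4  0.7  1. ] w 0.0195
call 0 9
-0.08,0,0.3,0,0.34,0,-0.08,0,0.3,0,0.34,0,-0.08,0,0.3,0,0.34,0,-0.08,0,0.3,0,0.34,0,-0.08,0,0.3,0,0.34,0,-0.08,0,0.3,0,0.34,0,-0.08,0,0.3,0,0.34,0,-0.08,0,0.3,0,0.34,0,-0.08,0,0.3,0,0.34,0
```

Request:
send_rows:
  rows: [0,0,0,0,0,0,0,0,0,0,0,0,0,0,0,0,0,0]

```text
time_s: 35.22
tcp_pos: [0.6333, -0.2214, 0.1579]
orientation: [0.086, 0.979, -0.015, 0.186]
contact_force: [1.0, 3.2, -1.7]
width: 0.0116
```

Request:
send_rows:
  rows: [-0.06,0,0.3,0,0.3,0,-0.08,0,0.3,0,0.34,0,-0.08,0,0.3,0,0.34,0,-0.08,0,0.3,0,0.34,0,-0.08,0,0.3,0,0.34,0,-0.08,0,0.3,0,0.34,0]

```text
time_s: 35.72
tcp_pos: [0.6589, -0.2259, 0.115]
orientation: [0.088, 0.994, -0.004, 0.065]
contact_force: [-2.4, 0.2, 1.4]
width: 0.0115
```

```bash
python3 tilt.py -.1 3
```

```text
t 35.72 p [ 0.6589 -0.2259  0.115 ] z [ 0.129 -0.019 -0.991] x [-0.976  0.173 -0.131] yaw a -0.1759 q [-0.1   0.55 -0.07  0.01 -0.82 -1.66] F [-2.4  0.2  1.4] w 0.0115
call 0 3
-0.07,0,0.24,0,0.28,0,-0.07,0,0.24,0,0.28,0,-0.07,0,0.24,0,0.28,0
```

Request:
send_rows:
  rows: [-0.07,0,0.28,0,0.28,0,-0.07,0,0.28,0,0.28,0,-0.07,0,0.28,0,0.28,0]

```text
time_s: 35.97
tcp_pos: [0.6681, -0.2276, 0.0913]
orientation: [0.088, 0.996, 0.001, 0.014]
contact_force: [-1.3, -0.3, 0.1]
width: 0.0114
```

```bash
python3 tilt.py -.03 1
```

```text
t 35.97 p [ 0.6681 -0.2276  0.0913] z [ 0.027 -0.001 -1.   ] x [-0.984  0.175 -0.027] yaw a -0.1756 q [-0.1   0.63  0.03 -0.   -0.94 -1.64] F [-1.3 -0.3  0.1] w 0.0114
call 0 1
-0.06,0,0.22,0,0.25,0
```

Small steps now until the force rises on the flat stop.

Request:
send_rows:
  rows: [-0.04,0,0.2,0,0.12,0,-0.02,0,0.2,0,0.05,0]

```text
time_s: 36.13
tcp_pos: [0.6692, -0.2278, 0.0884]
orientation: [0.086, 0.996, 0.0, -0.0]
contact_force: [-14.7, 7.8, 31.7]
width: 0.0116
```

```bash
python3 tilt.py -.03 1
```

```text
t 36.13 p [ 0.6692 -0.2278  0.0884] z [-0.  0. -1.] x [-0.985  0.171  0.   ] yaw a -0.1721 q [-0.1   0.64  0.05 -0.   -0.98 -1.64] F [-14.7   7.8  31.7] w 0.0116
call 0 1
-0.07,0,0.22,0,0.25,0
```

Request:
send_rows:
  rows: [0,0,0.03,0,0,0,0,0,0.03,0,0,0,0,0,0.02,0,0,0,0,0,0.02,0,0,0,0,0,0.02,0,0,0]
  claw: 50

```text
time_s: 36.55
tcp_pos: [0.6706, -0.227, 0.0887]
orientation: [0.085, 0.996, 0.0, 0.003]
contact_force: [0.6, -0.6, -0.0]
width: 0.0374
```

```bash
python3 - <<'E'
from place import *
st()
E
```

```text
t 36.55 p [ 0.6706 -0.227   0.0887] z [ 0.005 -0.    -1.   ] x [-0.985  0.17  -0.005] yaw a -0.1709 q [-0.1   0.64  0.05 -0.   -0.97 -1.64] F [ 0.6 -0.6 -0. ] w 0.0374
```

Request:
send_rows:
  rows: [0,0,-0.5,0,0,0,0,0,-0.9,0,0,0,0,0,-1,0,0,0,0,0,-1,0,0,0,0.1,0,-0.8,0,0,0,0,0,0,0,0,0]

```text
time_s: 37.05
tcp_pos: [0.6646, -0.2264, 0.2108]
orientation: [0.086, 0.996, 0.001, -0.005]
contact_force: [1.1, -0.6, 0.6]
width: 0.05
```

```bash
python3 - <<'E'
from place import *
st()
im=arm.grab_frame("top")
crop("top","i1.png",200,200,290,290,7,im); crop("top","i2.png",275,160,365,270,6,im)
crop("scene","i3.png",180,150,360,270,4.2)
E
```

```text
t 37.05 p [ 0.6646 -0.2264  0.2108] z [-0.01   0.002 -1.   ] x [-0.985  0.171  0.01 ] yaw a -0.1722 q [-0.1   0.54  0.19 -0.   -1.23 -1.64] F [ 1.1 -0.6  0.6] w 0.05
```

```bash
python3 - <<'E'
from sfit import *
# scene offset calibration from initial
p0=[.4749,.0230,-.2104]
for L,ob in (([.033,0,.137],[232.3,191.5]),):
    print(proj("scene",T2(p0,[L])), ob)
print(proj("scene",T2(p0,[[-.05,0,.0045]])))
off=np.array([232.3,191.5])-proj("scene",T2(p0,[[.033,0,.137]]))[0]
print("now handle xy",onz("scene",[np.array([234.3,193.5])-off],.137))
from plan import *
st(); go(([.55,-.06,.27],down(-.2)),([.505,.01,.26],down(-.2)),step=.029)
E
```

```text
[[234.54937831 191.66173674]] [232.3, 191.5]
[[216.32485564 241.0321283 ]]
now handle xy [[0.50299423 0.00685936 0.137     ]]
t 37.15 p [ 0.6628 -0.2256  0.2058] z [-0.017  0.005 -1.   ] x [-0.985  0.172  0.017] yaw a -0.1731 q [-0.1   0.54  0.18 -0.   -1.22 -1.64] F [ 0.4  0.2 -0.6] w 0.05
call 0 11
0.59,0.6,-0.26,0,-0.02,0.03,0.59,0.6,-0.26,0,-0.02,0.03,0.59,0.6,-0.26,0,-0.02,0.03,0.59,0.59,-0.26,0,-0.02,0.03,0.59,0.59,-0.26,0,-0.02,0.03,0.59,0.59,-0.26,0,-0.02,0.03,0.59,0.59,-0.26,0,-0.02,0.03,0.6,0.58,-0.27,0,-0.02,0.03,0.64,0.66,0.11,0,0,0,0.64,0.66,0.11,0,0,0,0.64,0.66,0.11,0,0,0
```

Request:
send_rows:
  rows: [0.59,0.6,-0.28,0,-0.02,0.03,0.59,0.6,-0.28,0,-0.02,0.03,0.59,0.6,-0.28,0,-0.02,0.03,0.59,0.59,-0.28,0,-0.02,0.03,0.59,0.59,-0.26,0,-0.02,0.03,0.59,0.59,-0.26,0,-0.02,0.03,0.59,0.59,-0.26,0,-0.02,0.03,0.6,0.58,-0.27,0,-0.02,0.03,0.5,0.4,0,0,0,0,0,0,0,0,0,0]

```text
time_s: 37.98
tcp_pos: [0.5254, -0.0381, 0.2525]
orientation: [0.105, 0.994, 0.001, -0.019]
contact_force: [-0.2, 0.1, -1.0]
width: 0.0497
```

```bash
python3 - <<'E'
from place import *
st()
im=arm.grab_frame("top")
crop("top","i4.png",205,200,285,285,8,im)
crop("scene","i5.png",190,170,270,260,7)
E
```

```text
t 37.98 p [ 0.5254 -0.0381  0.2525] z [-0.038  0.006 -0.999] x [-0.977  0.209  0.038] yaw a -0.211 q [ 0.23  0.23 -0.18 -0.01 -1.19 -2.  ] F [-0.2  0.1 -1. ] w 0.0497
```

```bash
python3 - <<'E'
from sfit import *
p,e=sfit([239.8,265.8],[244.9,236]); print(p,e,"handle",T2(p,[[.033,0,0]]))
overlay("top","i6.png",205,200,285,285,8,models(mat=[.484,.018,-.1357],scoop=p),cv2.imread("pics/i4.png") if 0 else arm.grab_frame("top"))
from plan import *
a=p[2]; st()
h=T2(p,[[.033,0,0]])[0]
go(([h[0],h[1],.20],down(a)),step=.02)
E
```

```text
[ 0.47139636  0.01879448 -0.31709383] [-0.1  0.4  0.1 -0.4] handle [[0.50275116 0.00850486 0.        ]]
t 38.13 p [ 0.5278 -0.0401  0.2525] z [-0.036  0.004 -0.999] x [-0.977  0.211  0.036] yaw a -0.2129 q [ 0.22  0.23 -0.18 -0.01 -1.19 -2.  ] F [ 0.5  0.3 -0.4] w 0.0496
call 0 4
0.27,0.35,0.45,-0.01,-0.08,0.22,0.29,0.35,0.44,-0.01,-0.08,0.22,0.3,0.34,0.44,-0.01,-0.08,0.22,0.31,0.33,0.44,-0.01,-0.08,0.22
```

Request:
send_rows:
  rows: [0.28,0.36,0.4,0,-0.08,0.22,0.3,0.36,0.4,0,-0.08,0.22,0.31,0.35,0.4,0,-0.08,0.22,0.32,0.34,0.4,0,-0.08,0.22,0,0,0,0,0,0]

```text
time_s: 38.55
tcp_pos: [0.5046, 0.007, 0.1991]
orientation: [0.165, 0.986, -0.005, -0.0]
contact_force: [-0.5, 0.2, -1.1]
width: 0.05
```

```bash
python3 - <<'E'
from plan import *
st(); go(([.5030,.0085,.115],down(-.317)),step=.02)
E
```

```text
t 38.55 p [0.5046 0.007  0.1991] z [-0.002 -0.009 -1.   ] x [-0.945  0.326 -0.001] yaw a -0.3324 q [ 0.34  0.22 -0.35  0.01 -1.01 -2.25] F [-0.5  0.2 -1.1] w 0.05
call 0 5
0.01,0.01,0.56,-0.01,0,-0.03,0.01,0.01,0.56,-0.01,0,-0.03,0.01,0.01,0.56,-0.01,0,-0.03,0.01,0.01,0.56,-0.01,0,-0.03,0.01,0.01,0.56,-0.01,0,-0.03
```

Request:
send_rows:
  rows: [0.02,0.01,0.56,0,0.02,-0.03,0.04,0.01,0.56,0,0.03,-0.03,0.04,0.01,0.56,0,0.03,-0.03,0.04,0.01,0.56,0,0.03,-0.03,0.02,0.01,0.3,0,0,0,0,0,0,0,0,0]

```text
time_s: 39.05
tcp_pos: [0.5051, 0.0048, 0.1185]
orientation: [0.159, 0.987, -0.005, -0.007]
contact_force: [0.3, 0.4, -0.4]
width: 0.05
```

```bash
python3 - <<'E'
from plan import *
st(); go(([.5030,.0085,.115],down(-.317)),step=.02)
crop("scene","j1.png",190,150,270,260,6)
E
```

```text
t 39.05 p [0.5051 0.0048 0.1185] z [-0.016 -0.007 -1.   ] x [-0.95   0.313  0.013] yaw a -0.3186 q [ 0.33  0.32 -0.44  0.   -0.83 -2.22] F [ 0.3  0.4 -0.4] w 0.05
call 0 1
0.1,0.1,0.12,-0.1,-0.11,-0.01
```

Good straddle of the handle; correct the last few millimetres and grip gently.

Request:
send_rows:
  rows: [0.1,0.1,0.12,-0.08,-0.11,0,0,0.02,0.02,0,0,0,0,0,0.02,0,0,0,0,0,0.02,0,0,0,0,0,0.02,0,0,0,0,0,0.02,0,0,0]
  claw: 0
  grip_force: 15

```text
time_s: 39.6
tcp_pos: [0.5088, 0.0084, 0.1168]
orientation: [0.158, 0.987, -0.0, 0.005]
contact_force: [0.5, 0.1, 0.5]
width: 0.018
```

Request:
send_rows:
  rows: [0,0,0.01,0,0,0,0,0,0.01,0,0,0,0,0,0,0,0,0]
  grip_force: 40

```text
time_s: 39.85
tcp_pos: [0.5092, 0.0083, 0.1169]
orientation: [0.158, 0.987, 0.0, 0.005]
contact_force: [-0.3, -0.6, -0.9]
width: 0.0115
```

```bash
python3 - <<'E'
from plan import *
st()
R=cur()[1]; D=np.diag([-1.,1,-1]); p=cur()[0]
S=np.r_[T2([.4714,.0188,-.317],[[0,0,0]])[0][:2],.003]
print("G in scoop (yaw from tool):",(R@D).T@(p-S))
E
```

```text
t 39.85 p [0.5092 0.0083 0.1169] z [ 0.01  -0.002 -1.   ] x [-0.95   0.313 -0.01 ] yaw a -0.3182 q [ 0.34  0.32 -0.45  0.01 -0.79 -2.23] F [-0.3 -0.6 -0.9] w 0.0115
G in scoop (yaw from tool): [0.04031852 0.00207473 0.11347689]
```

```bash
sed -i 's/^PHI=.*/PHI=.01/; s/^G=.*/G=np.array([.0403,.001,.1135])/' scoop.py; python3 - <<'E'
from place import *
st(); wherep()
P,R1=pl((0.001,0),-.16,.022)
p,R,o=cur()
go((p+[0,0,.018],R),(P,R1),step=.009)
E
```

```text
t 39.85 p [0.5092 0.0083 0.1169] z [ 0.01  -0.002 -1.   ] x [-0.95   0.313 -0.01 ] yaw a -0.3182 q [ 0.34  0.32 -0.45  0.01 -0.79 -2.23] F [-0.3 -0.6 -0.9] w 0.0115
mat origin [-13.5   0.3   3.4] noseup -0.0 roll 0.002 yaw rel -0.181
call 0 4
0,0,-0.3,0,0,0,0,0,-0.3,0,0,0,-0.23,0.15,-0.01,0,0,-0.66,-0.24,0.13,-0.01,0,0,-0.66
```

Request:
send_rows:
  rows: [0,0,-0.3,0,0,0,0,0,-0.3,0,0,0,-0.15,0.1,-0.01,0,0,-0.4,-0.15,0.1,-0.01,0,0,-0.45,-0.15,0.08,0,0,0,-0.45,0,0,0,0,0,0]

```text
time_s: 40.35
tcp_pos: [0.5251, 0.0132, 0.1403]
orientation: [0.077, 0.997, 0.0, 0.006]
contact_force: [0.0, -0.2, -1.0]
width: 0.0116
```

```bash
python3 - <<'E'
from place import *
st(); wherep()
P,R1=pl((0.001,0),-.16,.006)
go((P,R1),step=.009)
E
```

```text
t 40.35 p [0.5251 0.0132 0.1403] z [ 0.012 -0.001 -1.   ] x [-0.988  0.154 -0.012] yaw a -0.155 q [ 0.34  0.31 -0.39  0.01 -0.86 -2.07] F [ 0.  -0.2 -1. ] w 0.0116
mat origin [ 1.3  0.7 26.7] noseup -0.002 roll 0.001 yaw rel -0.019
call 0 3
0,-0.01,0.23,0,0.01,0.01,0,-0.01,0.23,0,0.01,0.01,0,-0.01,0.23,0,0.01,0.01
```

Request:
send_rows:
  rows: [0,0,0.23,0,0,0,0.02,0,0.23,0,0.01,0,0.02,0,0.2,0,0.01,0,0,0,0.1,0,0,0,0,0,0.05,0,0,0]

```text
time_s: 40.77
tcp_pos: [0.5246, 0.0134, 0.1167]
orientation: [0.079, 0.997, 0.0, 0.007]
contact_force: [-3.4, 1.8, 18.9]
width: 0.0116
```

```bash
python3 - <<'E'
from place import *
st(); wherep()
E
```

```text
t 40.77 p [0.5246 0.0134 0.1167] z [ 0.013 -0.    -1.   ] x [-0.987  0.158 -0.013] yaw a -0.1583 q [ 0.34  0.34 -0.42  0.01 -0.8  -2.07] F [-3.4  1.8 18.9] w 0.0116
mat origin [0.9 1.1 3.1] noseup -0.003 roll 0.002 yaw rel -0.023
```

On the mat (19 N, easing off), then release and retreat straight up.

Request:
send_rows:
  rows: [0,0,-0.03,0,0,0,0,0,0,0,0,0]

```text
time_s: 40.93
tcp_pos: [0.5246, 0.0134, 0.1176]
orientation: [0.079, 0.997, 0.0, 0.007]
contact_force: [0.9, 0.4, -0.6]
width: 0.0115
```

Request:
send_rows:
  rows: [0,0,0,0,0,0,0,0,0,0,0,0,0,0,0,0,0,0,0,0,0,0,0,0]
  claw: 40

```text
time_s: 41.27
tcp_pos: [0.5239, 0.0132, 0.1168]
orientation: [0.079, 0.997, -0.0, 0.006]
contact_force: [0.2, 0.2, -0.0]
width: 0.0304
```

Request:
send_rows:
  rows: [0,0,-0.4,0,0,0,0,0,-0.8,0,0,0,0,0,-1,0,0,0,0,0,-1,0,0,0,0,0,-1,0,0,0,0,0,-1,0,0,0,0,0,0,0,0,0]

```text
time_s: 41.85
tcp_pos: [0.5205, 0.0123, 0.2767]
orientation: [0.08, 0.997, -0.002, 0.001]
contact_force: [1.1, -0.4, -0.2]
width: 0.0401
```

```bash
python3 - <<'E'
from place import *
st()
crop("scene","k1.png",100,60,290,260,4)
crop("top","k2.png",205,200,285,285,8)
E
```

```text
t 41.85 p [0.5205 0.0123 0.2767] z [ 0.003 -0.005 -1.   ] x [-0.987  0.16  -0.003] yaw a -0.1603 q [ 0.34  0.18 -0.19  0.01 -1.2  -2.07] F [ 1.1 -0.4 -0.2] w 0.0401
```

```bash
cat > lid.py <<'E'
from plan import *
MILL=np.array([.5241,.2566,.2527])
def mp(x,y,z): return T2(MILL,[[x,y,z]])[0]
def wm():
    p,R,o=cur(); M=Ro.from_euler('z',MILL[2]).as_matrix(); O=np.r_[MILL[:2],0]
    Rr=M.T@R
    print("mill tcp",np.round(M.T@(p-O)*1e3,1),"F mill",np.round(M.T@np.array(o["contact_force"]),1))
E
python3 - <<'E'
from lid import *
st(); wm()
aL=MILL[2]+np.pi/2
p,R,o=cur()
print(mp(.19,.06,.36))
go(([.5,.05,.37],down(.5)),(mp(.05,.03,.38),down(1.2)),(mp(.19,.062,.37),down(aL)),step=.0295)
E
```

```text
t 41.95 p [0.5179 0.0123 0.2714] z [-0.007 -0.005 -1.   ] x [-0.987  0.161  0.006] yaw a -0.1615 q [ 0.34  0.18 -0.2   0.   -1.2  -2.07] F [-0.5 -0.5 -0.4] w 0.0399
mill tcp [ -67.1 -235.   271.4] F mill [-0.6 -0.4 -0.4]
[0.69306462 0.36219809 0.36      ]
call 0 12
0.13,0.19,-0.55,0,-0.01,-0.92,0.11,0.2,-0.55,0,-0.01,-0.92,0.09,0.21,-0.55,0,-0.01,-0.92,0.06,0.22,-0.55,0,-0.01,-0.92,0.04,0.23,-0.55,0,-0.01,-0.92,0.01,0.23,-0.55,0,-0.01,-0.92,-0.65,0.69,-0.04,0,0,-0.65,-0.7,0.64,-0.04,0,0,-0.65,-0.75,0.58,-0.04,0,0,-0.65,-0.79,0.52,-0.04,0,0,-0.65,-0.83,0.46,-0.04,0,0,-0.65,-0.87,0.39,-0.04,0,0,-0.65
call 1 9
-0.89,0.32,-0.04,0,0,-0.65,-0.92,0.25,-0.04,0,0,-0.65,-0.93,0.18,-0.04,0,0,-0.65,-0.6,-0.53,0.06,0,0,-0.87,-0.54,-0.59,0.06,0,0,-0.87,-0.48,-0.64,0.06,0,0,-0.87,-0.41,-0.69,0.06,0,0,-0.87,-0.33,-0.72,0.06,0,0,-0.87,-0.26,-0.76,0.06,0,0,-0.87
```

Request:
send_rows:
  rows: [0.13,0.19,-0.6,0,0,-0.92,0.11,0.2,-0.6,0,0,-0.92,0.09,0.21,-0.6,0,0,-0.92,0.06,0.22,-0.6,0,0,-0.92,0.04,0.23,-0.55,0,0,-0.92,0.01,0.23,-0.55,0,0,-0.92,-0.6,0.65,-0.04,0,0,-0.65,-0.7,0.64,-0.04,0,0,-0.65,-0.75,0.58,-0.04,0,0,-0.65,-0.79,0.52,-0.04,0,0,-0.65,-0.83,0.46,-0.04,0,0,-0.65,-0.87,0.39,-0.04,0,0,-0.65]
  claw: 0

```text
time_s: 42.95
tcp_pos: [0.53, 0.2173, 0.3652]
orientation: [-0.485, 0.874, 0.004, -0.023]
contact_force: [0.1, -0.5, 0.0]
width: 0.0005
```

```bash
python3 - <<'E'
from lid import *
st(); wm()
aL=MILL[2]+np.pi/2
go((mp(.06,.035,.37),down(1.25)),(mp(.19,.062,.36),down(aL)),step=.0295)
im=arm.grab_frame("scene"); cv2.imwrite("pics/l0.png",im)
E
```

```text
t 42.95 p [0.53   0.2173 0.3652] z [-0.044 -0.015 -0.999] x [-0.528 -0.848  0.036] yaw a 1.0141 q [ 0.66  0.26  0.14 -0.02 -1.49 -1.22] F [ 0.1 -0.5  0. ] w 0.0005
mill tcp [ -4.1 -39.5 365.2] F mill [-0.  -0.5  0. ]
call 0 9
-0.81,0.08,-0.07,0.07,-0.07,-0.49,-0.82,0.03,-0.06,0.07,-0.07,-0.49,-0.82,-0.01,-0.05,0.07,-0.07,-0.49,-0.82,-0.06,-0.05,0.07,-0.07,-0.49,-0.62,-0.63,0.07,0,0,-0.96,-0.55,-0.7,0.07,0,0,-0.96,-0.46,-0.76,0.07,0,0,-0.96,-0.37,-0.8,0.07,0,0,-0.96,-0.28,-0.84,0.07,0,0,-0.96
```

Request:
send_rows:
  rows: [-0.81,0.08,-0.05,0.07,-0.07,-0.49,-0.82,0.03,-0.05,0.07,-0.07,-0.49,-0.82,-0.01,-0.05,0.07,-0.07,-0.49,-0.82,-0.06,-0.05,0.07,-0.07,-0.49,-0.62,-0.63,0.03,0,0,-0.96,-0.55,-0.7,0.03,0,0,-0.96,-0.46,-0.76,0.03,0,0,-0.96,-0.37,-0.8,0.03,0,0,-0.9,-0.2,-0.7,0,0,0,-0.5,0,0,0,0,0,0]

```text
time_s: 43.83
tcp_pos: [0.6893, 0.3782, 0.3344]
orientation: [0.786, -0.618, -0.007, 0.017]
contact_force: [-1.2, 0.2, -3.1]
width: 0.0007
```

```bash
python3 - <<'E'
from lid import *
st(); wm()
aL=MILL[2]+np.pi/2
go((mp(.195,.062,.30),down(aL)),step=.02)
im=arm.grab_frame("scene"); crop("scene","l1.png",100,20,260,210,4,im)
im=arm.grab_frame("top"); crop("top","l2.png",60,110,220,270,4.5,im)
E
```

```text
t 43.83 p [0.6893 0.3782 0.3344] z [-0.032 -0.018 -0.999] x [ 0.236 -0.972  0.01 ] yaw a 1.8094 q [ 0.7   0.69  0.75 -0.01 -1.67 -0.47] F [-1.2  0.2 -3.1] w 0.0007
mill tcp [190.3  76.4 334.4] F mill [-1.1  0.5 -3.1]
call 0 2
0.23,-0.1,0.57,0.15,-0.04,-0.06,0.24,-0.09,0.57,0.15,-0.04,-0.06
```

Request:
send_rows:
  rows: [0.23,-0.1,0.5,0.15,-0.04,-0.06,0.24,-0.09,0.5,0.15,-0.04,-0.06,0.05,0,0.4,0,0,0,0,0,0,0,0,0]

```text
time_s: 44.27
tcp_pos: [0.6933, 0.3609, 0.2933]
orientation: [0.789, -0.614, 0.001, -0.0]
contact_force: [0.9, -0.8, -0.8]
width: 0.0006
```

```bash
python3 - <<'E'
from lid import *
st(); wm()
aL=MILL[2]+np.pi/2
go((mp(.192,.062,.222),down(aL)),step=.02)
E
```

```text
t 44.27 p [0.6933 0.3609 0.2933] z [ 0.002 -0.    -1.   ] x [ 0.245 -0.969  0.001] yaw a 1.8186 q [ 0.69  0.65  0.59  0.   -1.5  -0.44] F [ 0.9 -0.8 -0.8] w 0.0006
mill tcp [189.9  58.7 293.3] F mill [ 0.7 -1.  -0.8]
call 0 4
-0.03,-0.02,0.59,0,0,-0.01,-0.03,-0.02,0.59,0,0,-0.01,-0.03,-0.02,0.59,0,0,-0.01,-0.03,-0.02,0.59,0,0,-0.01
```

Request:
send_rows:
  rows: [-0.04,-0.02,0.55,0,0,0,-0.04,-0.02,0.59,0,0,0,-0.04,-0.02,0.59,0,0,0,-0.03,-0.02,0.45,0,0,0,0,0,0,0,0,0]

```text
time_s: 44.68
tcp_pos: [0.692, 0.3638, 0.2348]
orientation: [0.788, -0.616, 0.002, -0.004]
contact_force: [-1.0, 0.8, -1.9]
width: 0.001
```

```bash
python3 - <<'E'
from lid import *
st(); wm()
aL=MILL[2]+np.pi/2
go((mp(.10,.062,.225),down(aL)),step=.015)
im=arm.grab_frame("scene"); crop("scene","l3.png",100,20,260,210,4,im)
im=arm.grab_frame("top"); crop("top","l4.png",60,110,220,270,4.5,im)
E
```

```text
t 44.68 p [0.692  0.3638 0.2348] z [ 0.009  0.003 -1.   ] x [ 0.242 -0.97  -0.001] yaw a 1.815 q [ 0.69  0.67  0.47  0.   -1.36 -0.45] F [-1.   0.8 -1.9] w 0.001
mill tcp [189.4  61.9 234.8] F mill [-0.8  1.  -1.9]
call 0 6
0,0.5,0.05,-0.01,0,-0.01,0,0.5,0.05,-0.01,0,-0.01,0,0.5,0.05,-0.01,0,-0.01,0,0.5,0.05,-0.01,0,-0.01,0,0.5,0.05,-0.01,0,-0.01,0,0.5,0.05,-0.01,0,-0.01
```

Request:
send_rows:
  rows: [0.15,0.3,0.2,0,0,0,0.1,0.45,0.2,0,0,0,0,0.5,0.05,0,0,0,0,0.5,0.05,0,0,0]

```text
time_s: 45.12
tcp_pos: [0.6489, 0.3489, 0.2326]
orientation: [0.788, -0.615, 0.008, -0.019]
contact_force: [-0.2, -0.1, 0.0]
width: 0.0006
```

```bash
python3 - <<'E'
from lid import *
st(); wm()
im=arm.grab_frame("scene"); crop("scene","l5.png",100,20,260,210,4,im)
E
```

```text
t 45.12 p [0.6489 0.3489 0.2326] z [ 0.036  0.02  -0.999] x [ 0.243 -0.97  -0.011] yaw a 1.816 q [ 0.72  0.56  0.28  0.01 -1.24 -0.47] F [-0.2 -0.1  0. ] w 0.0006
mill tcp [143.9  58.2 232.6] F mill [-0.2 -0.1  0. ]
```

Request:
send_rows:
  rows: [0,0.5,0.2,0.1,0,0,0,0.5,0.2,0.1,0,0,0,0.5,0.15,0.1,0,0,0,0.5,0.1,0.1,0,0]

```text
time_s: 45.5
tcp_pos: [0.5961, 0.338, 0.2242]
orientation: [0.787, -0.614, 0.029, -0.052]
contact_force: [1.1, -0.3, 1.6]
width: 0.0004
```

```bash
python3 - <<'E'
from lid import *
st(); wm()
im=arm.grab_frame("scene"); crop("scene","l6.png",100,20,260,210,4,im)
E
```

```text
t 45.5 p [0.5961 0.338  0.2242] z [ 0.11   0.047 -0.993] x [ 0.245 -0.969 -0.019] yaw a 1.8185 q [ 0.77  0.44  0.03  0.05 -1.05 -0.54] F [ 1.1 -0.3  1.6] w 0.0004
mill tcp [ 90.   60.8 224.2] F mill [ 0.9 -0.6  1.6]
```

Request:
send_rows:
  rows: [0,0.5,0.1,-0.1,0,0,0,0.5,0.1,-0.1,0,0,0,0.5,0.1,-0.1,0,0,0,0.5,0.15,-0.1,0,0]

```text
time_s: 45.88
tcp_pos: [0.5413, 0.3259, 0.2144]
orientation: [0.788, -0.613, 0.017, -0.043]
contact_force: [1.8, 0.7, -0.1]
width: 0.0007
```

```bash
python3 - <<'E'
from lid import *
st(); wm()
im=arm.grab_frame("scene"); crop("scene","l7.png",100,20,260,210,4,im)
E
```

```text
t 45.88 p [0.5413 0.3259 0.2144] z [ 0.079  0.047 -0.996] x [ 0.247 -0.969 -0.026] yaw a 1.8203 q [ 0.81  0.37 -0.1   0.03 -1.01 -0.58] F [ 1.8  0.7 -0.1] w 0.0007
mill tcp [ 33.9  62.8 214.4] F mill [ 1.9  0.2 -0.1]
```

```bash
cat lid.py plan.py; python3 - <<'E'
from plan import *; from lid import *; from h import *
st(); wm()
im=cam.grab_frame('scene') if hasattr(cam,'grab_frame') else None
from station import arm
import cv2
cv2.imwrite('pics/l8.png',arm.grab_frame('scene'))
E
```

```text
from plan import *
MILL=np.array([.5241,.2566,.2527])
def mp(x,y,z): return T2(MILL,[[x,y,z]])[0]
def wm():
    p,R,o=cur(); M=Ro.from_euler('z',MILL[2]).as_matrix(); O=np.r_[MILL[:2],0]
    Rr=M.T@R
    print("mill tcp",np.round(M.T@(p-O)*1e3,1),"F mill",np.round(M.T@np.array(o["contact_force"]),1))
from h import *
def down(a,pitch=0):
    """tool x at world yaw a+pi (tool down), then pitched: tool tilts. returns R"""
    x=np.array([np.cos(a+np.pi),np.sin(a+np.pi),0]); z=np.array([0,0,-1.]); y=np.cross(z,x)
    R=np.c_[x,y,z]
    return R@Ro.from_rotvec([0,pitch,0]).as_matrix()
def rows(p0,R0,path,step=.03,rstep=.12,minrows=1):
    """path: list of (pos,R) ; linear interp"""
    out=[]; p,R=np.array(p0),R0
    for P,Q in path:
        P=np.array(P); w=Ro.from_matrix(R.T@Q).as_rotvec()
        n=max(minrows,int(np.ceil(max(np.linalg.norm(P-p)/step,np.linalg.norm(w)/rstep)-1e-6)))
        for i in range(n):
            Ri=R@Ro.from_rotvec(w*i/n).as_matrix()
            out.append(np.r_[Ri.T@(P-p)/n/.03,w/n/.12])
        p,R=P,Q
    return np.array(out)
def show(r):
    r=np.round(r,2)+0.
    for k in range(0,len(r),12):
        print("call",k//12,len(r[k:k+12])); 
        print(",".join(" ".join(["%g,"%v for v in q]).rstrip(",").replace(" ","") for q in r[k:k+12]))
def cur():
    o=arm.get_obs(); return np.array(o["tcp_pos"]),Ro.from_quat(o["orientation"]).as_matrix(),o
def go(*path,**k):
    p,R,o=cur(); r=rows(p,R,path,**k); show(r)
def st():
    p,R,o=cur()
    print("t",round(o["time_s"],2),"p",np.round(p,4),"z",np.round(R[:,2],3),"x",np.round(R[:,0],3),"yaw a",round(float(np.arctan2(-R[1,0],-R[0,0])),4),"q",np.round(o["joint_pos"],2),"F",np.round(o["contact_force"],1),"w",round(o["width"],4))
t 45.93 p [0.5386 0.3249 0.2133] z [ 0.074  0.045 -0.996] x [ 0.247 -0.969 -0.025] yaw a 1.82 q [ 0.81  0.37 -0.1   0.03 -1.02 -0.58] F [-3.1 -1.3 -1.1] w 0.0003
mill tcp [ 31.1  62.5 213.3] F mill [-3.3 -0.5 -1.1]
```

View pics/l8.png

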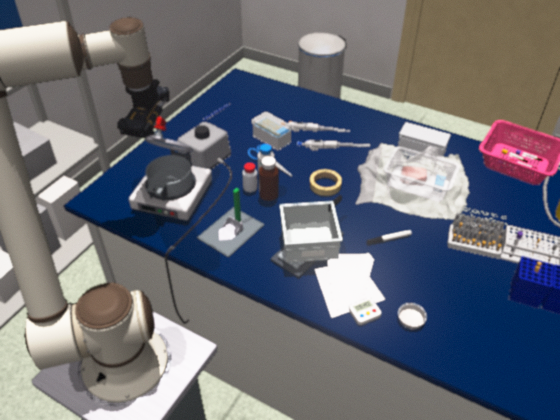

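The lid stands about 35–45° above shut, near (175,145). The fingers are on its back at (150,130). I'll push it a little further and then lift clear.

Request:
send_rows:
  rows: [0,0.5,0.1,0,0,0,0,0.5,0.1,0,0,0,0,0.5,0.1,0,0,0,0,0.4,0.1,0,0,0,0,0,-0.5,0,0,0,0,0,-1,0,0,0,0,0,-1,0,0,0,0,0,-0.5,0,0,0]

```text
time_s: 46.65
tcp_pos: [0.4823, 0.3086, 0.2928]
orientation: [0.788, -0.614, 0.018, -0.041]
contact_force: [-1.0, 1.1, 1.1]
width: 0.0004
```

```bash
python3 - <<'E'
from plan import *; from lid import *; from h import *
st(); wm()
crop('scene','l9.png',100,80,260,220,5)
E
```

```text
t 46.65 p [0.4823 0.3086 0.2928] z [ 0.079  0.043 -0.996] x [ 0.246 -0.969 -0.022] yaw a 1.8194 q [ 0.87  0.22 -0.12  0.04 -1.15 -0.63] F [-1.   1.1  1.1] w 0.0004
mill tcp [-27.5  60.8 292.8] F mill [-0.7  1.3  1.1]
```

View pics/l9.png

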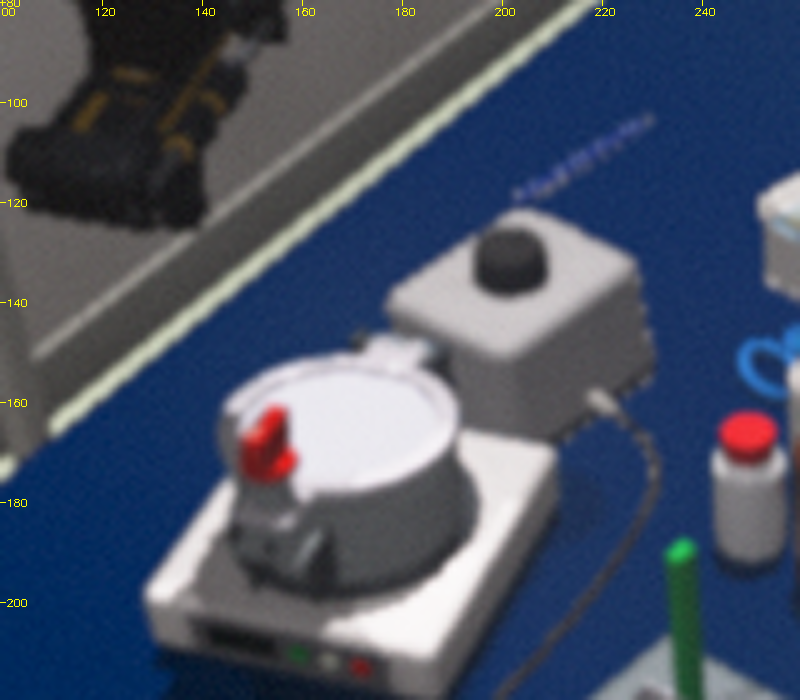

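The lid has dropped almost shut, with the knob at about (153,170). The gripper is clear. Next I go above the knob.

```bash
python3 - <<'E'
from plan import *; from lid import *
go((mp(-.084,0,.28),down(MILL[2]+np.pi)))
E
```

```text
call 0 12
0.15,0.14,0.02,-0.05,-0.03,-0.94,0.13,0.16,0.02,-0.05,-0.03,-0.94,0.11,0.17,0.02,-0.05,-0.03,-0.94,0.09,0.18,0.02,-0.05,-0.03,-0.94,0.07,0.19,0.02,-0.05,-0.03,-0.94,0.05,0.2,0.02,-0.05,-0.03,-0.94,0.03,0.2,0.03,-0.05,-0.03,-0.94,0.01,0.2,0.03,-0.05,-0.03,-0.94,-0.02,0.2,0.03,-0.05,-0.03,-0.94,-0.04,0.2,0.03,-0.05,-0.03,-0.94,-0.06,0.19,0.03,-0.05,-0.03,-0.94,-0.08,0.18,0.03,-0.05,-0.03,-0.94
call 1 2
-0.1,0.17,0.03,-0.05,-0.03,-0.94,-0.12,0.16,0.04,-0.05,-0.03,-0.94
```

Request:
send_rows:
  rows: [0.15,0.14,0.02,-0.05,-0.03,-0.94,0.13,0.16,0.02,-0.05,-0.03,-0.94,0.11,0.17,0.02,-0.05,-0.03,-0.94,0.09,0.18,0.02,-0.05,-0.03,-0.94,0.07,0.19,0.02,-0.05,-0.03,-0.94,0.05,0.2,0.02,-0.05,-0.03,-0.94,0.03,0.2,0.03,-0.05,-0.03,-0.94,0.01,0.2,0.03,-0.05,-0.03,-0.94,-0.02,0.2,0.03,-0.05,-0.03,-0.94,-0.04,0.2,0.03,-0.05,-0.03,-0.94,-0.06,0.19,0.03,-0.05,-0.03,-0.94,-0.08,0.18,0.03,-0.05,-0.03,-0.94]
  claw: 50
  grip_force: 35

```text
time_s: 47.7
tcp_pos: [0.4613, 0.2479, 0.2971]
orientation: [0.999, 0.048, 0.016, -0.013]
contact_force: [0.3, -0.3, 0.1]
width: 0.0495
```

Request:
send_rows:
  rows: [-0.1,0.17,0.03,-0.05,-0.03,-0.94,-0.12,0.16,0.04,-0.05,-0.03,-0.94,0,0,0,0,0,0]

```text
time_s: 47.95
tcp_pos: [0.4586, 0.2368, 0.2971]
orientation: [0.986, 0.166, 0.016, -0.005]
contact_force: [0.7, 0.9, -0.0]
width: 0.0499
```

```bash
python3 - <<'E'
from plan import *; from lid import *
st(); wm()
from station import arm
im=arm.grab_frame('top'); crop('top','k1.png',*(lambda c:(int(c[0])-80,int(c[1])-70,int(c[0])+80,int(c[1])+70))(np.ravel(proj('top',[mp(-.05,0,.13)]))),5)
print(proj('top',[mp(-.084,0,.1695),mp(-.084,0,.157)]),proj('scene',[mp(-.084,0,.1695)]))
crop('scene','k2.png',100,80,260,220,5)
go((mp(-.084,0,.20),down(MILL[2]+np.pi)))
E
```

```text
t 47.95 p [0.4586 0.2368 0.2971] z [ 0.03   0.016 -0.999] x [0.944 0.328 0.033] yaw a -2.8077 q [ 0.8   0.14 -0.19  0.01 -1.21  1.1 ] F [ 0.7  0.9 -0. ] w 0.0499
mill tcp [-68.4  -2.8 297.1] F mill [ 0.9  0.7 -0. ]
[[156.15129659 257.77284632]
 [157.52251929 257.95537113]] [[155.44521889 170.35566943]]
call 0 4
-0.16,-0.02,0.8,-0.01,-0.07,0.16,-0.15,-0.02,0.81,-0.01,-0.07,0.16,-0.15,-0.02,0.81,-0.01,-0.07,0.16,-0.14,-0.02,0.81,-0.01,-0.07,0.16
```

View pics/k1.png

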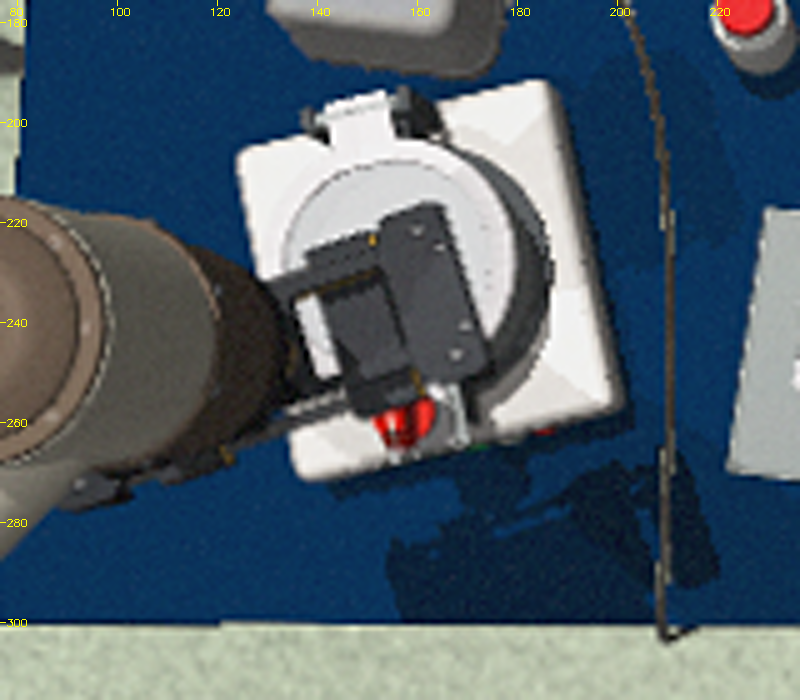

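View pics/k2.png

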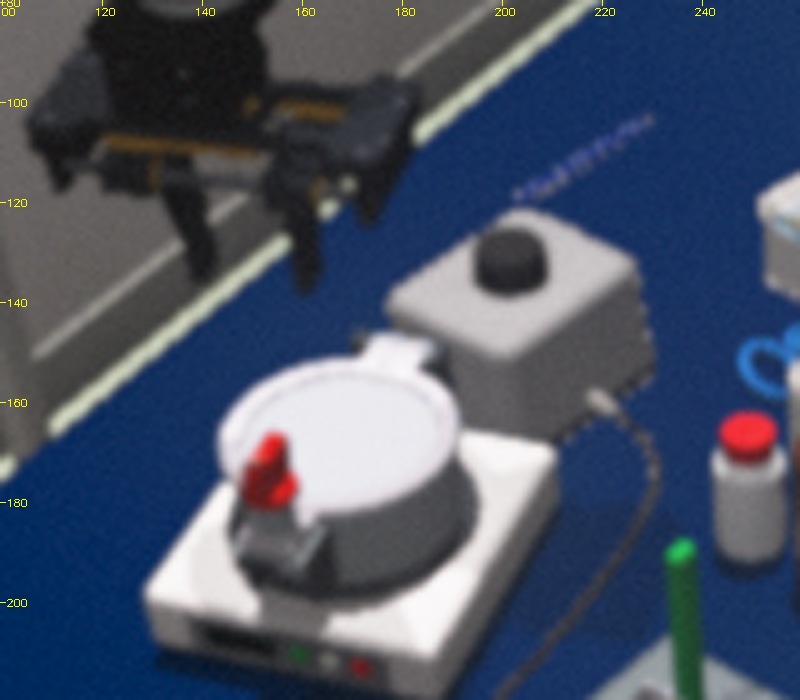

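The lid now looks closed, with the knob near its predicted pixel in both views. I'll descend to just above it.

Request:
send_rows:
  rows: [-0.16,-0.02,0.8,-0.01,-0.07,0.16,-0.15,-0.02,0.8,-0.01,-0.07,0.16,-0.15,-0.02,0.8,-0.01,-0.07,0.16,-0.1,-0.02,0.6,0,-0.05,0.1,0,0,0,0,0,0,0,0,0,0,0,0]

```text
time_s: 48.6
tcp_pos: [0.4474, 0.2392, 0.2072]
orientation: [0.992, 0.122, 0.005, -0.004]
contact_force: [-0.0, 0.6, 0.7]
width: 0.05
```

```bash
python3 - <<'E'
from plan import *; from lid import *
st(); wm()
crop('scene','k3.png',100,80,260,220,5)
print(proj('scene',[mp(-.084,0,.1695),mp(-.104,0,.1695),mp(-.064,0,.1695)]))
go((mp(-.084,0,.159),down(MILL[2]+np.pi)))
E
```

```text
t 48.6 p [0.4474 0.2392 0.2072] z [ 0.008  0.009 -1.   ] x [0.97  0.242 0.01 ] yaw a -2.8968 q [ 0.81  0.21 -0.34 -0.   -1.01  1.  ] F [-0.   0.6  0.7] w 0.05
mill tcp [-78.6   2.3 207.2] F mill [0.1 0.6 0.7]
[[155.44521889 170.35566943]
 [152.41436022 174.81336622]
 [158.42257826 165.97937828]]
call 0 2
-0.1,0.05,0.8,-0.03,-0.04,-0.03,-0.09,0.04,0.8,-0.03,-0.04,-0.03
```

View pics/k3.png

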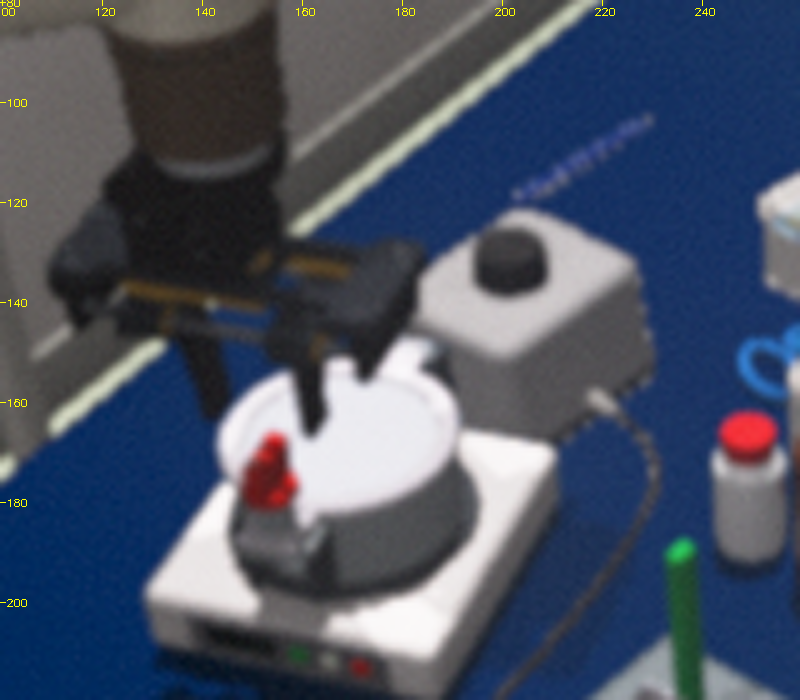

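The bar spans about (150,175) to (155,167), which matches the shut-lid prediction, and it straddles between the fingers. I'll descend and close.

Request:
send_rows:
  rows: [-0.1,0.05,0.6,-0.03,-0.04,-0.03,-0.1,0.04,0.6,-0.03,-0.04,-0.03,0,0,0.2,0,0,0,0,0,0,0,0,0]

```text
time_s: 48.98
tcp_pos: [0.4468, 0.2388, 0.1705]
orientation: [0.992, 0.126, 0.006, -0.004]
contact_force: [0.6, 0.4, -0.1]
width: 0.0501
```

```bash
python3 - <<'E'
from plan import *; from lid import *
st(); wm()
go((mp(-.084,0,.159),down(MILL[2]+np.pi)))
E
```

```text
t 48.98 p [0.4468 0.2388 0.1705] z [ 0.011  0.009 -1.   ] x [0.968 0.249 0.013] yaw a -2.8899 q [ 0.81  0.25 -0.39  0.   -0.92  1.01] F [ 0.6  0.4 -0.1] w 0.0501
mill tcp [-79.3   2.1 170.5] F mill [ 0.6  0.2 -0.1]
call 0 1
-0.16,0.07,0.38,-0.05,-0.11,-0.01
```

Request:
send_rows:
  rows: [-0.2,0.07,0.35,-0.05,-0.1,0,-0.05,0,0.05,0,0,0,0,0,0,0,0,0,0,0,0,0,0,0,0,0,0,0,0,0,0,0,0,0,0,0,0,0,0,0,0,0,0,0,0,0,0,0]
  claw: 0

```text
time_s: 49.65
tcp_pos: [0.4412, 0.2408, 0.1613]
orientation: [0.992, 0.125, 0.004, -0.006]
contact_force: [-0.6, 2.2, -3.2]
width: 0.0321
```

```bash
python3 - <<'E'
from plan import *; from lid import *
st(); wm()
crop('scene','k4.png',100,80,260,220,5)
E
```

```text
t 49.65 p [0.4412 0.2408 0.1613] z [ 0.007  0.012 -1.   ] x [0.968 0.249 0.01 ] yaw a -2.89 q [ 0.82  0.25 -0.41 -0.   -0.9   1.  ] F [-0.6  2.2 -3.2] w 0.0321
mill tcp [-84.2   5.4 161.3] F mill [-0.   2.3 -3.2]
```

View pics/k4.png

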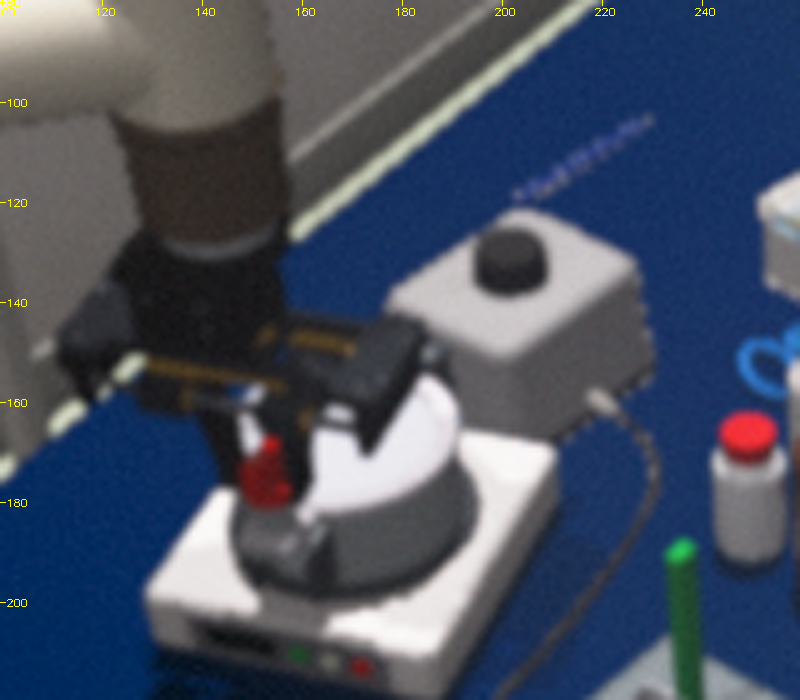

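The opening is 32 mm, which is wider than the 14 mm bar, so I'll check whether the fingers are still closing.

Request:
send_rows:
  rows: [0,0,0,0,0,0,0,0,0,0,0,0]

```text
time_s: 49.87
tcp_pos: [0.4412, 0.2408, 0.1612]
orientation: [0.992, 0.125, 0.004, -0.006]
contact_force: [0.2, 1.6, -2.8]
width: 0.032
```

```bash
python3 - <<'E'
from plan import *; from lid import *
st(); wm(); print(np.round(arm.get_obs()["moment"],2))
crop('top','k5.png',90,180,230,300,6)
E
```

```text
t 49.87 p [0.4412 0.2408 0.1612] z [ 0.007  0.013 -1.   ] x [0.969 0.249 0.01 ] yaw a -2.8904 q [ 0.82  0.25 -0.41 -0.   -0.9   1.  ] F [ 0.2  1.6 -2.8] w 0.032
mill tcp [-84.2   5.4 161.2] F mill [ 0.6  1.5 -2.8]
[-0.03  0.07  0.02]
```

View pics/k5.png

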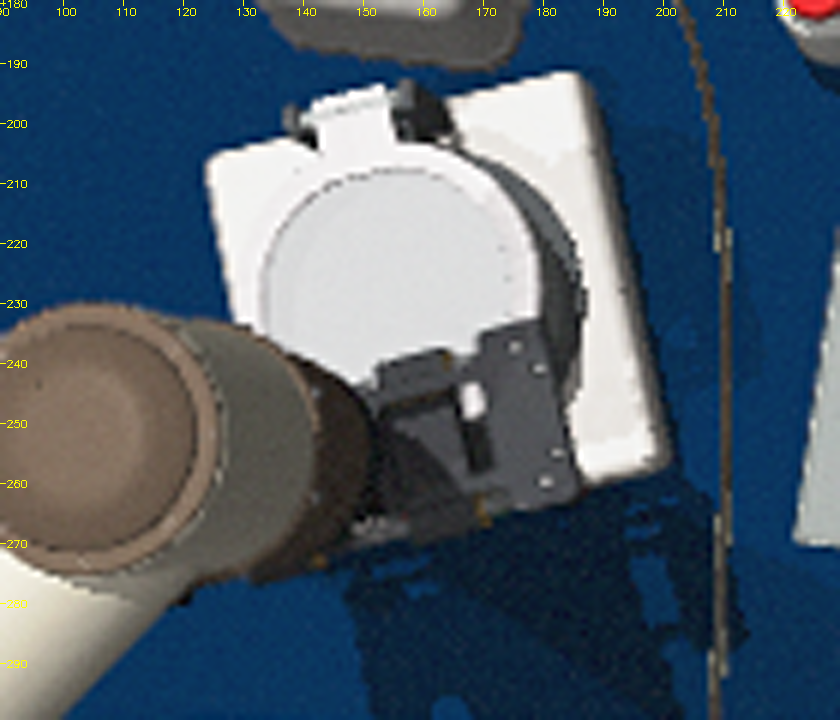

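The fingers stop at 32 mm, and the tips are below the bar on the knob's round red flange. I'll open, rise 9 mm and grip only the bar.

Request:
send_rows:
  rows: [0,0,0,0,0,0,0,0,0,0,0,0,0,0,-0.3,0,0,0,0,0,-0.05,0,0,0,0,0,0,0,0,0]
  claw: 50

```text
time_s: 50.33
tcp_pos: [0.4422, 0.241, 0.1745]
orientation: [0.992, 0.125, 0.006, -0.006]
contact_force: [-0.9, 0.2, 0.5]
width: 0.0488
```

```bash
python3 - <<'E'
from plan import *; from lid import *
st(); wm()
crop('scene','k6.png',120,130,200,200,10)
E
```

```text
t 50.33 p [0.4422 0.241  0.1745] z [ 0.01   0.014 -1.   ] x [0.969 0.249 0.013] yaw a -2.8904 q [ 0.82  0.24 -0.39 -0.   -0.93  1.  ] F [-0.9  0.2  0.5] w 0.0488
mill tcp [-83.2   5.4 174.5] F mill [-0.8  0.5  0.5]
```

View pics/k6.png

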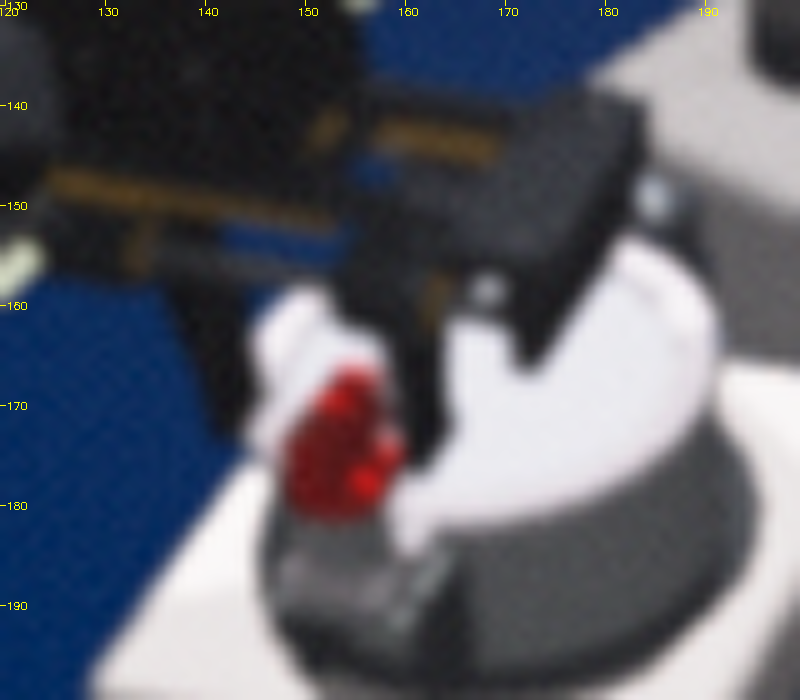

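Request:
send_rows:
  rows: [0,0.1,0.1,0,0,0,0,0,0,0,0,0,0,0,0,0,0,0,0,0,0,0,0,0,0,0,0,0,0,0,0,0,0,0,0,0,0,0,0,0,0,0,0,0,0,0,0,0]
  claw: 0

```text
time_s: 51.05
tcp_pos: [0.4422, 0.2408, 0.1717]
orientation: [0.992, 0.124, 0.006, -0.01]
contact_force: [1.5, -2.1, -0.5]
width: 0.0139
```

```bash
python3 - <<'E'
from plan import *; from lid import *
st(); wm()
crop('scene','k7.png',120,130,200,200,10)
E
```

```text
t 51.05 p [0.4422 0.2408 0.1717] z [ 0.01   0.021 -1.   ] x [0.969 0.247 0.015] yaw a -2.8921 q [ 0.82  0.24 -0.4  -0.01 -0.92  1.01] F [ 1.5 -2.1 -0.5] w 0.0139
mill tcp [-83.3   5.2 171.7] F mill [ 0.9 -2.5 -0.5]
```

View pics/k7.png

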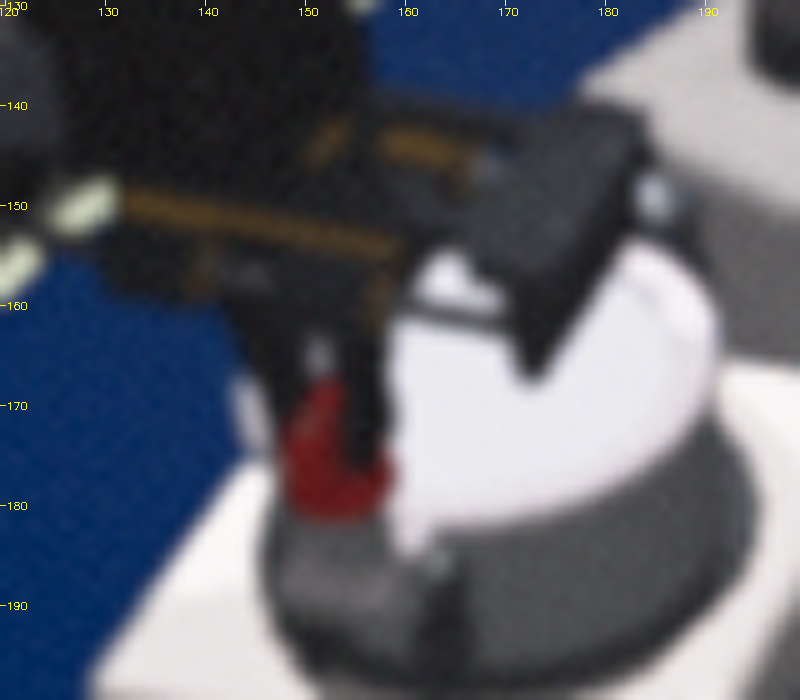

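The fingers now hold the bar at 13.9 mm. Next I push down.

Request:
send_rows:
  rows: [0,0,0.15,0,0,0,0,0,0.15,0,0,0,0,0,0.15,0,0,0,0,0,0.15,0,0,0,0,0,0.1,0,0,0]
  grip_force: 45

```text
time_s: 51.52
tcp_pos: [0.4431, 0.2411, 0.161]
orientation: [0.992, 0.126, 0.008, -0.008]
contact_force: [-10.3, -1.0, 18.9]
width: 0.0134
```

```bash
python3 - <<'E'
from plan import *; from lid import *
st(); wm(); print(np.round(arm.get_obs()["moment"],2))
E
```

```text
t 51.52 p [0.4431 0.2411 0.161 ] z [ 0.014  0.019 -1.   ] x [0.968 0.25  0.018] yaw a -2.8884 q [ 0.82  0.25 -0.41 -0.   -0.89  1.01] F [-10.3  -1.   18.9] w 0.0134
mill tcp [-82.3   5.3 161. ] F mill [-10.2   1.6  18.9]
[-0.49  3.28 -0.21]
```

18.9 N after 10.7 mm of travel, so the knob is at its stop. Now I turn clockwise.

Request:
send_rows:
  rows: [-0.03,0,0.05,0,0,0.7,0,0,0.07,0,0,0.9,0,0,0.07,0,0,0.9,0,0,0.07,0,0,0.9,0,0,0.07,0,0,0.9]

```text
time_s: 51.93
tcp_pos: [0.4427, 0.2407, 0.1611]
orientation: [0.99, -0.138, 0.008, -0.011]
contact_force: [-7.7, -0.5, 15.7]
width: 0.0137
```

```bash
python3 - <<'E'
from plan import *; from lid import *
st(); wm(); print(np.round(arm.get_obs()["moment"],2))
E
```

```text
t 51.93 p [0.4427 0.2407 0.1611] z [ 0.02   0.019 -1.   ] x [ 0.962 -0.274  0.014] yaw a 2.8638 q [ 0.82  0.25 -0.42  0.   -0.88  0.47] F [-7.7 -0.5 15.7] w 0.0137
mill tcp [-82.8   4.9 161.1] F mill [-7.6  1.4 15.7]
[-0.46  2.6   0.06]
```

Request:
send_rows:
  rows: [0,0,0.07,0,0,0.9,0,0,0.07,0,0,0.9,0,0,0.07,0,0,0.9,0,0,0.07,0,0,0.9,0,0,0.07,0,0,0.9,0,0,0.07,0,0,0.9,0,0,0.07,0,0,0.9]

```text
time_s: 52.52
tcp_pos: [0.4422, 0.2403, 0.1611]
orientation: [0.862, -0.506, 0.006, -0.013]
contact_force: [-7.6, -0.2, 16.6]
width: 0.0136
```

```bash
python3 - <<'E'
from plan import *; from lid import *
st(); wm(); print(np.round(arm.get_obs()["moment"],2))
E
```

```text
t 52.52 p [0.4422 0.2403 0.1611] z [ 0.024  0.015 -1.   ] x [ 0.488 -0.873 -0.002] yaw a 2.0807 q [ 0.83  0.24 -0.42  0.01 -0.87 -0.32] F [-7.6 -0.2 16.6] w 0.0136
mill tcp [-83.4   4.7 161.1] F mill [-7.4  1.7 16.6]
[-0.36  2.64  0.1 ]
```

Request:
send_rows:
  rows: [0,0,0.07,0,0,0.6,0,0,0.07,0,0,0.6,0,0,0.07,0,0,0.5,0,0,0.07,0,0,0.4]

```text
time_s: 52.85
tcp_pos: [0.4425, 0.2409, 0.161]
orientation: [0.792, -0.61, 0.007, -0.014]
contact_force: [-8.4, -1.3, 16.6]
width: 0.0142
```

```bash
python3 - <<'E'
from plan import *; from lid import *
st(); wm(); print(np.round(arm.get_obs()["moment"],2))
E
```

```text
t 52.85 p [0.4425 0.2409 0.161 ] z [ 0.028  0.014 -1.   ] x [ 0.255 -0.967 -0.006] yaw a 1.8283 q [ 0.83  0.24 -0.43  0.01 -0.87 -0.58] F [-8.4 -1.3 16.6] w 0.0142
mill tcp [-83.    5.2 161. ] F mill [-8.4  0.9 16.6]
[-0.51  2.41  1.08]
```

The tool has turned past 1.40 rad and the moment rose to 1.1 N m, so the knob is at the hard stop. I'll let go and rise.

Request:
send_rows:
  rows: [0,0,0,0,0,-0.2,0,0,0,0,0,0,0,0,0,0,0,0,0,0,0,0,0,0,0,0,-0.1,0,0,0,0,0,-0.7,0,0,0,0,0,-1,0,0,0,0,0,-1,0,0,0,0,0,-1,0,0,0,0,0,-1,0,0,0]
  claw: 45

```text
time_s: 53.68
tcp_pos: [0.4357, 0.2352, 0.3001]
orientation: [0.798, -0.602, 0.005, -0.003]
contact_force: [-0.1, 0.5, -0.9]
width: 0.0447
```

Request:
send_rows:
  rows: [-0.5,-1,-0.8,0,0,0,-0.5,-1,-0.8,0,0,0,-0.5,-1,-0.5,0,0,0,-0.5,-1,0,0,0,0,-0.5,-1,0,0,0,0,-0.5,-0.5,0,0,0,0,0,0,0,0,0,0]

```text
time_s: 54.27
tcp_pos: [0.5758, 0.3703, 0.3772]
orientation: [0.797, -0.604, 0.007, -0.011]
contact_force: [-0.6, -0.3, -1.1]
width: 0.045
```

```bash
python3 - <<'E'
from plan import *; from lid import *
import cv2
st(); wm()
im=arm.grab_frame('scene'); cv2.imwrite('pics/f1.png',im); crop('scene','f2.png',100,120,260,260,5,im=im)
im=arm.grab_frame('top'); cv2.imwrite('pics/f3.png',im)
E
```

```text
t 54.27 p [0.5758 0.3703 0.3772] z [ 0.024  0.009 -1.   ] x [ 0.271 -0.963 -0.002] yaw a 1.8449 q [ 0.81  0.43  0.41  0.01 -1.52 -0.54] F [-0.6 -0.3 -1.1] w 0.045
mill tcp [ 78.4  97.2 377.2] F mill [-0.6 -0.2 -1.1]
```

View pics/f2.png

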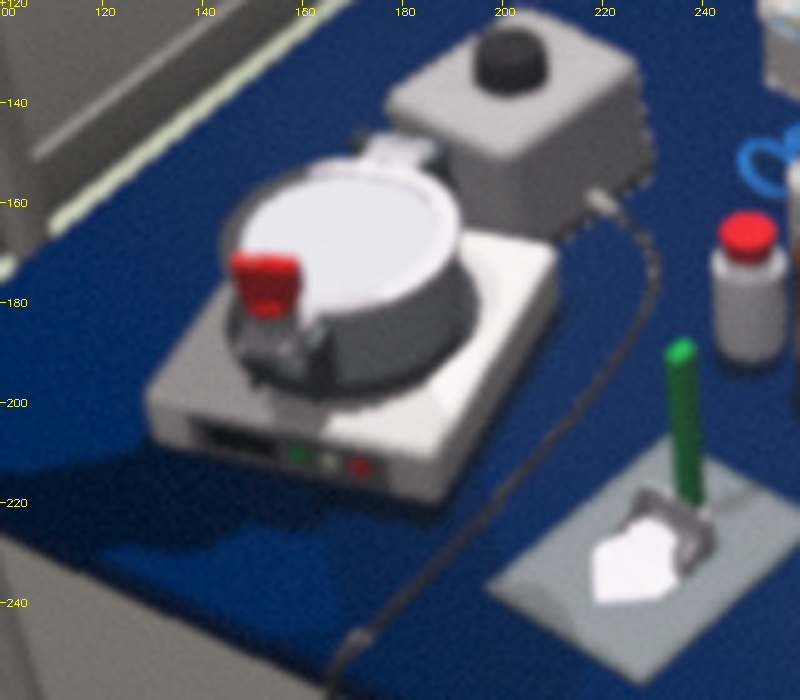

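View pics/f3.png

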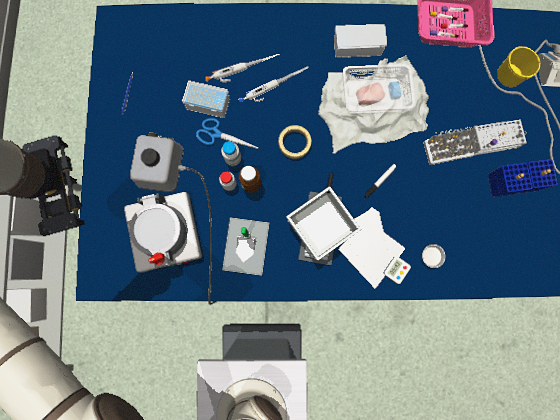

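The lid is shut and the bar now lies across. I'll check the knob's height and the scoop's pose in enlarged crops.

```bash
python3 - <<'E'
from plan import *; from lid import *
import cv2
im=cv2.imread('pics/f1.png'); crop('scene','f4.png',125,150,195,205,11,im=im)
im=cv2.imread('pics/f3.png'); crop('top','f5.png',120,190,280,300,5,im=im)
for z in (.1695,.1635,.1595):
  print(z,np.round(proj('scene',[mp(-.084,-.02,z),mp(-.084,0,z),mp(-.084,.02,z)]),1).tolist())
E
```

```text
0.1695 [[162.0, 171.6], [155.4, 170.4], [148.9, 169.2]]
0.1635 [[162.3, 173.2], [155.8, 172.0], [149.3, 170.8]]
0.1595 [[162.5, 174.3], [156.0, 173.1], [149.5, 171.9]]
```

View pics/f4.png

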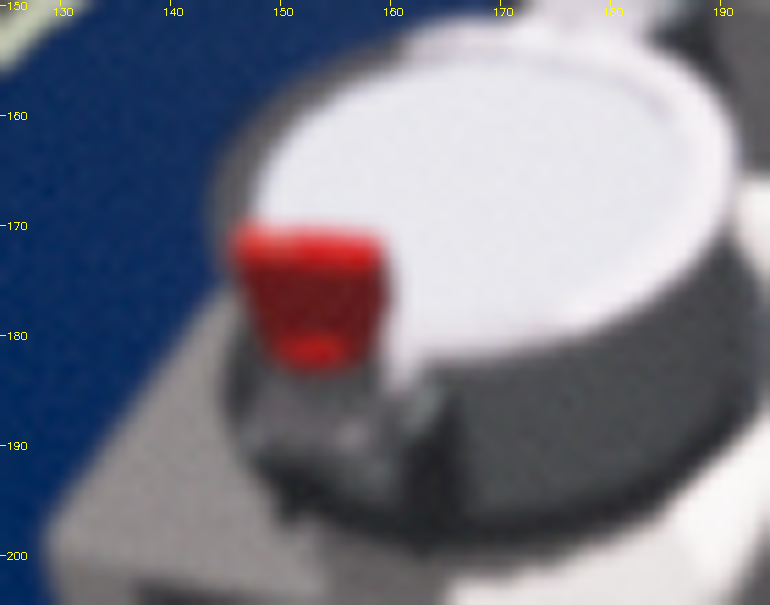

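View pics/f5.png

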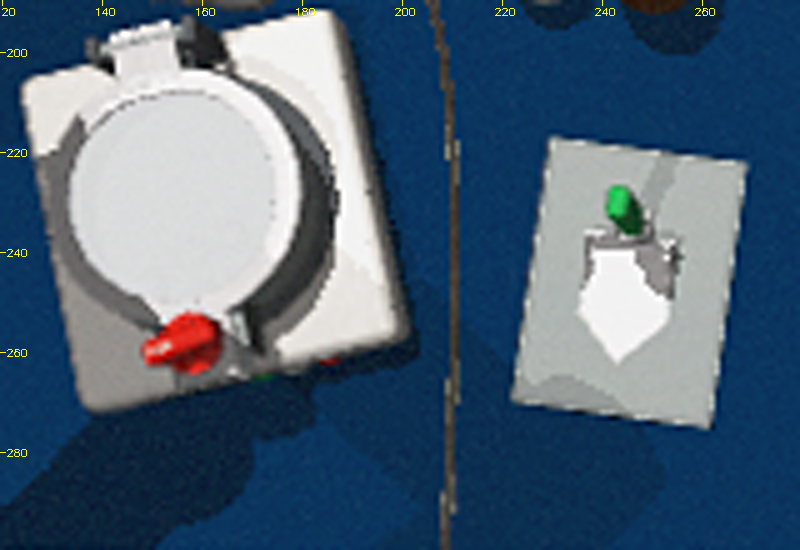

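The bar lies across the mill. The flange's lower edge has dropped from row 181 to about 183, roughly 6 mm down, so it is hooked. The scoop tip is at top (243,261.5), unchanged. I'll do one steady-state check after a second and then hand in.

Request:
send_rows:
  rows: [0,0,-0.02,0,0,0,0,0,0,0,0,0,0,0,0,0,0,0,0,0,0,0,0,0,0,0,0,0,0,0,0,0,0,0,0,0,0,0,0,0,0,0,0,0,0,0,0,0,0,0,0,0,0,0,0,0,0,0,0,0]

```text
time_s: 55.2
tcp_pos: [0.5714, 0.3635, 0.3825]
orientation: [0.796, -0.605, 0.007, -0.012]
contact_force: [-0.3, -0.8, -0.1]
width: 0.0452
```

```bash
cat sfit.py | head -30; python3 - <<'E'
from plan import *; from lid import *
import cv2
from sfit import sfit
from place import MAT
im=arm.grab_frame('top'); a=cv2.imread('pics/f3.png')
d=cv2.absdiff(im,a).max(2); d=cv2.blur(d,(3,3)); ys,xs=np.where(d>25)
print("changed",len(xs), (xs.min(),xs.max(),ys.min(),ys.max()) if len(xs) else None)
print((d[190:290,120:450]>25).sum())
s=sfit((243,261.5),(243,229)); print(s)
cv2.imwrite('pics/f6.png',im)
crop('top','f7.png',280,160,440,300,5,im=im)
E
```

```text
from h import *
from scipy.optimize import least_squares
def sfit(tip,hd,shd=None,z=.003,x0=(.475,.03,0)):
    def f(p):
        X=T2(p,[[-.05,0,z+.0015],[.033,0,z+.134]]); r=(proj("top",X)-[tip,hd]).ravel()
        if shd is not None: r=np.r_[r,(proj("scene",X[1])-shd).ravel()]
        return r
    r=least_squares(f,x0); return r.x,np.round(r.fun,1)
changed 3704 (np.int64(0), np.int64(230), np.int64(135), np.int64(419))
114
(array([ 0.48758091,  0.01824672, -0.12680796]), array([ 0. , -0.1, -0. ,  0. ]))
```

View pics/f7.png

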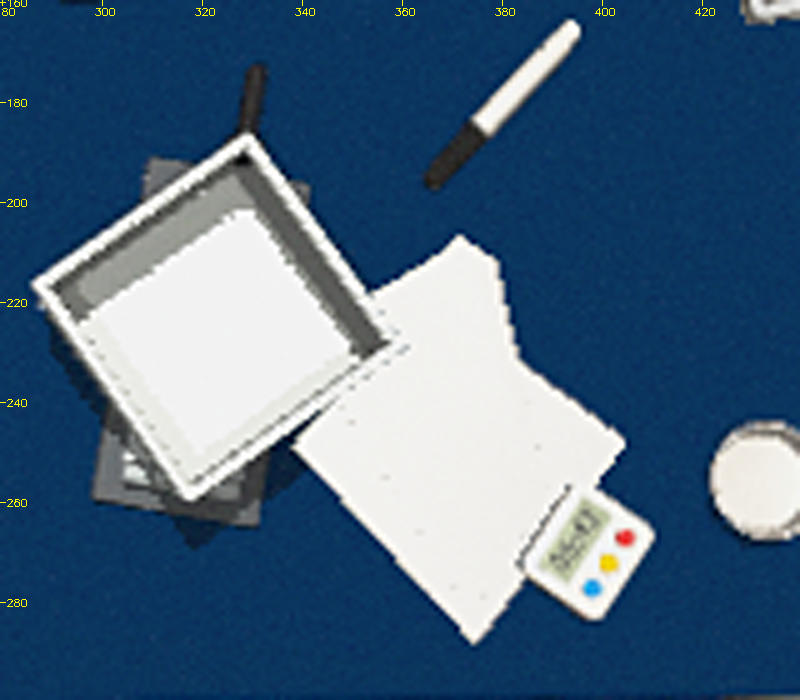

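The bin is empty and flat, the timer hasn't moved, and the scoop is within about 4 mm of the mat's centre. I'm handing in.

```bash
python3 - <<'E'
from station import arm
print(arm.job_done())
E
```

```text
the job is handed in; nothing more can be done
None
```

The ball mill is charged, shut and locked, and the job is handed in at about 55 s of the 210 s allowed. I tipped the bin to its stop and scooped all 6 balls (4, then 2) into the bowl. Then I lowered the bin flat, stood the scoop on its mat, closed the lid, and pushed and turned the red knob before letting go.

**What the last checks showed:**
- **Balls and bin:** all 6 balls were seen in the bowl before the lid closed. In the last top view the bin was empty and flat.
- **Scoop:** it was upright, about 1–4 mm from the mat's centre depending on which handle pixel I read. It had been knocked about 2 cm once, earlier in the run, before I placed it.
- **Lid and knob:** the lid looked shut. The knob's bar lay across, and it had turned until the moment rose against its stop. It sat about 2 pixels (roughly 6 mm) lower than when sprung out, which fits a hooked knob, though that height is only a picture estimate.
- **Bottles and timer:** they looked unmoved.
- **Robot:** it was clear of everything, with under about 1 N on the tool.

**What disagreed:**
- My first grip on the knob caught its round flange (32 mm opening). I opened, rose and regripped the bar at 14 mm.
- The knob sat about 5 mm to the left of where my fit of the mill put it.

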